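# Assemble specimen cells in the nest and lift the nest plate off

### The job

Build a display cell from every beetle base on the bench: in a pocket of the nest plate on the jig, any pocket, stack the base, then one spacer ring, then one cover, each sitting flat (spare rings and covers stay unused). When all the cells are stacked, lift the nest plate by its handle straight up off its pins, without cocking or forcing it, so that the cells stay standing squarely in their places on the jig, and park it flat in the middle of the rubber mat. Keep the beetles upright and leave the other things on the bench where they are.

Things in the scene. Friction and masses are not known exactly. Their poses are not given: they have to be found in the camera images.
- jig: assembly jig bolted down: dark steel plate 160 (its x) x 220 (its y) x 12 mm thick; origin at the centre of its underside on the bench. Two upright locating pins, 10 mm thick, stand at x = +50 and -50 mm, y = 0, and end 45 mm above the plate's top face with tapered tips.
- station0 (a point): station of the jig: point on the plate's top face at jig x = -36, y = -66 mm, axes as the jig's. While the nest plate is on, a pocket for 48 mm discs (1.5 mm play) surrounds it: two guide cheeks on its +x and -x sides, 36 mm tall above the station and flared outwards for 6 mm more; its +y and -y sides are open, so fingers closing along y can go down to the 6 mm thick nest plate beside a disc.
- station1 (a point): station of the jig: point on the plate's top face at jig x = -36, y = +66 mm, axes as the jig's. While the nest plate is on, a pocket for 48 mm discs (1.5 mm play) surrounds it: two guide cheeks on its +x and -x sides, 36 mm tall above the station and flared outwards for 6 mm more; its +y and -y sides are open, so fingers closing along y can go down to the 6 mm thick nest plate beside a disc.
- station2 (a point): station of the jig: point on the plate's top face at jig x = +36, y = -66 mm, axes as the jig's. While the nest plate is on, a pocket for 48 mm discs (1.5 mm play) surrounds it: two guide cheeks on its +x and -x sides, 36 mm tall above the station and flared outwards for 6 mm more; its +y and -y sides are open, so fingers closing along y can go down to the 6 mm thick nest plate beside a disc.
- station3 (a point): station of the jig: point on the plate's top face at jig x = +36, y = +66 mm, axes as the jig's. While the nest plate is on, a pocket for 48 mm discs (1.5 mm play) surrounds it: two guide cheeks on its +x and -x sides, 36 mm tall above the station and flared outwards for 6 mm more; its +y and -y sides are open, so fingers closing along y can go down to the 6 mm thick nest plate beside a disc.
- nest_handle (a point): loose aluminium nest plate, 0.36 to 0.59 kg, 144 (x) x 208 (y) x 6 mm, on the jig at the start with two 30 mm tall bushes over the pins (1 mm play), off them once raised 45 mm. The point: centre of its bar handle, over the centre of mass, 32 mm above the plate's underside; bar 60 mm long along x, 18 mm thick along y, 16 mm tall. Axes as the jig's while on it; z up.
- mat_top (a point): centre of the top face of the black rubber mat stuck to the bench, 210 (x) x 270 (y) x 3 mm thick, the parking place for the nest plate.
- base0_mid (a point): cell base, loose, may be absent: black round dish 48 mm across and 16 mm tall, cork inside with a pinned beetle that stands up to 10 mm above the rim (the beetle is only seen, it is not felt); the point is its centre, 8 mm above its underside, z up its axis; about 35 g.
- base1_mid (a point): cell base, loose, may be absent: black round dish 48 mm across and 16 mm tall, cork inside with a pinned beetle that stands up to 10 mm above the rim (the beetle is only seen, it is not felt); the point is its centre, 8 mm above its underside, z up its axis; about 35 g.
- base2_mid (a point): cell base, loose, may be absent: black round dish 48 mm across and 16 mm tall, cork inside with a pinned beetle that stands up to 10 mm above the rim (the beetle is only seen, it is not felt); the point is its centre, 8 mm above its underside, z up its axis; about 35 g.
- ring0_mid (a point): spacer ring, loose: grey plastic ring 48 mm across, 37 mm hole, 12 mm tall; the point is its centre, 6 mm above its underside, z along its axis; about 20 g.
- ring1_mid (a point): spacer ring, loose: grey plastic ring 48 mm across, 37 mm hole, 12 mm tall; the point is its centre, 6 mm above its underside, z along its axis; about 20 g.
- ring2_mid (a point): spacer ring, loose: grey plastic ring 48 mm across, 37 mm hole, 12 mm tall; the point is its centre, 6 mm above its underside, z along its axis; about 20 g.
- cover0_mid (a point): cover, loose: flat steel-rimmed disc 48 mm across and 8 mm thick with a low clear lens in the middle of its top (rises 2.5 mm more, seen only); the point is its centre, 4 mm above its underside, z up its axis; about 25 g.
- cover1_mid (a point): cover, loose: flat steel-rimmed disc 48 mm across and 8 mm thick with a low clear lens in the middle of its top (rises 2.5 mm more, seen only); the point is its centre, 4 mm above its underside, z up its axis; about 25 g.
- cover2_mid (a point): cover, loose: flat steel-rimmed disc 48 mm across and 8 mm thick with a low clear lens in the middle of its top (rises 2.5 mm more, seen only); the point is its centre, 4 mm above its underside, z up its axis; about 25 g.
- vial: bystander: small capped glass vial, 32 mm across, 50 mm tall, loose, stands among the cell parts; origin at the centre of its underside.
- jar: bystander: amber jar 60 mm across, 75 mm tall, loose; origin at the centre of its underside.
- mouse: bystander: black computer mouse about 100 x 60 x 32 mm, loose; origin at the centre of its underside.
- forceps: bystander: steel forceps 125 mm long along x, 8 mm tall, loose, lying near the jig; origin at the middle of the underside.

How it is judged:
On the way, in this order (a step that is already met when the one before it is completed fails the run):
1. every base present stands in a pocket with a ring and a cover on it, the nest plate home on its pins ((distance between base0_mid and station0 below 0.0098 m or distance between base0_mid and station1 below 0.0098 m or distance between base0_mid and station2 below 0.0098 m or distance between base0_mid and station3 below 0.0098 m) and distance between any of ring0_mid, ring1_mid, ring2_mid and base0_mid below 0.015 m and distance between any of cover0_mid, cover1_mid, cover2_mid and base0_mid below 0.0247 m and (distance between base1_mid and station0 below 0.0098 m or distance between base1_mid and station1 below 0.0098 m or distance between base1_mid and station2 below 0.0098 m or distance between base1_mid and station3 below 0.0098 m) and distance between any of ring0_mid, ring1_mid, ring2_mid and base1_mid below 0.015 m and distance between any of cover0_mid, cover1_mid, cover2_mid and base1_mid below 0.0247 m and (distance between base2_mid and station0 below 0.0098 m or distance between base2_mid and station1 below 0.0098 m or distance between base2_mid and station2 below 0.0098 m or distance between base2_mid and station3 below 0.0098 m) and distance between any of ring0_mid, ring1_mid, ring2_mid and base2_mid below 0.015 m and distance between any of cover0_mid, cover1_mid, cover2_mid and base2_mid below 0.0247 m and z of nest_handle in the frame of jig below 0.048 m and x of nest_handle in the frame of jig between -0.004 and 0.004 m and y of nest_handle in the frame of jig between -0.004 and 0.004 m and angle between nest_handle's own z axis and vertical below 0.04 rad), for 0.2 s.
2. the nest plate is lifted level off the pins, the cells still standing in their places ((distance between base0_mid and station0 below 0.0098 m or distance between base0_mid and station1 below 0.0098 m or distance between base0_mid and station2 below 0.0098 m or distance between base0_mid and station3 below 0.0098 m) and distance between any of ring0_mid, ring1_mid, ring2_mid and base0_mid below 0.015 m and distance between any of cover0_mid, cover1_mid, cover2_mid and base0_mid below 0.0247 m and (distance between base1_mid and station0 below 0.0098 m or distance between base1_mid and station1 below 0.0098 m or distance between base1_mid and station2 below 0.0098 m or distance between base1_mid and station3 below 0.0098 m) and distance between any of ring0_mid, ring1_mid, ring2_mid and base1_mid below 0.015 m and distance between any of cover0_mid, cover1_mid, cover2_mid and base1_mid below 0.0247 m and (distance between base2_mid and station0 below 0.0098 m or distance between base2_mid and station1 below 0.0098 m or distance between base2_mid and station2 below 0.0098 m or distance between base2_mid and station3 below 0.0098 m) and distance between any of ring0_mid, ring1_mid, ring2_mid and base2_mid below 0.015 m and distance between any of cover0_mid, cover1_mid, cover2_mid and base2_mid below 0.0247 m and z of nest_handle in the frame of jig above 0.092 m and angle between nest_handle's own z axis and vertical below 0.15 rad), for 0.1 s.
At the end, for the whole second after the job is handed in: Each base present stands on a station of the jig, a ring on it and a cover on the ring, each level and within about 5 mm of centre; the nest plate lies flat (under 0.05 rad) and at rest on the mat, its handle within 45 mm of the mat's centre along each mat axis ((distance between base0_mid and station0 below 0.0098 m or distance between base0_mid and station1 below 0.0098 m or distance between base0_mid and station2 below 0.0098 m or distance between base0_mid and station3 below 0.0098 m) and distance between any of ring0_mid, ring1_mid, ring2_mid and base0_mid below 0.015 m and distance between any of cover0_mid, cover1_mid, cover2_mid and base0_mid below 0.0247 m and (distance between base1_mid and station0 below 0.0098 m or distance between base1_mid and station1 below 0.0098 m or distance between base1_mid and station2 below 0.0098 m or distance between base1_mid and station3 below 0.0098 m) and distance between any of ring0_mid, ring1_mid, ring2_mid and base1_mid below 0.015 m and distance between any of cover0_mid, cover1_mid, cover2_mid and base1_mid below 0.0247 m and (distance between base2_mid and station0 below 0.0098 m or distance between base2_mid and station1 below 0.0098 m or distance between base2_mid and station2 below 0.0098 m or distance between base2_mid and station3 below 0.0098 m) and distance between any of ring0_mid, ring1_mid, ring2_mid and base2_mid below 0.015 m and distance between any of cover0_mid, cover1_mid, cover2_mid and base2_mid below 0.0247 m and x of nest_handle in the frame of mat_top between -0.045 and 0.045 m and y of nest_handle in the frame of mat_top between -0.045 and 0.045 m and z of nest_handle in the frame of mat_top below 0.037 m and angle between nest_handle's own z axis and vertical below 0.05 rad and linear speed of nest below 0.02 m/s); the robot touches nothing.
It fails at once if the nest plate cocked more than 0.12 rad while on its pins (z of nest_handle in the frame of jig below 0.086 m and horizontal distance between nest_handle and jig below 0.05 m and angle between nest_handle's own z axis and vertical above 0.12 rad).
It fails at once if the nest plate forced against the jig with more than 60 N (contact force between nest and jig above 60 N).
It fails at once if a beetle base tipped more than 0.8 rad (angle between any of base0_mid, base1_mid, base2_mid's own z axis and vertical above 0.8 rad).
It fails at once if a bystander moved more than 60 mm (distance of any of vial, jar, mouse, forceps from where it was at the start of the episode above 0.06 m).
Of base0, base1, base2 only 2 to 3 are there at a start; the rules pass over those that are not, and their reading is None.
At some moment in a run one of base0, base1, base2, ring0, ring1, ring2, cover0, cover1, cover2 may be knocked a few centimetres aside while the robot is not near it.
It also fails if it takes over 210 s, if anything falls off the work surface, if the arm or the gripper's body presses on something with over 40 N, if the wrist force passes 120 N, or if a joint passes its speed limit or range.

### The arm

A 6-joint arm with a two-finger parallel gripper is mounted at the origin on the work surface. World frame = base frame: x ahead of the robot, y to its left, z up, the work surface at z = 0. Lengths are in m, angles in rad, forces in N, time in s.
With the tool pointing down it reaches from about 0.25 to 0.775 m from the base axis. Payload 8.9 kg.
Tool frame: the origin (TCP) lies midway between the tips of the shut fingers; the grasp point (between the pads) lies 19 mm behind it (tcp_to_grasp is the distance from the TCP to the grasp point, in m); y points along the fingers, z is the direction in which the jaws open and shut, and the axes are right-handed (so a half turn about y gives the same grasp; the last joint's range is limited). The gripper opens to 85 mm and grips with 20 to 120 N. Pads are 22 mm wide; open, the fingers measure 114 mm over their backs; the gripper's body (76 mm by 85 mm) begins 54 mm behind the grasp point. The pads swing forward as they close: fully open they stand 13 mm farther back than shut.
Start: joints at [1.104, 0.291, -0.153, 1.127, 0, 1.431], TCP at [0.169, 0.497, 0.201] pointing down, gripper open.
Joint ranges: [-2.52, 2.52], [-0.91, 1.74], [-1.3, 1.37], [-1.96, 2.02], [-1.52, 1.47], [-3.14, 3.14]. Speed limits (rad/s): [2.22, 2.22, 2.79, 3.14, 3.14, 3.14].

### API

Orientations are given as a unit quaternion [w, x, y, z].
In Python, from workcell import state, capture, camera_params, job_done, tcp_to_grasp gives the robot as it stands. The module is installed in compiled form; this text tells all that it offers.
- The arm moves only by the shell command python3 -m inch 'ROWS'. ROWS is text: rows parted by semicolons, each of 5 numbers parted by spaces: the closure, from -1 (fully open) to 1 (shut), so that 0 is half open, then the shift along the tool's x, y, z in mm, then the turn about the tool's y in rad. A call has exactly 8 rows; each row shifts and turns the commanded pose from where the row before left it, along the tool's axes as they then stand; what a row does not reach is not made up. A row lasts 1/10 s, in which the tool goes at most 50 mm and 8.59 degrees, less where a joint would pass 70% of its speed; a pose out of reach is approached as far as the arm can. A call is refused whole if a number of a shift passes 50 or a number of a turn 0.15, either way. A call with a gripper value outside its range is refused whole. The fingers move at their own pace and stop on an object; the grip force is fixed at half the most. Time passes only in rows, so rows that do not move let the fingers close, or fill a call up. It gives the time, the measured TCP pose, the force and the opening at its end, in the units of the state.
- state(): the state, without advancing time (a new reading comes with each control period).
- capture(name): name is "scene" or "top" or "wrist"; returns the picture (420x560x3 uint8, blue, green, red); there is no depth.
- camera_params(name): a dict with "intrinsics" (3x3 intrinsics, pixels), "extrinsics" (4x4, takes a point from camera to world coordinates); the wrist camera has in their place "T_tool_cam" (4x4, takes a point from camera to tool coordinates, whose origin is the TCP and whose axes are the tool frame's). Camera axes: x right, y down, z forward; pixel columns grow to the right and rows downward; lengths in m; the calibration is good to about 2 mm. The wrist camera is an equidistant fisheye: a pixel r from the principal point sees the ray r / f radians off the axis. A picture is of the moment at which its call begins: read the wrist's pose just before it. camera_params takes no time and is no camera call.
- job_done(): hands the job in, once; it reports no verdict.
The state is a dict: "clock": time; "joints": joint angles; "dq": joint speeds; "joint_torque": joint torques, N m; "tcp_pos": TCP position; "orientation": TCP orientation; "force": force on the tool from outside, world axes, zero at the start; "ft_torque": the same for the moment, N m; "finger_gap": finger opening in m.
Only numpy, scipy, OpenCV 4.12 (cv2) and the standard library are available. Lean on these libraries where they do the work, as an engineer would, in place of code of your own. Each camera call takes 0.05 s, during which the arm holds its last target.

## Working session

There is one attempt and no reset: what is moved stays moved. The work goes in short steps, Python scripts to look and compute and a shell command to move; the robot and the scene stay as the last step left them, time stands still between calls to the robot, and variables do not carry over. Pictures are saved under pics/ and viewed, and the job is handed in when it is done.

```bash
mkdir -p pics; ls
python3 - <<'E'
from workcell import *
import cv2
print(state()); print(tcp_to_grasp)
for n in("scene","top","wrist"):
    print(n,camera_params(n)); cv2.imwrite(f"pics/{n}0.png",capture(n))
E
```

```text
pics
{'clock': 0.0, 'joints': array([ 1.10371014e+00,  2.91284985e-01, -1.54097863e-01,  1.12669877e+00,
        1.98880934e-05,  1.43149004e+00]), 'dq': array([ 8.23758360e-04,  4.14339797e-05, -1.33477048e-03,  1.62447191e-04,
       -6.88376271e-04,  1.79397580e-03]), 'joint_torque': array([ 2.89188756e-03, -5.37149870e+01,  3.31365895e+01,  1.58655160e-02,
       -1.80485983e-05, -2.21917162e-05]), 'tcp_pos': array([0.16880284, 0.49663584, 0.20054051]), 'orientation': array([-0.69719987,  0.69806305, -0.11551197,  0.11522719]), 'force': array([ 0.3581924 , -0.79585479, -1.40869433]), 'ft_torque': array([ 0.05218168, -0.00316728,  0.02651978]), 'finger_gap': 0.08537283148850806}
0.0187
scene {'intrinsics': array([[412.09253174,   0.        , 276.15414457],
       [  0.        , 412.09253174, 215.91148851],
       [  0.        ,   0.        ,   1.        ]]), 'extrinsics': array([[-0.80307726,  0.47847012, -0.35515243,  0.91132663],
       [ 0.59569657,  0.63007372, -0.49814927,  0.43824313],
       [-0.01457732, -0.61161544, -0.79102089,  0.86331749],
       [ 0.        ,  0.     
[... 299 characters left out ...]
093,  0.02575055,  0.02673142, -0.07654874],
       [-0.02894558, -0.0898455 , -0.995535  ,  1.22049263],
       [ 0.        ,  0.        ,  0.        ,  1.        ]])}
wrist {'intrinsics': array([[325.1922621 ,   0.        , 282.17673184],
       [  0.        , 325.1922621 , 208.98032778],
       [  0.        ,   0.        ,   1.        ]]), 'T_tool_cam': array([[-9.91972050e-04,  9.61372495e-01,  2.75248872e-01,
        -7.05621461e-02],
       [-1.02591471e-03, -2.75249841e-01,  9.61372182e-01,
        -1.72603527e-01],
       [ 9.99998982e-01,  6.71272468e-04,  1.25932633e-03,
        -3.84707282e-04],
       [ 0.00000000e+00,  0.00000000e+00,  0.00000000e+00,
         1.00000000e+00]])}
```

View pics/top0.png

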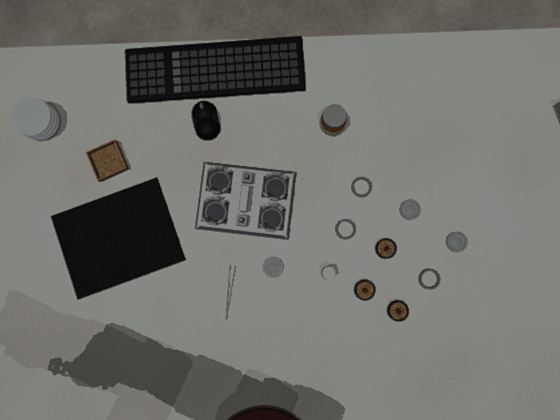

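View pics/scene0.png

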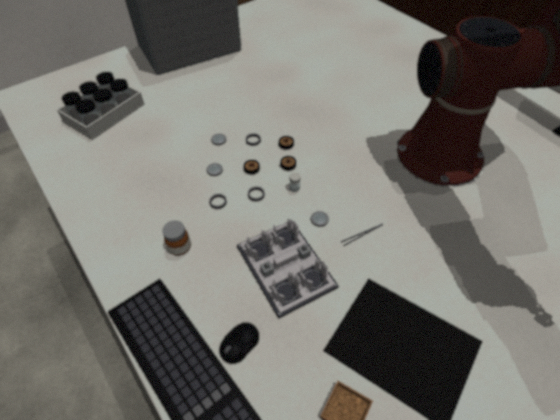

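View pics/wrist0.png

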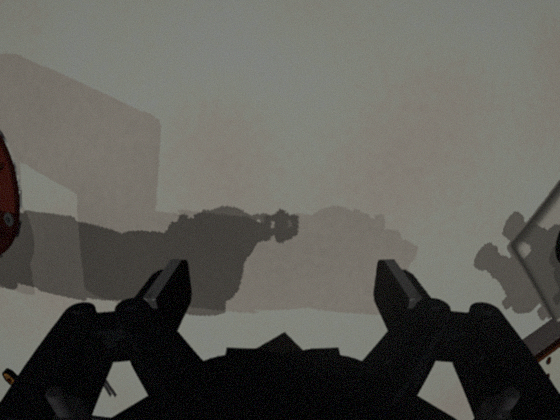

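```bash
cat > h.py <<'E'
import numpy as np, cv2
from workcell import *
from scipy.spatial.transform import Rotation as R
def Rt():
    s=state(); q=s['orientation']; return R.from_quat([q[1],q[2],q[3],q[0]]).as_matrix(), s['tcp_pos'], s
def top2w(uv,z,cam='top'):
    p=camera_params(cam); K=p['intrinsics'];E=p['extrinsics']
    uv=np.atleast_2d(uv).astype(float)
    d=np.c_[(uv[:,0]-K[0,2])/K[0,0],(uv[:,1]-K[1,2])/K[1,1],np.ones(len(uv))]@E[:3,:3].T
    o=E[:3,3]; t=(z-o[2])/d[:,2]; return o+t[:,None]*d
def w2top(P,cam='top'):
    p=camera_params(cam); K=p['intrinsics'];E=p['extrinsics']
    c=(np.atleast_2d(P)-E[:3,3])@E[:3,:3]; return c[:,:2]/c[:,2:]*K[0,0]+K[:2,2]
def wr2w(uv,z,M,t):
    p=camera_params('wrist');K=p['intrinsics'];T=p['T_tool_cam']
    uv=np.atleast_2d(uv).astype(float); d=uv-K[:2,2]; r=np.linalg.norm(d,axis=1)+1e-9; th=r/K[0,0]
    c=np.c_[d*(np.sin(th)/r)[:,None],np.cos(th)]
    d=c@T[:3,:3].T@M.T; o=M@T[:3,3]+t
    return o+((z-o[2])/d[:,2])[:,None]*d
def w2wr(P,M,t):
    p=camera_params('wrist');K=p['intrinsics'];T=p['T_tool_cam']
    c=((np.atleast_2d(P)-t)@M-T[:3,3])@T[:3,:3]; r=np.linalg.norm(c[:,:2],axis=1); th=np.arctan2(r,c[:,2])
    return c[:,:2]/r[:,None]*th[:,None]*K[0,0]+K[:2,2]
def rows(target,yaw=None,M=None,t=None):
    """shift in tool mm to reach target tcp; yaw: desired angle of tool z axis (mod pi)"""
    if M is None: M,t,_=Rt()
    d=(np.array(target)-t)@M*1000
    cur=np.arctan2(M[1,2],M[0,2]); out=[round(x,1) for x in d]
    if yaw is not None:
        a=(yaw-cur+np.pi/2)%np.pi-np.pi/2   # about world z
        out.append(round(a*-1*np.sign(-M[2,1])*1,3))  # turn about tool y (down => negative)
    return out
E
python3 - <<'E'
from h import *
M,t,s=Rt(); print(M.round(3))
im=cv2.imread('pics/top0.png')
cv2.imwrite('pics/topzoom.png',cv2.resize(im[150:330,190:480],None,fx=2.75,fy=2.75,interpolation=cv2.INTER_CUBIC))
hsv=cv2.cvtColor(im,cv2.COLOR_BGR2HSV)
for n,uv,z in [('b',(386,248),.016),('b',(365,290),.016),('b',(398,311),.016),('r',(362,187),.012),('r',(345,229),.012),('r',(429,279),.012),('c',(410,210),.008),('c',(456,242),.008),('c',(273,267),.008),('vial',(330,271),.05)]:
    print(n,top2w(uv,z)[0].round(4), np.hypot(*top2w(uv,z)[0][:2]).round(3))
for uv in [(205,162),(297,172),(290,239),(196,229)]: print(top2w(uv,.012)[0].round(4))
for uv in [(52,216),(158,179),(185,260),(78,297)]: print(top2w(uv,.003)[0].round(4))
E
```

```text
[[ 0.947 -0.     0.322]
 [-0.322 -0.001  0.947]
 [-0.    -1.    -0.001]]
b [ 0.475  -0.2922  0.016 ] 0.558
b [ 0.3809 -0.2408  0.016 ] 0.451
b [ 0.3323 -0.3132  0.016 ] 0.457
r [ 0.6176 -0.2435  0.012 ] 0.664
r [ 0.5211 -0.2008  0.012 ] 0.558
r [ 0.4024 -0.3873  0.012 ] 0.558
c [ 0.5615 -0.3525  0.008 ] 0.663
c [ 0.4851 -0.4539  0.008 ] 0.664
c [ 0.4377 -0.0326  0.008 ] 0.439
vial [ 0.4263 -0.1605  0.05  ] 0.455
[0.687  0.1216 0.012 ]
[ 0.6571 -0.0938  0.012 ]
[ 0.5011 -0.0735  0.012 ]
[0.5297 0.1443 0.012 ]
[0.5697 0.488  0.003 ]
[0.6512 0.2352 0.003 ]
[0.4586 0.1724 0.003 ]
[0.3786 0.4236 0.003 ]
```

View pics/topzoom.png

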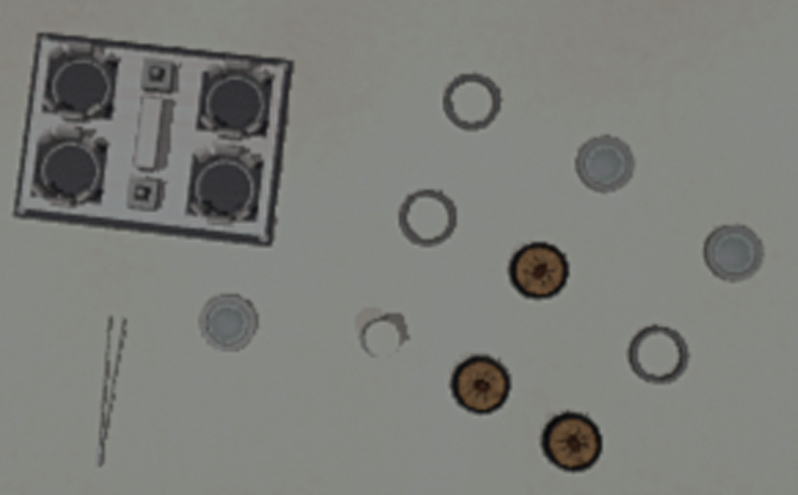

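```bash
cat >> h.py <<'E'
def plan(target,yawdeg=None):
    """prints turn needed (about tool y) and then shift in tool axes after the turn"""
    M,t,s=Rt(); cur=np.arctan2(M[1,2],M[0,2]); a=0
    if yawdeg is not None: a=(np.deg2rad(yawdeg)-cur+np.pi/2)%np.pi-np.pi/2
    Rz=R.from_euler('z',a).as_matrix(); d=(np.array(target)-t)@(Rz@M)*1000
    print('turn',round(-a,3),'shift',d.round(1),'q6',s['joints'][5].round(2),'q1',s['joints'][0].round(2),'gap',round(s['finger_gap'],4),'t',s['clock'])
E
python3 - <<'E'
from h import *
plan((.624,.03,.2),82.2)
E
```

```text
turn -0.192 shift [ 514.3    1.  -400.6] q6 1.43 q1 1.1 gap 0.0855 t 0.15
```

```bash
python3 -m inch '-1 0 0 0 -0.1;-1 0 0 0 -0.092;-1 34 0 -27 0;-1 34 0 -27 0;-1 34 0 -27 0;-1 34 0 -27 0;-1 34 0 -27 0;-1 34 0 -27 0'; python3 -m inch '-1 39 0 -30 0;-1 39 0 -30 0;-1 39 0 -30 0;-1 39 0 -30 0;-1 39 0 -30 0;-1 38 0 -30 0;-1 38 0 -30 0;-1 38 0 -30 0'
python3 - <<'E'
from h import *
plan((.624,.03,.2),82.2)
E
```

```text
clock: 0.95
tcp_pos: [0.3501, 0.3075, 0.2011]
orientation: [0.705, -0.705, 0.048, -0.048]
force: [1.1, 0.5, 0.4]
finger_gap: 0.0853
clock: 1.75
tcp_pos: [0.6239, 0.0276, 0.2008]
orientation: [0.706, -0.705, 0.048, -0.048]
force: [0.6, 1.0, 0.5]
finger_gap: 0.0856
turn 0.0 shift [-0.2  0.8  2.4] q6 0.06 q1 -0.07 gap 0.0856 t 1.75
```

Run:
```python
from h import *
M,t,s=Rt(); np.savez('pose1.npz',M=M,t=t)
im=capture('wrist'); cv2.imwrite('pics/w1.png',im)
cv2.imwrite('pics/w1z.png',cv2.resize(im[20:320,80:480],None,fx=2,fy=2,interpolation=cv2.INTER_CUBIC))
```

```text
(no output)
```

View pics/w1z.png

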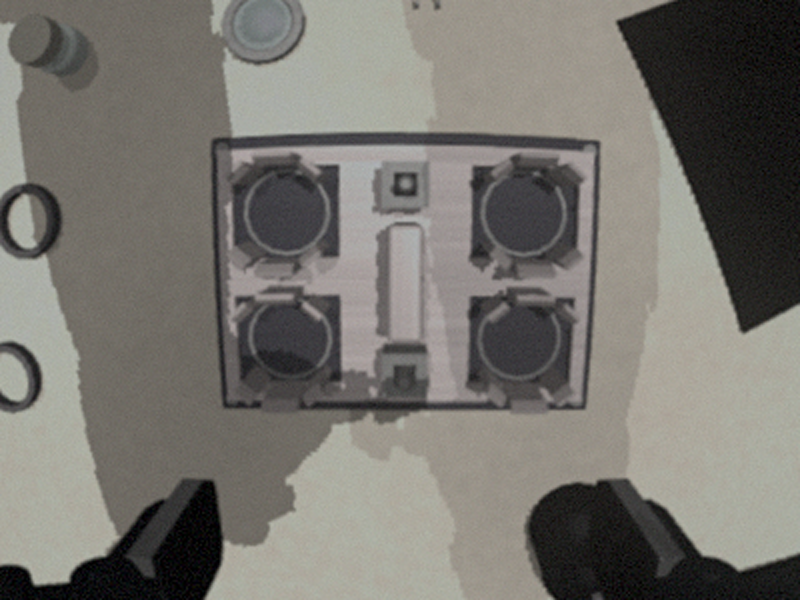

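Run:
```python
from h import *
z=np.load('pose1.npz');M,t=z['M'],z['t']
im=cv2.imread('pics/w1.png');g=cv2.GaussianBlur(cv2.cvtColor(im,cv2.COLOR_BGR2GRAY),(0,0),.7)
C=[]
for c in [(287,213),(524,213),(290,338),(518,341)]:
    c=np.array(c)/2+[80,20]
    W=wr2w(c,.012,M,t)[0]
    # radial search of bright line in world plane
    for it in range(3):
        pts=[]
        for a in np.arange(0,2*np.pi,.05):
            rr=np.arange(.018,.0285,.00025)
            P=np.c_[W[0]+rr*np.cos(a),W[1]+rr*np.sin(a),np.full(len(rr),.012)]
            uv=w2wr(P,M,t).astype(np.float32)
            v=cv2.remap(g,uv[:,0].reshape(1,-1),uv[:,1].reshape(1,-1),cv2.INTER_LINEAR)[0].astype(float)
            k=np.argmax(v)
            if 4<k<len(rr)-5 and v[k]-min(v[k-4],v[k+4])>8: pts.append(P[k,:2])
        pts=np.array(pts)
        A=np.c_[2*pts,np.ones(len(pts))]; 
        for _ in range(4):
            s=np.linalg.lstsq(A,(pts**2).sum(1),rcond=None)[0]; r=np.sqrt(s[2]+s[:2]@s[:2])
            e=np.abs(np.hypot(*(pts-s[:2]).T)-r); keep=e<max(2*np.median(e),.0004); pts,A=pts[keep],A[keep]
        W=np.array([s[0],s[1],.012])
    print(W[:2].round(4),r.round(4),len(pts)); C.append(W[:2])
C=np.array(C); print('center',C.mean(0)); 
for i,j in [(0,1),(2,3),(0,2),(1,3)]:
    d=C[j]-C[i]; print(np.linalg.norm(d).round(4),np.degrees(np.arctan2(d[1],d[0])).round(2))
```

```text
[ 0.5521 -0.029 ] 0.0231 74
[0.5702 0.1018] 0.0232 74
[ 0.6228 -0.039 ] 0.0232 42
[0.6415 0.0918] 0.0232 40
center [0.59665186 0.03140708]
0.1321 82.11
0.1322 81.89
0.0714 -8.05
0.0719 -7.99
```

```bash
cat >> h.py <<'E'
def disc(g,W,z,r0,r1,proj,mode='edge',sgn=0):
    """refine a circle centre at height z in world; proj: world->uv. edge: max |gradient|"""
    W=np.array(W[:2],float); r=0;pts=[]
    for it in range(4):
        pts=[]
        for a in np.arange(0,2*np.pi,.05):
            rr=np.arange(r0,r1,.00025)
            P=np.c_[W[0]+rr*np.cos(a),W[1]+rr*np.sin(a),np.full(len(rr),z)]
            uv=proj(P).astype(np.float32)
            v=cv2.remap(g,uv[:,0].reshape(1,-1),uv[:,1].reshape(1,-1),cv2.INTER_LINEAR)[0].astype(float)
            if mode=='edge':
                d=np.gradient(v); d=np.abs(d) if sgn==0 else d*sgn; k=np.argmax(d); ok=d[k]>.4
            else: k=np.argmax(v); ok=4<k<len(rr)-5 and v[k]-min(v[k-4],v[k+4])>8
            if ok and 0<k<len(rr)-1: pts.append(P[k,:2])
        pts=np.array(pts); A=np.c_[2*pts,np.ones(len(pts))]
        for _ in range(5):
            s=np.linalg.lstsq(A,(pts**2).sum(1),rcond=None)[0]; r=np.sqrt(s[2]+s[:2]@s[:2])
            e=np.abs(np.hypot(*(pts-s[:2]).T)-r); k=e<max(2*np.median(e),.0004); pts,A=pts[k],A[k]
        W=s[:2]
    return W.round(4),r.round(4),len(pts)
E
python3 - <<'E'
from h import *
M,t,s=Rt(); print(t,s['dq'].round(3))
im=capture('wrist');g=cv2.GaussianBlur(cv2.cvtColor(im,cv2.COLOR_BGR2GRAY),(0,0),.7)
for W in [(.552,-.029),(.5702,.1018),(.6228,-.039),(.6415,.0918)]: print(disc(g,W,.012,.018,.0285,lambda P:w2wr(P,M,t),'line'))
im=cv2.imread('pics/top0.png');g=cv2.GaussianBlur(cv2.cvtColor(im,cv2.COLOR_BGR2GRAY),(0,0),.6)
for n,uv,z in [('b',(386,248),.016),('b',(365,290),.016),('b',(398,311),.016),('r',(362,187),.012),('r',(345,229),.012),('r',(429,279),.012),('c',(410,210),.008),('c',(456,242),.008),('c',(273,267),.008)]:
    print(n,disc(g,top2w(uv,z)[0],z,.020,.030,w2top,'edge',1))
for uv in [(80,87),(235,102),(70,168),(224,188)]: print(top2w(np.array(uv)/2.75+[190,150],.012)[0].round(4))
E
```

```text
[0.62824159 0.02196717 0.1997919 ] [ 0.052 -0.052 -0.123 -0.035  0.003  0.099]
(array([ 0.552, -0.029]), np.float64(0.0231), 74)
(array([0.5704, 0.1017]), np.float64(0.0231), 68)
(array([ 0.6229, -0.039 ]), np.float64(0.0233), 43)
(array([0.6414, 0.0919]), np.float64(0.0233), 37)
b (array([ 0.4749, -0.2914]), np.float64(0.0238), 87)Traceback (most recent call last):
  File "<stdin>", line 7, in <module>
  File "h.py", line 47, in disc
    uv=proj(P).astype(np.float32)
       ~~~~^^^
  File "h.py", line 12, in w2top
    p=camera_params(cam); K=p['intrinsics'];E=p['extrinsics']
ValueError: time passes only in moves, steps and waits
```

```bash
sed -i 's/^from workcell import \*/from workcell import *\nimport functools\ncamera_params=functools.lru_cache(None)(camera_params)/' h.py
python3 - <<'E'
from h import *
im=cv2.imread('pics/top0.png');g=cv2.GaussianBlur(cv2.cvtColor(im,cv2.COLOR_BGR2GRAY),(0,0),.6)
for n,uv,z in [('b',(386,248),.016),('b',(365,290),.016),('b',(398,311),.016),('r',(362,187),.012),('r',(345,229),.012),('r',(429,279),.012),('c',(410,210),.008),('c',(456,242),.008),('c',(273,267),.008)]:
    print(n,disc(g,top2w(uv,z)[0],z,.020,.030,w2top,'edge',1))
for uv in [(80,87),(235,102),(70,168),(224,188)]: print(top2w(np.array(uv)/2.75+[190,150],.012)[0].round(4))
print(state()['clock'])
E
```

```text
b (array([ 0.4749, -0.2914]), np.float64(0.0238), 87)
b (array([ 0.3823, -0.2394]), np.float64(0.0238), 80)
b (array([ 0.3339, -0.3124]), np.float64(0.0241), 63)
r (array([ 0.6188, -0.2415]), np.float64(0.0237), 75)
r (array([ 0.5215, -0.2009]), np.float64(0.0237), 61)
r (array([ 0.4037, -0.3871]), np.float64(0.0239), 94)
c (array([ 0.5637, -0.3511]), np.float64(0.024), 71)
c (array([ 0.4865, -0.4543]), np.float64(0.0241), 94)
c (array([ 0.4382, -0.032 ]), np.float64(0.0245), 73)
[0.6394 0.089  0.012 ]
[ 0.6229 -0.0427  0.012 ]
[0.5704 0.0984 0.012 ]
[ 0.55   -0.0317  0.012 ]
1.85
```

Run:
```python
from h import *
M,t,s=Rt(); print(t,s['dq'].round(3),s['joints'][5])
print(w2wr(t,M,t),w2wr(t+M@[0,-.019,0],M,t))
plan((.383,-.2365,.12),82)
```

```text
[0.62586979 0.02464237 0.19959622] [ 0.065 -0.053 -0.089  0.013  0.028  0.051] 0.06379038693085143
[[282.17173202 244.53360553]] [[282.20803312 258.37738144]]
turn -0.001 shift [-204.2   79.9 -292.3] q6 0.06 q1 -0.08 gap 0.0855 t 1.85
```

```bash
python3 -m inch '-1 -29 0 -41 0;-1 -29 5 -41 0;-1 -29 15 -42 0;-1 -29 15 -42 0;-1 -29 15 -42 0;-1 -29 15 -42 0;-1 -30 15 -42 0;-1 0 0 0 0'
python3 - <<'E'
from h import *
M,t,s=Rt(); print(t,s['dq'].round(3))
im=capture('wrist'); cv2.imwrite('pics/w2.png',im)
plan((.383,-.2365,.12),82)
g=cv2.GaussianBlur(cv2.cvtColor(im,cv2.COLOR_BGR2GRAY),(0,0),.7)
print(w2wr([.383,-.2365,.016],M,t))
print(disc(g,(.383,-.2365),.016,.020,.030,lambda P:w2wr(P,M,t),'edge',1))
E
```

```text
clock: 2.65
tcp_pos: [0.388, -0.2223, 0.1243]
orientation: [0.706, -0.705, 0.051, -0.049]
force: [-0.2, 0.8, -0.3]
finger_gap: 0.0853
[ 0.38799645 -0.22229853  0.12426885] [0.091 0.002 0.062 0.037 0.037 0.096]
turn -0.001 shift [ -4.9   5.1 -16.2] q6 -0.54 q1 -0.68 gap 0.0855 t 2.7
[[265.39275573 195.55013191]]
(array([ 0.3813, -0.2374]), np.float64(0.0241), 74)
```

View pics/w2.png

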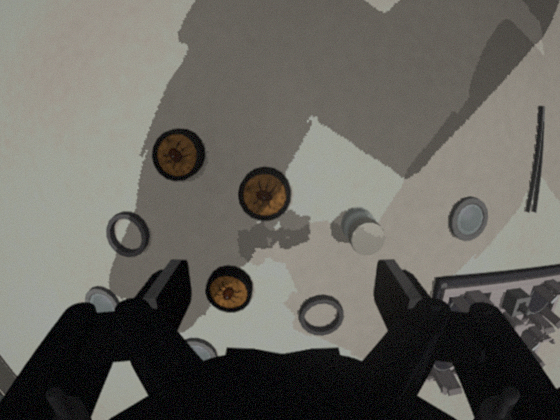

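Run:
```python
from h import *
plan((.3813,-.2374,.005),82)
```

```text
turn -0.001 shift [ -6.2 120.1 -17.4] q6 -0.54 q1 -0.68 gap 0.0855 t 2.7
```

```bash
python3 -m inch '-1 -3 20 -9 0;-1 -3 30 -8.5 0;-1 0 20 0 0;-1 0 10 0 0;-1 0 0 0 0;-1 0 0 0 0;-1 0 0 0 0;-1 0 0 0 0'
python3 - <<'E'
from h import *
for i in range(2):
    M,t,s=Rt(); print(t,s['dq'].round(3))
    im=capture('wrist'); 
    g=cv2.GaussianBlur(cv2.cvtColor(im,cv2.COLOR_BGR2GRAY),(0,0),.7)
    print(disc(g,(.3813,-.2374),.016,.020,.030,lambda P:w2wr(P,M,t),'edge',1))
plan((.3813,-.2374,.005),82)
cv2.imwrite('pics/w3.png',im)
E
```

```text
clock: 3.5
tcp_pos: [0.3848, -0.2371, 0.0466]
orientation: [-0.705, 0.706, -0.047, 0.048]
force: [-0.4, -0.2, 0.2]
finger_gap: 0.0854
[ 0.38484666 -0.23706365  0.0466447 ] [-0.004  0.    -0.005 -0.004 -0.001  0.   ]
(array([ 0.3813, -0.2374]), np.float64(0.0241), 82)
[ 0.38467525 -0.23703243  0.04651256] [-0.003  0.003 -0.006 -0.002 -0.001 -0.002]
(array([ 0.3811, -0.2376]), np.float64(0.0243), 117)
turn 0.004 shift [-3.2 41.4 -0.8] q6 -0.58 q1 -0.71 gap 0.0852 t 3.6
```

View pics/w3.png

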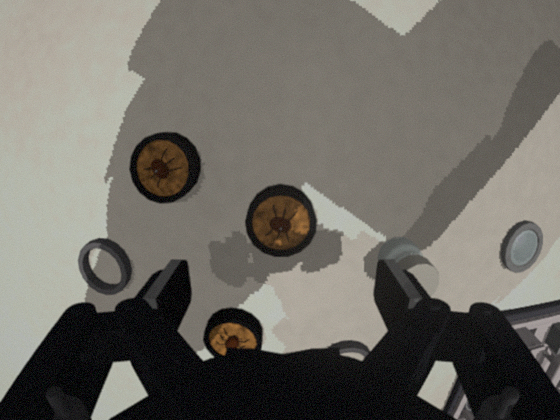

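```bash
python3 -m inch '-1 -3.5 20 -0.5 0;-1 0 21 0 0;-1 0 0 0 0;-1 0 0 0 0;1 0 0 0 0;1 0 0 0 0;1 0 0 0 0;1 0 0 0 0';  python3 - <<'E'
from h import *
M,t,s=Rt(); print(t,s['dq'].round(3),s['finger_gap'])
cv2.imwrite('pics/w4.png',capture('wrist'))
E
```

```text
clock: 4.4
tcp_pos: [0.3808, -0.2369, 0.0052]
orientation: [-0.705, 0.706, -0.048, 0.048]
force: [-0.1, -0.7, -0.1]
finger_gap: 0.0284
[ 0.38081212 -0.23694501  0.00517435] [-0.001  0.003 -0.003 -0.002 -0.     0.   ] 0.028391444531952057
```

View pics/w4.png

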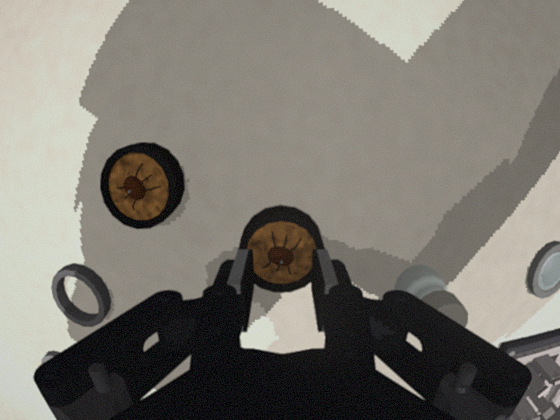

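Run:
```python
from h import *
M,t,s=Rt(); print(s['finger_gap'],s['force'])
im=cv2.imread('pics/w4.png');g=cv2.GaussianBlur(cv2.cvtColor(im,cv2.COLOR_BGR2GRAY),(0,0),.7)
print(wr2w([[281,235],[281,207],[245,240],[318,240]],.016,M,t))
print(w2wr(t+(M@np.array([[0,-.01,.02],[0,-.01,-.02],[0.011,-.01,.02],[-.011,-.01,.02]]).T).T,M,t))
```

```text
0.020183080089145877 [-0.41650069  0.75074634  0.44877695]
[[ 0.3708325  -0.23618742  0.016     ]
 [ 0.35555064 -0.23409836  0.016     ]
 [ 0.37113919 -0.2556991   0.016     ]
 [ 0.37639938 -0.21694696  0.016     ]]
[[318.81486056 251.32025361]
 [245.54188794 251.2830261 ]
 [317.96895515 269.29625205]
 [319.61861276 232.44358402]]
```

Run:
```python
from h import *
cv2.imwrite('pics/w5.png',capture('wrist'));print(state()['finger_gap'])
```

```text
0.012262741321227255
```

View pics/w5.png

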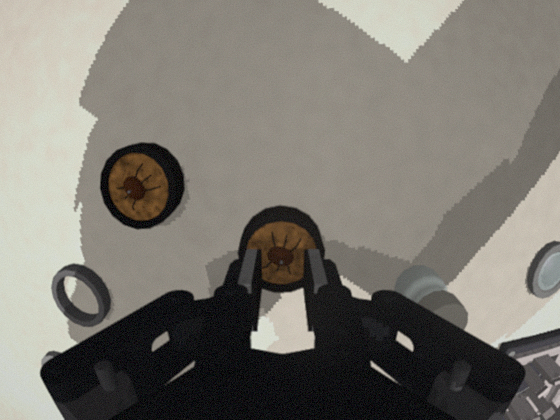

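Run:
```python
from h import *
p=camera_params('wrist');K=p['intrinsics'];T=p['T_tool_cam']
def tool_at_z(uv,zt):
    d=np.array(uv)-K[:2,2]; r=np.linalg.norm(d); th=r/K[0,0]
    c=np.r_[d*np.sin(th)/r,np.cos(th)]; d=T[:3,:3]@c; o=T[:3,3]
    return ((o+(zt-o[2])/d[2]*d)*1000).round(1)
for uv,z in [((189,262),-.0426),((376,262),.0426),((190,298),-.0426)]: print(tool_at_z(uv,z))
for uv in [(260,250),(306,250)]:
    for z in (.006,.008,.01,.012): print(uv,tool_at_z(uv,z*np.sign(uv[0]-282)))
im=cv2.imread('pics/w5.png'); cv2.imwrite('pics/w5z.png',cv2.resize(im[190:390,180:400],None,fx=3,fy=3,interpolation=cv2.INTER_CUBIC))
```

```text
[ -7.9 -41.7 -42.6]
[ -8.3 -42.4  42.6]
[  8.1 -47.1 -42.6]
(260, 250) [-36.6 -93.3  -6. ]
(260, 250) [-24.8 -65.8  -8. ]
(260, 250) [-13.  -38.3 -10. ]
(260, 250) [ -1.2 -10.8 -12. ]
(306, 250) [-37.6 -95.7   6. ]
(306, 250) [-27. -71.   8.]
(306, 250) [-16.4 -46.4  10. ]
(306, 250) [ -5.9 -21.7  12. ]
```

View pics/w5z.png

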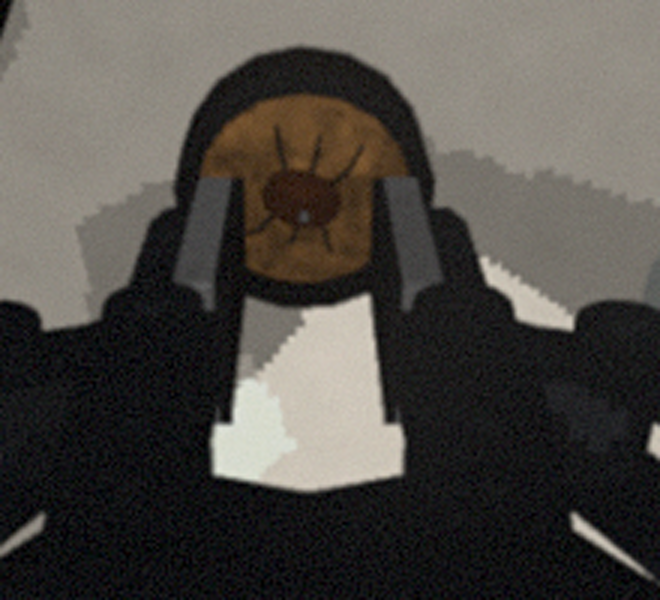

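```bash
python3 -m inch '1 0 -10 0 0;1 0 0 0 0;1 0 0 0 0;1 0 0 0 0;1 0 0 0 0;1 0 0 0 0;1 0 0 0 0;1 0 0 0 0';  python3 - <<'E'
from h import *
im=capture('wrist');print(state()['finger_gap'])
cv2.imwrite('pics/w6.png',cv2.resize(im[190:390,180:400],None,fx=3,fy=3,interpolation=cv2.INTER_CUBIC))
cv2.imwrite('pics/s6.png',cv2.resize(capture('scene')[80:280,150:400],None,fx=3,fy=3,interpolation=cv2.INTER_CUBIC))
M,t,s=Rt(); print(t,w2wr(t+(M@np.array([[-.011,0,0],[.011,0,0],[-.011,-.019,0],[.011,-.019,0],[-.011,-.03,0],[.011,-.03,0]]).T).T,M,t).round())
E
```

```text
clock: 5.3
tcp_pos: [0.3805, -0.2368, 0.0147]
orientation: [0.705, -0.705, 0.048, -0.048]
force: [0.4, -0.6, -0.0]
finger_gap: 0.0002
-0.00030837205098080796
[ 0.38054394 -0.23673577  0.01475894] [[282. 226.]
 [282. 262.]
 [282. 239.]
 [282. 277.]
 [282. 247.]
 [282. 287.]]
```

View pics/w6.png

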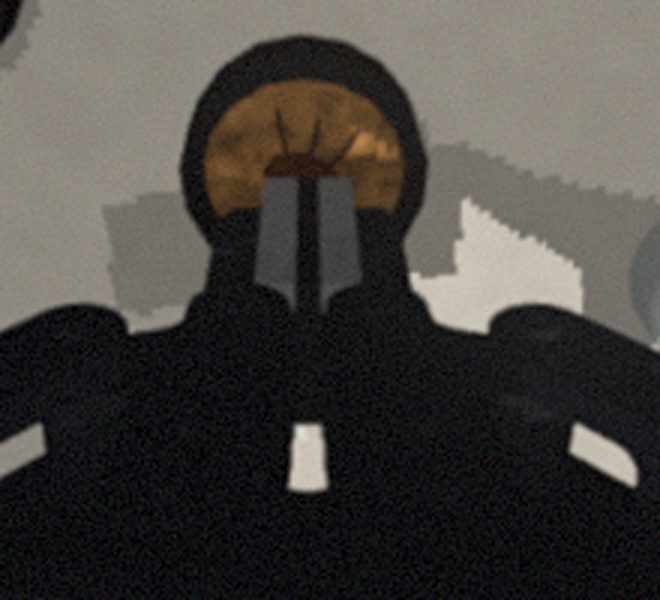

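View pics/s6.png

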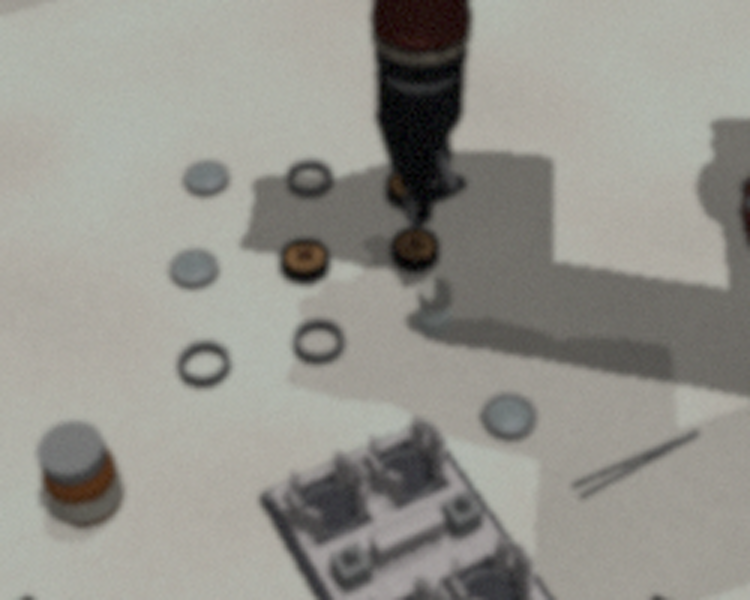

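Run:
```python
from h import *
for z in (.015,.03,.04,.05,.06): print(z,w2top([.3805,-.2368,z],'scene').round(1))
# base top centre check
print(w2top([.3813,-.2374,.016],'scene'))
```

```text
0.015 [[288.7 160.6]]
0.03 [[288.8 156.9]]
0.04 [[288.8 154.3]]
0.05 [[288.9 151.8]]
0.06 [[288.9 149.1]]
[[288.40448594 160.36806562]]
```

```bash
python3 -m inch '1 0 -20 0 0;1 40 0 0 0;1 0 20 0 0;1 0 20 0 0;1 0 10 0 0;1 0 0 0 0;1 0 0 0 0;1 0 0 0 0'
```

```text
clock: 6.2
tcp_pos: [0.4207, -0.2426, -0.0144]
orientation: [-0.705, 0.706, -0.048, 0.048]
force: [-0.2, 0.1, 0.0]
finger_gap: -0.0002
```

```bash
python3 -m inch '1 0 4 0 0;1 0 0 0 0;1 0 3 0 0;1 0 0 0 0;1 0 0 0 0;1 0 0 0 0;1 0 0 0 0;1 0 0 0 0'; python3 -m inch '1 0 1.5 0 0;1 0 0 0 0;1 0 1 0 0;1 0 0 0 0;1 0 0 0 0;1 0 0 0 0;1 0 0 0 0;1 0 0 0 0'
```

```text
clock: 7.0
tcp_pos: [0.4203, -0.2422, -0.0221]
orientation: [-0.705, 0.706, -0.048, 0.048]
force: [0.4, 0.1, -1.5]
finger_gap: 0.0002
clock: 7.8
tcp_pos: [0.4202, -0.2422, -0.0247]
orientation: [-0.705, 0.705, -0.048, 0.048]
force: [0.5, -0.2, -0.9]
finger_gap: -0.0005
```

```bash
python3 -m inch '1 0 1.5 0 0;1 0 0 0 0;1 0 0 0 0;1 0 0 0 0;1 0 1 0 0;1 0 0 0 0;1 0 0 0 0;1 0 0 0 0'; python3 -m inch '1 0 1 0 0;1 0 0 0 0;1 0 0 0 0;1 0 0 0 0;1 0 0 0 0;1 0 0 0 0;1 0 0 0 0;1 0 0 0 0'
```

```text
clock: 8.6
tcp_pos: [0.4202, -0.2422, -0.0272]
orientation: [0.705, -0.705, 0.048, -0.048]
force: [0.4, -0.3, 0.4]
finger_gap: -0.0001
clock: 9.4
tcp_pos: [0.4202, -0.2422, -0.0282]
orientation: [0.705, -0.705, 0.048, -0.048]
force: [-0.4, 0.1, 0.3]
finger_gap: 0.0007
```

```bash
python3 -m inch '1 0 1 0 0;1 0 0 0 0;1 0 0 0 0;1 0 0 0 0;1 0 0.5 0 0;1 0 0 0 0;1 0 0 0 0;1 0 0 0 0'; python3 -m inch '1 0 0.5 0 0;1 0 0 0 0;1 0 0 0 0;1 0 0 0 0;1 0 0.5 0 0;1 0 0 0 0;1 0 0 0 0;1 0 0 0 0'
```

```text
clock: 10.2
tcp_pos: [0.4202, -0.2422, -0.0297]
orientation: [-0.705, 0.705, -0.048, 0.048]
force: [-0.5, 0.2, 0.2]
finger_gap: 0.0002
clock: 11.0
tcp_pos: [0.4203, -0.2422, -0.0302]
orientation: [-0.705, 0.706, -0.048, 0.048]
force: [-2.4, 1.0, 11.1]
finger_gap: 0.0003
```

Run:
```python
from h import *
im=capture('wrist');print(state()['finger_gap'])
cv2.imwrite('pics/w7.png',im)
cv2.imwrite('pics/s7.png',cv2.resize(capture('scene')[80:280,150:400],None,fx=3,fy=3,interpolation=cv2.INTER_CUBIC))
```

```text
-9.09987391771451e-05
```

View pics/w7.png

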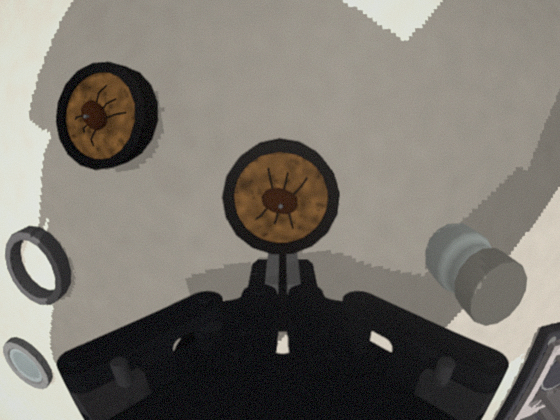

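View pics/s7.png

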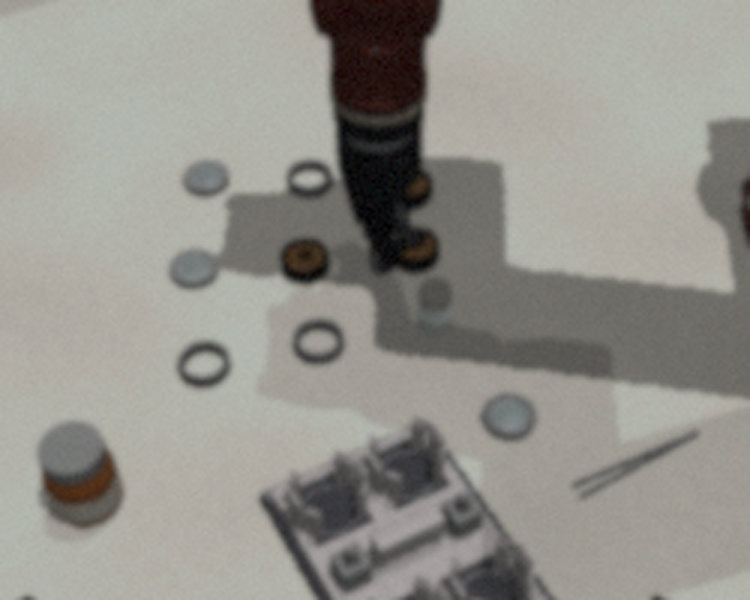

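```bash
python3 -m inch '1 0 -20 0 0;-1 0 -40 0 0;-1 -19.5 0 -0.8 0;-1 -20 0 0 0;-1 0 0 0 0;-1 0 0 0 0;-1 0 0 0 0;-1 0 0 0 0';python3 - <<'E'
from h import *
M,t,s=Rt(); im=capture('wrist')
g=cv2.GaussianBlur(cv2.cvtColor(im,cv2.COLOR_BGR2GRAY),(0,0),.7)
W,r,n=disc(g,(.3813,-.2374),.016,.020,.030,lambda P:w2wr(P,M,t),'edge',1);print(W,r,n)
plan((*W,-.0257),82)
E
```

```text
clock: 11.9
tcp_pos: [0.3816, -0.2378, 0.0292]
orientation: [-0.705, 0.706, -0.048, 0.048]
force: [-0.7, 0.1, 0.6]
finger_gap: 0.0857
[ 0.3812 -0.2375] 0.0244 46
turn 0.004 shift [-0.3 54.9  0.2] q6 -0.58 q1 -0.72 gap 0.0854 t 11.95
```

```bash
python3 -m inch '-1 0 25 0 0;-1 0 25 0 0;-1 -0.3 5 0 0;-1 0 0 0 0;1 0 0 0 0;1 0 0 0 0;1 0 0 0 0;1 0 0 0 0';  python3 - <<'E'
from h import *
M,t,s=Rt(); print(t,s['finger_gap'],s['force'])
im=capture('wrist')
cv2.imwrite('pics/w8.png',im)
print(state()['finger_gap'])
g=cv2.GaussianBlur(cv2.cvtColor(im,cv2.COLOR_BGR2GRAY),(0,0),.7)
print(disc(g,(.3813,-.2374),.016,.020,.030,lambda P:w2wr(P,M,t),'edge',1))
E
```

```text
clock: 12.75
tcp_pos: [0.3813, -0.2382, -0.0243]
orientation: [-0.705, 0.706, -0.047, 0.048]
force: [-2.9, 1.9, 15.0]
finger_gap: 0.0455
[ 0.38134014 -0.23815367 -0.0243431 ] 0.045487009891178945 [-2.9320224   1.87729879 14.97695062]
0.04547100398810019
(array([ 0.3796, -0.2382]), np.float64(0.0258), 51)
```

View pics/w8.png

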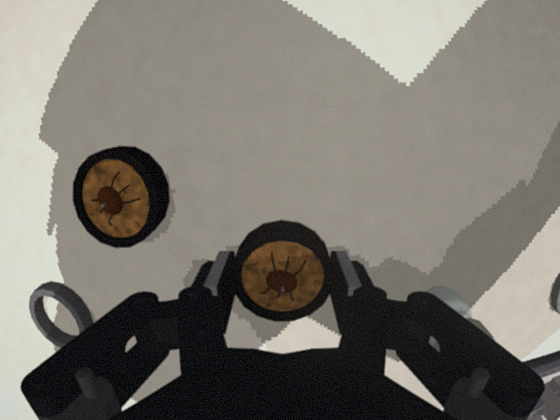

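```bash
python3 -m inch '1 0 -3 0 0;1 0 -20 0 0;1 0 -40 0 0;1 0 -40 0 0;1 0 0 0 0;1 0 0 0 0;1 0 0 0 0;1 0 0 0 0';  python3 - <<'E'
from h import *
M,t,s=Rt(); print(t,s['finger_gap'],s['force'])
im=capture('wrist')
cv2.imwrite('pics/w9.png',im)
plan((.5521,-.029,.0743),82)
E
```

```text
clock: 13.6
tcp_pos: [0.3799, -0.2369, 0.0763]
orientation: [0.706, -0.705, 0.049, -0.047]
force: [0.2, 0.5, -0.7]
finger_gap: 0.0452
[ 0.37988948 -0.23693025  0.07628856] 0.04519915294651926 [ 0.19349889  0.49288404 -0.65033339]
turn 0.004 shift [141.6   2.  229.9] q6 -0.59 q1 -0.72 gap 0.045 t 13.65
```

View pics/w9.png

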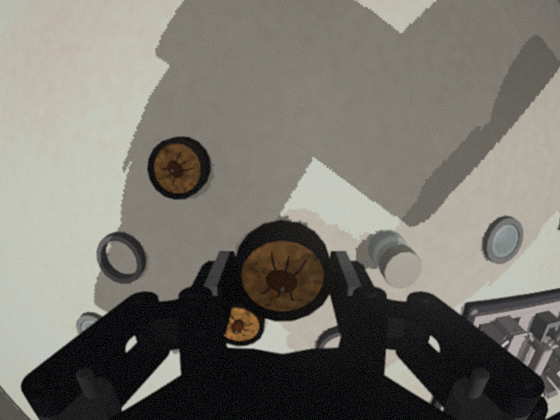

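```bash
cat >> h.py <<'E'
from scipy.optimize import least_squares
def held(im,ytool,r=.024,amax=65,show=None,r0=.019,r1=.029,sgn=1):
    """held disc: centre (tool x,z in mm) of its top rim at tool y=ytool, from arc facing tool -x"""
    g=cv2.GaussianBlur(cv2.cvtColor(im,cv2.COLOR_BGR2GRAY),(0,0),.7); I=np.eye(3);o=np.zeros(3); W=np.zeros(2)
    for it in range(4):
        pts=[]
        for a in np.deg2rad(np.arange(180-amax,180+amax,2)):
            rr=np.arange(r0,r1,.00025); P=np.c_[W[0]+rr*np.cos(a),np.full(len(rr),ytool),W[1]+rr*np.sin(a)]
            uv=w2wr(P,I,o).astype(np.float32)
            v=cv2.remap(g,uv[:,0].reshape(1,-1),uv[:,1].reshape(1,-1),cv2.INTER_LINEAR)[0].astype(float)
            d=np.gradient(v)*sgn; k=np.argmax(d)
            if d[k]>.4 and 0<k<len(rr)-1: pts.append(P[k,[0,2]])
        pts=np.array(pts)
        s=least_squares(lambda c:np.hypot(*(pts-c).T)-r,W,loss='soft_l1',f_scale=.0003); W=s.x
    return (W*1000).round(2),len(pts),(np.std(np.hypot(*(pts-W).T)-r)*1000).round(2)
E
python3 - <<'E'
from h import *
for f in ('w8','w9'): print(held(cv2.imread(f'pics/{f}.png'),-.0403))
E
```

```text
(array([-3.17, -0.09]), 65, np.float64(0.67))
(array([-3.27, -0.07]), 65, np.float64(0.82))
```

Run:
```python
from h import *
a=cv2.imread('pics/w8.png')[200:350,190:370];b=cv2.imread('pics/w9.png')[200:350,190:370]
cv2.imwrite('pics/cmp.png',cv2.resize(np.hstack([a,b]),None,fx=2.2,fy=2.2,interpolation=cv2.INTER_CUBIC))
I=np.eye(3)
for y in (-.030,-.0345,-.0403,-.046,-.05):
  P=np.array([[-.024,y,0],[.024,y,0],[0,y,.024]]); print(y,w2wr(P,I,np.zeros(3)).round(1).tolist())
```

```text
-0.03 [[282.3, 221.0], [282.2, 308.7], [331.2, 267.3]]
-0.0345 [[282.3, 224.1], [282.2, 313.6], [332.5, 271.5]]
-0.0403 [[282.3, 228.4], [282.2, 320.1], [334.2, 277.1]]
-0.046 [[282.3, 233.0], [282.2, 327.0], [336.1, 283.0]]
-0.05 [[282.3, 236.4], [282.2, 332.0], [337.4, 287.4]]
```

View pics/cmp.png

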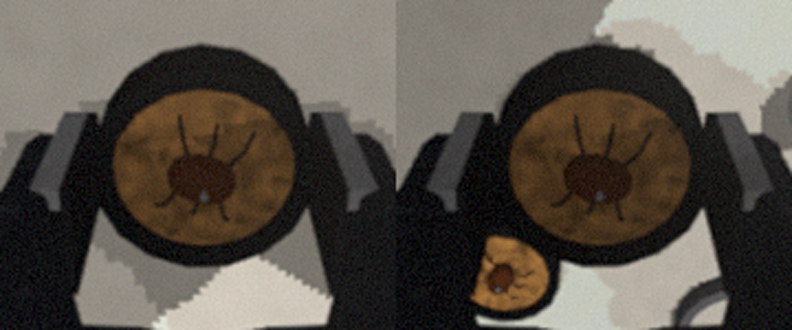

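```bash
cat >> h.py <<'E'
def arc(g,W,h,a0,a1,proj3,r=.024,dr=.005,sgn=1):
    """fixed-radius circle centre from arc angles a0..a1 deg; proj3(x,z')->uv for plane coordinate pairs"""
    W=np.array(W,float)
    for it in range(5):
        pts=[]
        for a in np.deg2rad(np.arange(a0,a1,2)):
            rr=np.arange(r-dr,r+dr,.0002); xy=np.c_[W[0]+rr*np.cos(a),W[1]+rr*np.sin(a)]
            uv=proj3(xy).astype(np.float32)
            v=cv2.remap(g,uv[:,0].reshape(1,-1),uv[:,1].reshape(1,-1),cv2.INTER_LINEAR)[0].astype(float)
            d=np.gradient(v)*sgn if sgn else abs(np.gradient(v)); k=np.argmax(d)
            if d[k]>.4 and 0<k<len(rr)-1: pts.append(xy[k])
        pts=np.array(pts)
        W=least_squares(lambda c:np.hypot(*(pts-c).T)-r,W,loss='soft_l1',f_scale=.0003).x
    return (W*1000).round(2),len(pts),(np.std(np.hypot(*(pts-W).T)-r)*1000).round(2)
def gray(im,s=.7): return cv2.GaussianBlur(cv2.cvtColor(im,cv2.COLOR_BGR2GRAY),(0,0),s)
def ptool(y): return lambda xy: w2wr(np.c_[xy[:,0],np.full(len(xy),y),xy[:,1]],np.eye(3),np.zeros(3))
def pworld(z,M,t): return lambda xy: w2wr(np.c_[xy,np.full(len(xy),z)],M,t)
def top1(z): return lambda xy: w2top(np.c_[xy,np.full(len(xy),z)])
E
python3 - <<'E'
from h import *
for f in ('w8','w9'):
    g=gray(cv2.imread(f'pics/{f}.png'))
    for y in (-.0223,-.0243,-.0263): print(f,'front-bottom',y,arc(g,(0,0),0,130,230,ptool(y)))
    for y in (-.0383,-.0403,-.0423): print(f,'back-top',y,arc(g,(0,0),0,-40,40,ptool(y)))
# bench w3
g=gray(cv2.imread('pics/w3.png'))
M=np.eye(3)
E
```

```text
w8 front-bottom -0.0223 (array([ 2.15, -0.02]), 50, np.float64(0.17))
w8 front-bottom -0.0243 (array([ 1.54, -0.  ]), 50, np.float64(0.17))
w8 front-bottom -0.0263 (array([ 0.94, -0.04]), 50, np.float64(0.19))
w8 back-top -0.0383 (array([1.81, 0.09]), 40, np.float64(0.16))
w8 back-top -0.0403 (array([0.33, 0.05]), 40, np.float64(0.17))
w8 back-top -0.0423 (array([-1.12,  0.07]), 40, np.float64(0.19))
w9 front-bottom -0.0223 (array([2.05, 0.02]), 50, np.float64(0.31))
w9 front-bottom -0.0243 (array([ 1.44, -0.02]), 50, np.float64(0.36))
w9 front-bottom -0.0263 (array([0.83, 0.  ]), 50, np.float64(0.35))
w9 back-top -0.0383 (array([ 1.93, -0.56]), 40, np.float64(1.05))
w9 back-top -0.0403 (array([ 0.42, -0.44]), 40, np.float64(0.95))
w9 back-top -0.0423 (array([-1.  , -0.47]), 40, np.float64(0.94))
```

```bash
python3 -m inch '1 23 0 38 0.004;1 23 0 38 0;1 23 0 38 0;1 23 0 38 0;1 23 0 38 0;1 23 0 38 0;1 3 0 2 0;1 0 0 0 0'; python3 -m inch '1 0 10 0 0;1 0 10 0 0;1 0 0 0 0;1 0 0 0 0;1 0 0 0 0;1 0 0 0 0;1 0 0 0 0;1 0 0 0 0';python3 - <<'E'
from h import *
M,t,s=Rt(); print(t,s['dq'].round(3),s['finger_gap'])
im=capture('wrist'); cv2.imwrite('pics/w10.png',im)
cv2.imwrite('pics/w10z.png',cv2.resize(im[150:370,140:430],None,fx=2.7,fy=2.7,interpolation=cv2.INTER_CUBIC))
np.savez('pose10.npz',M=M,t=t)
plan((.5521,-.029,.0543),82)
E
```

```text
clock: 14.45
tcp_pos: [0.552, -0.0284, 0.0762]
orientation: [-0.705, 0.705, -0.049, 0.048]
force: [-1.0, -0.6, -0.8]
finger_gap: 0.0451
clock: 15.25
tcp_pos: [0.5524, -0.0294, 0.0575]
orientation: [-0.705, 0.705, -0.049, 0.05]
force: [0.0, -0.6, -0.8]
finger_gap: 0.0445
[ 0.5523595  -0.02938025  0.05751336] [ 0.001  0.003 -0.     0.001 -0.    -0.   ] 0.04452722821907474
turn -0.0 shift [-0.3  3.2  0.3] q6 -0.05 q1 -0.19 gap 0.0451 t 15.3
```

View pics/w10z.png

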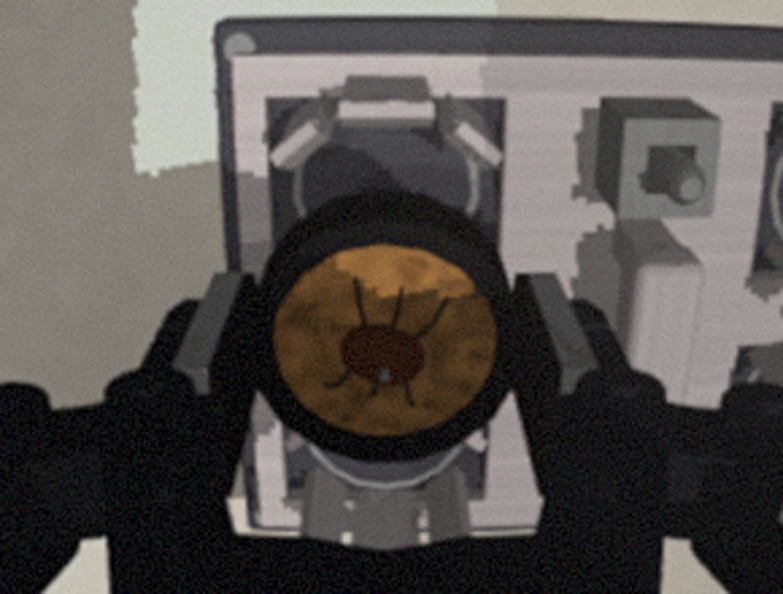

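Run:
```python
from h import *
d=np.load('pose10.npz');M,t=d['M'],d['t']
g=gray(cv2.imread('pics/w10.png'))
I=np.eye(3)
# work in tool frame: station plane at tool y = t_z-0.012
y=t[2]-.012
def ring(W,a_list,r=.0232):
    W=np.array(W,float)
    for it in range(5):
        pts=[]
        for a in np.deg2rad(a_list):
            rr=np.arange(r-.004,r+.004,.0002); xy=np.c_[W[0]+rr*np.cos(a),W[1]+rr*np.sin(a)]
            uv=ptool(y)(xy).astype(np.float32); v=cv2.remap(g,uv[:,0].reshape(1,-1),uv[:,1].reshape(1,-1),cv2.INTER_LINEAR)[0].astype(float)
            k=np.argmax(v)
            if 3<k<len(rr)-4 and v[k]-min(v[k-4:k+5])>10: pts.append(xy[k])
        pts=np.array(pts); W=least_squares(lambda c:np.hypot(*(pts-c).T)-r,W,loss='soft_l1',f_scale=.0003).x
    return (W*1000).round(2),len(pts),(np.std(np.hypot(*(pts-W).T)-r)*1000).round(2)
w=(M.T@(np.array([.5521,-.029,.012])-t)); print(w*1000)
print(ring(w[[0,2]],list(range(-40,41,2))+list(range(110,145,2))+list(range(215,250,2))))
print(ring(w[[0,2]],list(range(-40,41,2))))
print(ring(w[[0,2]],list(range(100,145,2))+list(range(215,260,2))))
for yy in (-.0223,-.0243): print('front',arc(g,(0,0),0,140,220,ptool(yy)))
print('back',arc(g,(0,0),0,-30,30,ptool(-.0403)))
```

```text
[-0.32759846 45.51322711  0.34147014]
(array([-1.24,  2.66]), 8, np.float64(0.72))Traceback (most recent call last):
  File "<stdin>", line 20, in <module>
  File "<stdin>", line 16, in ring
    return func(*args, **kwargs)
    vector_fun = VectorFunction(
        fun_wrapped,
    ...<6 lines>...
        workers=workers
    )
    self._update_fun()
    ~~~~~~~~~~~~~~~~^^
    self.f = self.fun_wrapped(xp_copy(self.x))
             ~~~~~~~~~~~~~~~~^^^^^^^^^^^^^^^^^
    return np.atleast_1d(self.fun(x))
                         ~~~~~~~~^^^
    return self.f(x, *self.args, **self.kwargs)
           ~~~~~~^^^^^^^^^^^^^^^^^^^^^^^^^^^^^^
  File "<stdin>", line 16, in <lambda>
ValueError: operands could not be broadcast together with shapes (0,) (2,)
```

Run:
```python
from h import *
d=np.load('pose10.npz');M,t=d['M'],d['t']
im=cv2.imread('pics/w10.png')
big=cv2.resize(im[150:370,140:430],None,fx=2.7,fy=2.7,interpolation=cv2.INTER_CUBIC)
a=np.linspace(0,2*np.pi,90)
def dr(uv,col): cv2.polylines(big,[(((uv-[140,150]+.5)*2.7)).astype(np.int32)],True,col,1)
dr(pworld(.012,M,t)(np.c_[.5521+.0232*np.cos(a),-.029+.0232*np.sin(a)]),(0,255,0))
dr(ptool(-.0243)(.024*np.c_[np.cos(a),np.sin(a)]),(255,0,255))
dr(ptool(-.0403)(.024*np.c_[np.cos(a),np.sin(a)]),(255,255,0))
cv2.imwrite('pics/w10o.png',big)
```

```text
(no output)
```

View pics/w10o.png

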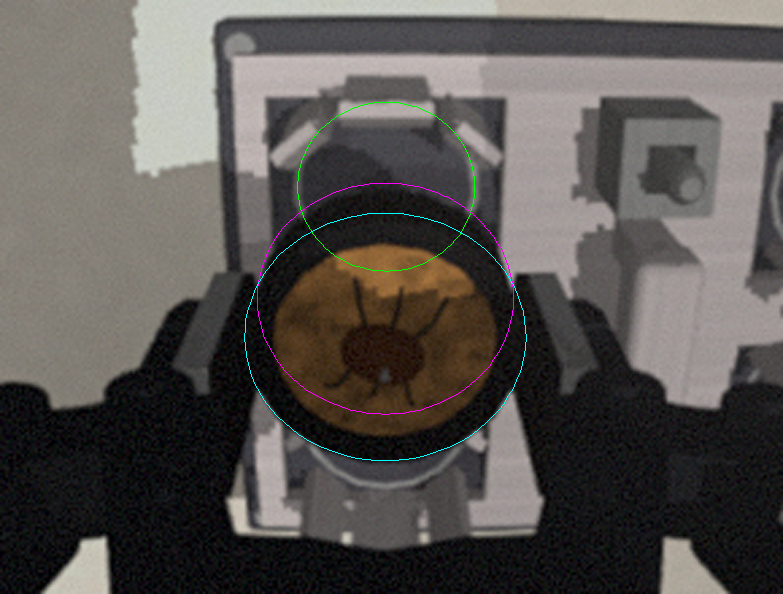

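```bash
python3 -m inch '1 -0.4 10 0.3 0;1 0 10 0 0;1 0 8 0 0;1 0 4 0 0;1 0 3 0 0;1 0 0 0 0;1 0 0 0 0;1 0 0 0 0';python3 - <<'E'
from h import *
M,t,s=Rt(); print(t,s['force'],s['ft_torque'])
im=capture('wrist'); cv2.imwrite('pics/w11z.png',cv2.resize(im[150:370,140:430],None,fx=2.7,fy=2.7,interpolation=cv2.INTER_CUBIC))
E
```

```text
clock: 16.1
tcp_pos: [0.5522, -0.0291, 0.0226]
orientation: [-0.705, 0.705, -0.049, 0.05]
force: [0.4, -1.1, -0.8]
finger_gap: 0.0451
[ 0.55218337 -0.02907292  0.02264479] [ 0.43160028 -1.08158442 -0.81730797] [-0.02990979  0.01317325  0.02814625]
```

View pics/w11z.png

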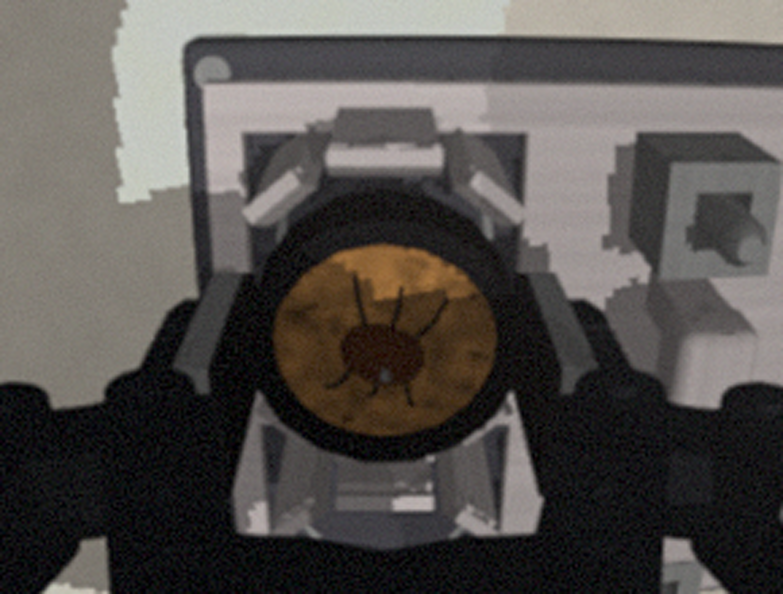

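```bash
python3 -m inch '1 0 3 0 0;1 0 3 0 0;1 0 3 0 0;1 0 3 0 0;1 0 0 0 0;1 0 0 0 0;1 0 0 0 0;1 0 0 0 0'
```

```text
clock: 16.95
tcp_pos: [0.552, -0.029, 0.0104]
orientation: [-0.705, 0.705, -0.049, 0.049]
force: [0.2, 0.2, -0.0]
finger_gap: 0.0449
```

```bash
python3 -m inch '1 0 4 0 0;1 0 4 0 0;1 0 4 0 0;1 0 4 0 0;1 0 3 0 0;1 0 0 0 0;1 0 0 0 0;1 0 0 0 0'
```

```text
clock: 17.75
tcp_pos: [0.552, -0.0291, -0.0085]
orientation: [-0.705, 0.705, -0.049, 0.049]
force: [0.4, 0.8, 0.3]
finger_gap: 0.0447
```

```bash
python3 -m inch '1 0 1.5 0 0;1 0 0 0 0;1 0 1 0 0;1 0 0 0 0;1 0 0 0 0;1 0 0 0 0;1 0 0 0 0;1 0 0 0 0'
```

```text
clock: 18.55
tcp_pos: [0.5519, -0.029, -0.0112]
orientation: [-0.705, 0.705, -0.049, 0.049]
force: [0.3, -0.9, -0.7]
finger_gap: 0.0448
```

```bash
python3 -m inch '1 0 0.5 0 0;1 0 0 0 0;1 0 0 0 0;1 0 0.5 0 0;1 0 0 0 0;1 0 0 0 0;1 0 0 0 0;1 0 0 0 0'
```

```text
clock: 19.35
tcp_pos: [0.5519, -0.029, -0.0122]
orientation: [-0.705, 0.705, -0.049, 0.049]
force: [-0.4, 1.2, 0.5]
finger_gap: 0.0454
```

```bash
python3 -m inch '-0.45 0 0 0 0;-0.45 0 0 0 0;-0.45 0 0 0 0;-0.45 0 -10 0 0;-0.45 0 -40 0 0;-0.45 0 -40 0 0;-0.45 0 0 0 0;-0.45 0 0 0 0';python3 - <<'E'
from h import *
M,t,s=Rt(); print(t,s['force'],s['finger_gap'])
im=capture('wrist'); cv2.imwrite('pics/w12z.png',cv2.resize(im[50:350,80:480],None,fx=2,fy=2,interpolation=cv2.INTER_CUBIC))
cv2.imwrite('pics/top12.png',capture('top'))
E
```

```text
clock: 20.15
tcp_pos: [0.5528, -0.0292, 0.0794]
orientation: [-0.705, 0.705, -0.048, 0.05]
force: [0.0, -0.5, -0.3]
finger_gap: 0.0621
[ 0.55278052 -0.02916431  0.07936712] [ 0.00145371 -0.49590406 -0.25337561] 0.0621095924136667
```

View pics/w12z.png

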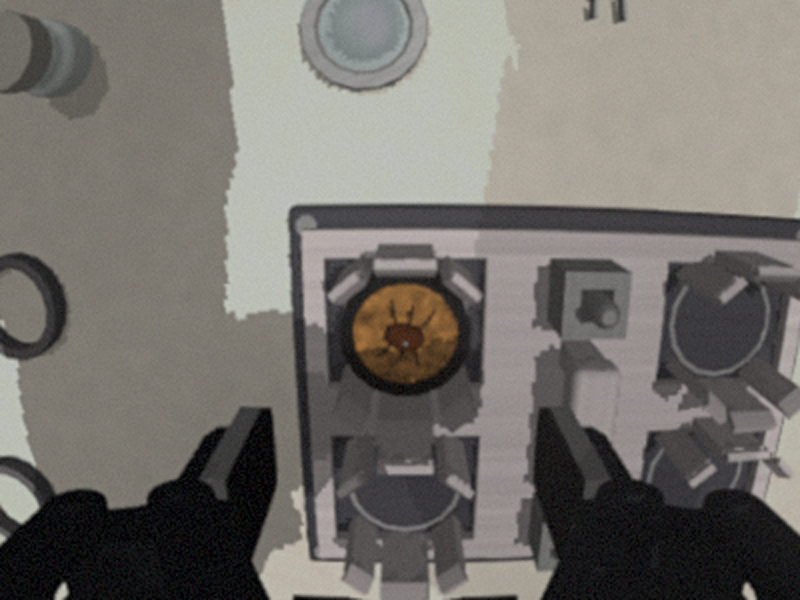

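```bash
cat >> h.py <<'E'
PARTS={'bB':(.4749,-.2914,.016),'bC':(.3339,-.3124,.016),'r1':(.6188,-.2415,.012),'r2':(.5215,-.2009,.012),'r3':(.4037,-.3871,.012),'c1':(.5637,-.3511,.008),'c2':(.4865,-.4543,.008),'c3':(.4382,-.032,.008)}
def toploc(im,names=None):
    g=gray(im,.6)
    for n,p in PARTS.items():
        if names and n not in names: continue
        try: print(n,disc(g,p[:2],p[2],.020,.030,w2top,'edge',1), w2top([p])[0].round())
        except Exception as e: print(n,e)
def wristloc(im,W,h,M,t):
    """disc of height h standing on bench; front-bottom and back-top arcs in world, angles from camera direction"""
    g=gray(im); c=M@camera_params('wrist')['T_tool_cam'][:3,3]+t
    W=np.array(W[:2]); az=np.degrees(np.arctan2(*(c[:2]-W)[::-1]))
    f=arc(g,W,0,az-50,az+50,pworld(0.0,M,t)); b=arc(g,W,0,az+180-60,az+180+60,pworld(h,M,t))
    print('front',f,'back',b); return (f[0]+b[0])/2000
E
python3 - <<'E'
from h import *
toploc(cv2.imread('pics/top12.png'))
plan((.4745,-.2890,.06),82)
E
```

```text
bB (array([ 0.4749, -0.2913]), np.float64(0.0238), 76) [386. 248.]
bC (array([ 0.3396, -0.3119]), np.float64(0.0241), 49) [398. 310.]
r1 (array([ 0.6187, -0.2413]), np.float64(0.0238), 89) [361. 187.]
r2 (array([ 0.5215, -0.201 ]), np.float64(0.0237), 75) [345. 229.]
r3 (array([ 0.4038, -0.3869]), np.float64(0.0238), 68) [429. 278.]
c1 (array([ 0.5637, -0.3513]), np.float64(0.0243), 61) [409. 209.]
c2 (array([ 0.4863, -0.4541]), np.float64(0.024), 79) [456. 241.]
c3 (array([ 0.44  , -0.0351]), np.float64(0.0227), 58) [273. 267.]
turn -0.0 shift [ -39.7   17.4 -268.2] q6 -0.05 q1 -0.18 gap 0.0616 t 20.25
```

View pics/top12.png

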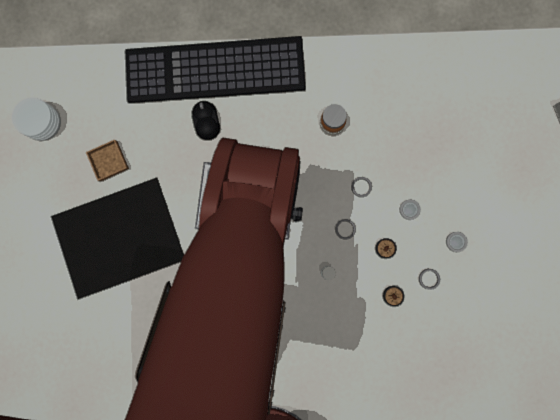

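```bash
python3 -m inch '-1 -6.5 0 -44 0;-1 -6.5 0 -44 0;-1 -6.5 0 -44 0;-1 -6.5 0 -44 0;-1 -6.5 4 -44 0;-1 -7 4 -44 0;-1 0 10 -4 0;-1 0 0 0 0';python3 - <<'E'
from h import *
M,t,s=Rt(); print(t,s['dq'].round(2)); im=capture('wrist'); cv2.imwrite('pics/w13.png',im)
W=wristloc(im,(.4745,-.289),.016,M,t); print(W)
plan((*W,-.0257),82)
E
```

```text
clock: 21.05
tcp_pos: [0.4735, -0.2887, 0.0576]
orientation: [0.706, -0.704, 0.051, -0.049]
force: [0.5, 0.4, 0.6]
finger_gap: 0.0854
[ 0.47353788 -0.28869124  0.05755786] [ 0.05 -0.03  0.    0.03  0.01  0.01]
front (array([ 476.74, -290.08]), 50, np.float64(0.24)) back (array([ 475.37, -289.79]), 60, np.float64(0.66))
[ 0.476055 -0.289935]
turn -0.001 shift [ 2.4 84.  -2.1] q6 -0.54 q1 -0.68 gap 0.0851 t 21.1
```

View pics/w13.png

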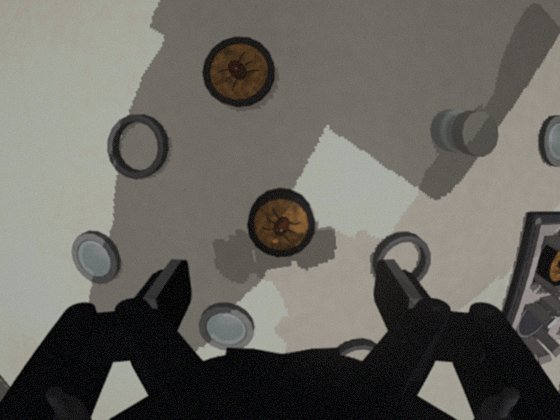

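```bash
python3 -m inch '-1 2 20 -2 0;-1 0 30 0 0;-1 0 30 0 0;-1 0 4 0 0;-1 0 0 0 0;-1 0 0 0 0;-1 0 0 0 0;-1 0 0 0 0';python3 -m inch '1 0 0 0 0;1 0 0 0 0;1 0 0 0 0;1 0 0 0 0;1 0 -5 0 0;1 0 -30 0 0;1 0 -40 0 0;1 0 -30 0 0';python3 - <<'E'
from h import *
M,t,s=Rt(); print(t,s['finger_gap']); im=capture('wrist'); cv2.imwrite('pics/w14.png',im)
g=gray(im)
print('front',arc(g,(0,0),0,130,230,ptool(-.0243)),'back',arc(g,(0,0),0,-40,40,ptool(-.0403)))
plan((.6228,-.039,.06),82)
E
```

```text
clock: 21.9
tcp_pos: [0.4779, -0.2916, -0.023]
orientation: [-0.705, 0.706, -0.049, 0.05]
force: [0.0, 0.2, 0.0]
finger_gap: 0.0852
clock: 22.7
tcp_pos: [0.4773, -0.2914, 0.0828]
orientation: [-0.705, 0.706, -0.049, 0.05]
force: [1.0, -0.6, -0.4]
finger_gap: 0.0448
[ 0.47729376 -0.29136441  0.08283981] 0.044760599664935286
front (array([-1.06, -0.09]), 50, np.float64(0.18)) back (array([-2.63,  0.09]), 40, np.float64(0.2))
turn -0.0 shift [106.4  27.  271.6] q6 -0.54 q1 -0.68 gap 0.045 t 22.75
```

View pics/w14.png

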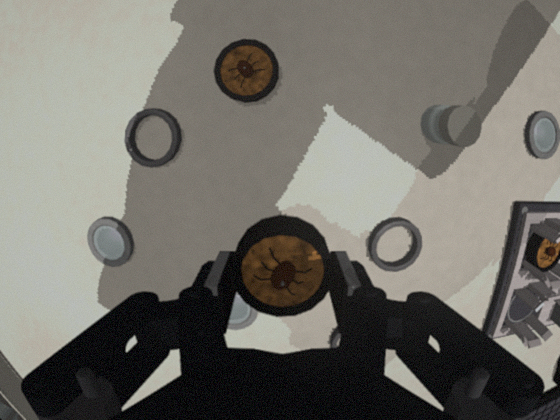

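```bash
python3 -m inch '1 18 0 45 0;1 18 0 45 0;1 18 0 45 0;1 18 0 45 0;1 18 0 45 0;1 18 0 45 0;1 0 12 1.5 0;1 0 10 0 0';python3 -m inch '1 0 0 0 0;1 0 0 0 0;1 0 0 0 0;1 0 0 0 0;1 0 0 0 0;1 0 0 0 0;1 0 0 0 0;1 0 0 0 0';python3 - <<'E'
from h import *
M,t,s=Rt(); print(t,s['finger_gap']); im=capture('wrist'); cv2.imwrite('pics/w15z.png',cv2.resize(im[150:370,140:430],None,fx=2.7,fy=2.7,interpolation=cv2.INTER_CUBIC))
P=np.array([.6228,-.039,0])+M@[.0018,0,0]
plan((*P[:2],.0286),82)
E
```

```text
clock: 23.55
tcp_pos: [0.6219, -0.0361, 0.0579]
orientation: [-0.705, 0.705, -0.049, 0.048]
force: [-0.3, 0.5, -0.9]
finger_gap: 0.0447
clock: 24.35
tcp_pos: [0.6219, -0.0373, 0.0589]
orientation: [0.705, -0.705, 0.049, -0.049]
force: [-0.2, 0.2, -0.2]
finger_gap: 0.0448
[ 0.62192876 -0.03733632  0.05886028] 0.0447911809888378
turn -0.0 shift [ 3.  30.2 -1.6] q6 -0.04 q1 -0.18 gap 0.0452 t 24.4
```

View pics/w15z.png

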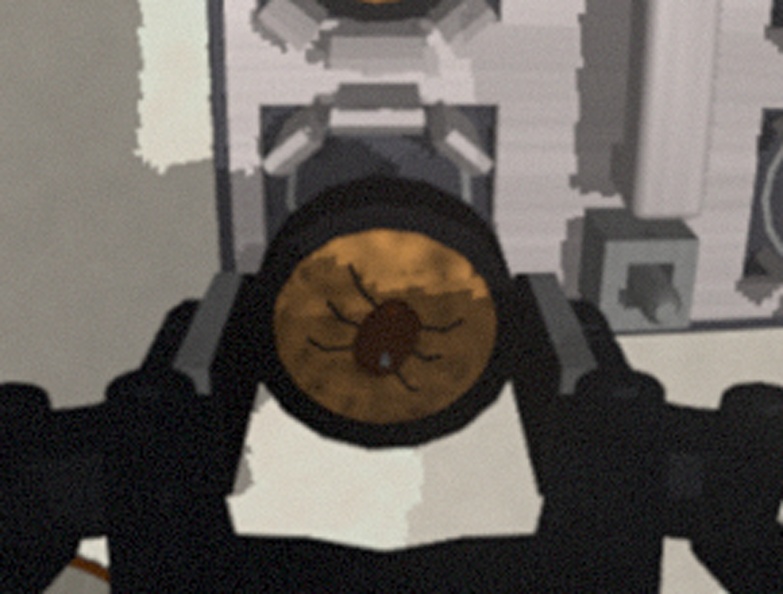

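```bash
python3 -m inch '1 3 4 -1.6 0;1 0 10 0 0;1 0 10 0 0;1 0 6 0 0;1 0 3 0 0;1 0 0 0 0;1 0 0 0 0;1 0 0 0 0';python3 -m inch '1 0 3 0 0;1 0 3 0 0;1 0 3 0 0;1 0 0 0 0;1 0 0 0 0;1 0 0 0 0;1 0 0 0 0;1 0 0 0 0'
```

```text
clock: 25.2
tcp_pos: [0.6249, -0.0394, 0.0262]
orientation: [-0.705, 0.705, -0.049, 0.05]
force: [0.1, 0.2, -0.7]
finger_gap: 0.0446
clock: 26.0
tcp_pos: [0.6247, -0.0394, 0.0169]
orientation: [-0.705, 0.705, -0.049, 0.049]
force: [-0.2, -0.6, -0.1]
finger_gap: 0.0452
```

Run:
```python
from h import *
M,t,s=Rt(); print(t,s['force'],s['finger_gap']); im=capture('wrist'); cv2.imwrite('pics/w16z.png',cv2.resize(im[150:370,140:430],None,fx=2.7,fy=2.7,interpolation=cv2.INTER_CUBIC))
P=np.array([.6228,-.039,0])+M@[.0018,0,0]
plan((*P[:2],-.0102),82)
```

```text
[ 0.62469922 -0.03937882  0.01690437] [-0.23672187 -0.62687807 -0.11896094] 0.045162014052870875
turn -0.0 shift [-0.1 27.1  0.1] q6 -0.04 q1 -0.18 gap 0.045 t 26.05
```

View pics/w16z.png

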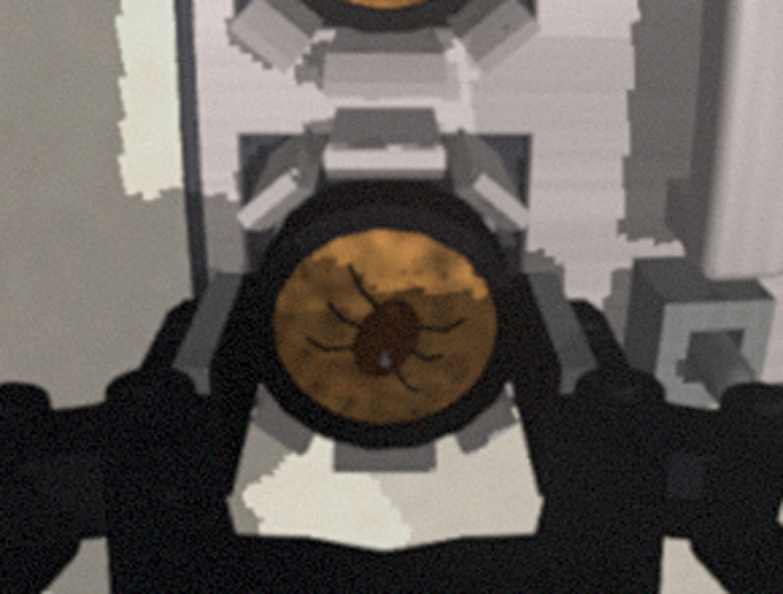

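```bash
python3 -m inch '1 0 4 0 0;1 0 5 0 0;1 0 5 0 0;1 0 0 0 0;1 0 0 0 0;1 0 0 0 0;1 0 0 0 0;1 0 0 0 0'; python3 -m inch '1 0 4 0 0;1 0 4 0 0;1 0 3 0 0;1 0 1 0 0;1 0 0 0 0;1 0 0 0 0;1 0 0 0 0;1 0 0 0 0'
```

```text
clock: 26.85
tcp_pos: [0.6248, -0.0394, 0.003]
orientation: [-0.705, 0.705, -0.049, 0.049]
force: [0.8, 1.0, 0.3]
finger_gap: 0.0449
clock: 27.65
tcp_pos: [0.6248, -0.0394, -0.009]
orientation: [-0.705, 0.705, -0.049, 0.049]
force: [0.1, 0.1, 0.0]
finger_gap: 0.045
```

```bash
python3 -m inch '1 0 1 0 0;1 0 0 0 0;1 0 0.7 0 0;1 0 0 0 0;1 0 0 0 0;1 0 0 0 0;1 0 0 0 0;1 0 0 0 0'; python3 -m inch '-0.45 0 0 0 0;-0.45 0 0 0 0;-0.45 0 0 0 0;-0.45 0 -10 0 0;-0.45 0 -40 0 0;-0.45 0 -40 0 0;-0.45 0 0 0 0;-0.45 0 0 0 0';python3 - <<'E'
from h import *
M,t,s=Rt(); print(t); im=capture('wrist'); cv2.imwrite('pics/w17z.png',cv2.resize(im[50:350,80:480],None,fx=2,fy=2,interpolation=cv2.INTER_CUBIC))
im=capture('top'); cv2.imwrite('pics/top17.png',im); 
P=top2w((393,296),.016)[0]; PARTS['bC']=P; toploc(im)
plan((.366,-.300,.06),82)
E
```

```text
clock: 28.45
tcp_pos: [0.6247, -0.0394, -0.0109]
orientation: [0.705, -0.705, 0.049, -0.049]
force: [-0.5, 0.3, 0.6]
finger_gap: 0.0451
clock: 29.25
tcp_pos: [0.6256, -0.0395, 0.0807]
orientation: [-0.705, 0.705, -0.048, 0.05]
force: [-0.5, -0.4, 0.5]
finger_gap: 0.0622
[ 0.62557603 -0.03948888  0.08069515]
bB (array([ 0.4709, -0.2893]), np.float64(0.0245), 31) [386. 248.]
bC (array([ 0.3673, -0.3038]), np.float64(0.0239), 75) [393. 296.]
r1 (array([ 0.6191, -0.2414]), np.float64(0.0238), 61) [361. 187.]
r2 (array([ 0.5216, -0.2007]), np.float64(0.0236), 71) [345. 229.]
r3 (array([ 0.4037, -0.3869]), np.float64(0.0238), 56) [429. 278.]
c1 (array([ 0.5635, -0.3513]), np.float64(0.0242), 91) [409. 209.]
c2 (array([ 0.4867, -0.4543]), np.float64(0.0241), 96) [456. 241.]
c3 (array([ 0.4353, -0.0448]), np.float64(0.0248), 56) [273. 267.]
turn -0.0 shift [-219.1   18.8 -294.1] q6 -0.04 q1 -0.18 gap 0.0619 t 29.35
```

View pics/w17z.png

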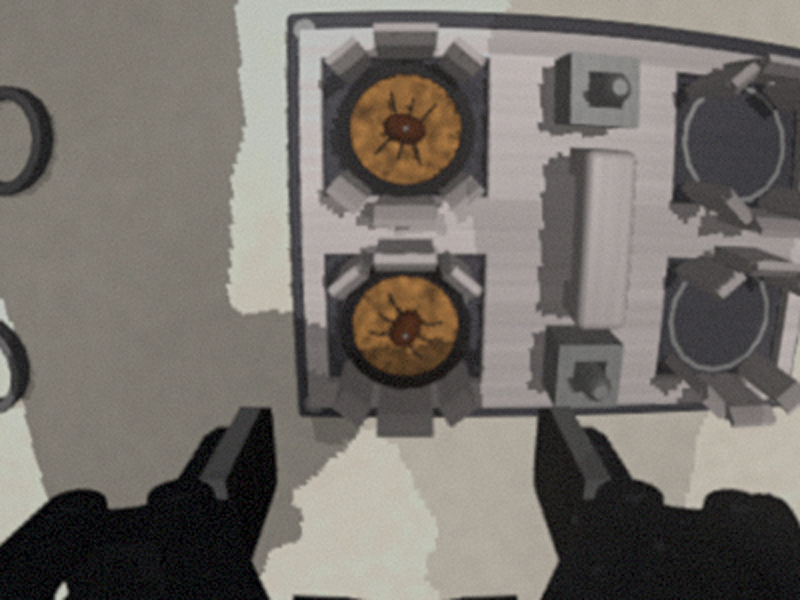

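```bash
python3 -m inch '-1 -27 0 -37 0;-1 -27 0 -37 0;-1 -27 0 -37 0;-1 -27 0 -37 0;-1 -27 2 -37 0;-1 -27 4 -37 0;-1 -27 6 -37 0;-1 -28 8 -37 0';python3 -m inch '-1 0 0 0 0;-1 0 0 0 0;-1 0 0 0 0;-1 0 0 0 0;-1 0 0 0 0;-1 0 0 0 0;-1 0 0 0 0;-1 0 0 0 0';python3 - <<'E'
from h import *
M,t,s=Rt(); print(t,s['dq'].round(2)); im=capture('wrist'); cv2.imwrite('pics/w18.png',im)
W=wristloc(im,(.368,-.302),.016,M,t); print(W)
plan((*W,-.0243),82)
E
```

```text
clock: 30.15
tcp_pos: [0.3666, -0.3028, 0.0582]
orientation: [0.706, -0.705, 0.05, -0.049]
force: [0.2, -1.6, 0.2]
finger_gap: 0.0855
clock: 30.95
tcp_pos: [0.3687, -0.3021, 0.0592]
orientation: [-0.705, 0.705, -0.049, 0.049]
force: [0.4, -0.0, 0.2]
finger_gap: 0.0853
[ 0.36866188 -0.30208121  0.05915501] [-0.01 -0.   -0.    0.   -0.   -0.  ]
front (array([ 367.89, -302.79]), 50, np.float64(0.2)) back (array([ 366.46, -302.51]), 60, np.float64(0.25))
[ 0.367175 -0.30265 ]
turn 0.0 shift [-1.4 83.5 -0.7] q6 -0.7 q1 -0.84 gap 0.0858 t 31.0
```

View pics/w18.png

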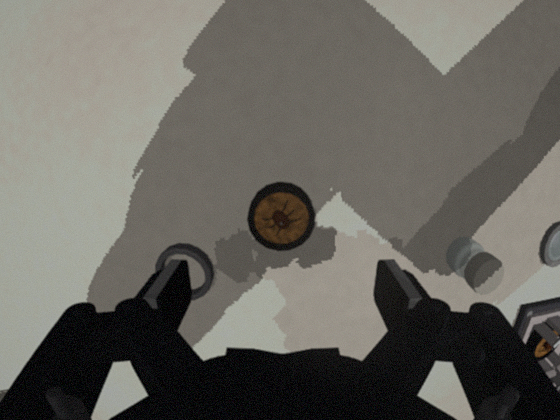

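```bash
python3 -m inch '-1 -1.2 20 -0.6 0;-1 0 30 0 0;-1 0 30 0 0;-1 0 3.5 0 0;-1 0 0 0 0;-1 0 0 0 0;-1 0 0 0 0;-1 0 0 0 0';python3 -m inch '1 0 0 0 0;1 0 0 0 0;1 0 0 0 0;1 0 0 0 0;1 0 -5 0 0;1 0 -30 0 0;1 0 -40 0 0;1 0 -30 0 0';python3 - <<'E'
from h import *
M,t,s=Rt(); print(t,s['finger_gap']); im=capture('wrist'); cv2.imwrite('pics/w19.png',im)
g=gray(im)
print('front',arc(g,(0,0),0,130,230,ptool(-.0243)),'back',arc(g,(0,0),0,-40,40,ptool(-.0403)))
plan((.5702,.1018,.06),82)
E
```

```text
clock: 31.8
tcp_pos: [0.3678, -0.3033, -0.0234]
orientation: [-0.705, 0.706, -0.049, 0.05]
force: [0.7, -0.7, -1.4]
finger_gap: 0.0855
clock: 32.6
tcp_pos: [0.3673, -0.3028, 0.0825]
orientation: [-0.705, 0.706, -0.049, 0.05]
force: [0.5, -0.2, -0.5]
finger_gap: 0.0451
[ 0.36732504 -0.30276214  0.08253386] 0.04511015221909488
front (array([ 0.19, -0.03]), 50, np.float64(0.16)) back (array([-1.29,  0.02]), 40, np.float64(0.18))
turn -0.0 shift [142.4  25.4 430.6] q6 -0.7 q1 -0.84 gap 0.0453 t 32.65
```

View pics/w19.png

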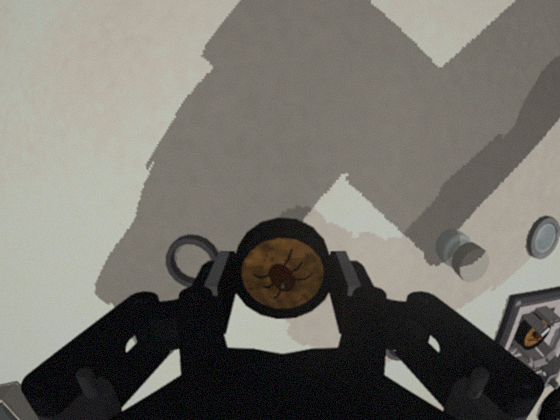

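```bash
python3 -m inch '1 14 0 43 0;1 14 0 43 0;1 14 0 43 0;1 14 0 43 0;1 14 0 43 0;1 14 0 43 0;1 14 0 43 0;1 14 0 43 0';python3 -m inch '1 15 0 43 0;1 16 0 43 0;1 0 12 0 0;1 0 10 0 0;1 0 0 0 0;1 0 0 0 0;1 0 0 0 0;1 0 0 0 0';python3 - <<'E'
from h import *
M,t,s=Rt(); print(t,s['finger_gap']); im=capture('wrist'); cv2.imwrite('pics/w20z.png',cv2.resize(im[150:370,140:430],None,fx=2.7,fy=2.7,interpolation=cv2.INTER_CUBIC))
P=np.array([.5703,.1018,0])+M@[.0009,0,0]
plan((*P[:2],.0286),82)
E
```

```text
clock: 33.45
tcp_pos: [0.5265, 0.0243, 0.0805]
orientation: [-0.705, 0.705, -0.049, 0.049]
force: [1.6, -0.8, -0.0]
finger_gap: 0.045
clock: 34.25
tcp_pos: [0.569, 0.1025, 0.0592]
orientation: [0.705, -0.705, 0.05, -0.05]
force: [0.0, -0.4, -0.3]
finger_gap: 0.0449
[0.56898295 0.10251253 0.05915527] 0.04485349210322056
turn -0.001 shift [ 2.3 30.5 -0.7] q6 0.19 q1 0.05 gap 0.045 t 34.3
```

View pics/w20z.png

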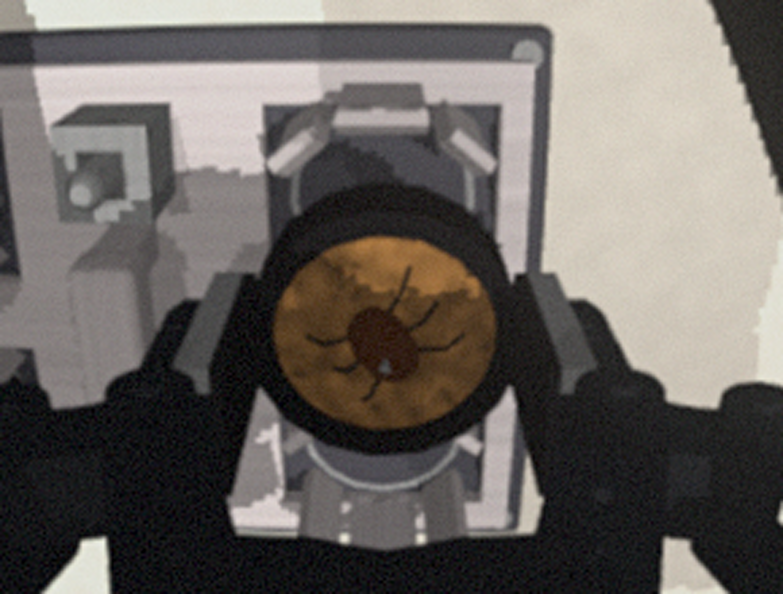

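```bash
python3 -m inch '1 2.2 4 -0.7 0;1 0 10 0 0;1 0 10 0 0;1 0 6 0 0;1 0 3 0 0;1 0 0 0 0;1 0 0 0 0;1 0 0 0 0';python3 -m inch '1 0 3 0 0;1 0 3 0 0;1 0 3 0 0;1 0 0 0 0;1 0 0 0 0;1 0 0 0 0;1 0 0 0 0;1 0 0 0 0';  python3 -m inch '1 0 4 0 0;1 0 5 0 0;1 0 5 0 0;1 0 0 0 0;1 0 0 0 0;1 0 0 0 0;1 0 0 0 0;1 0 0 0 0'
```

```text
clock: 35.1
tcp_pos: [0.5711, 0.1023, 0.0259]
orientation: [0.705, -0.705, 0.049, -0.05]
force: [0.4, -0.5, -0.4]
finger_gap: 0.0446
clock: 35.9
tcp_pos: [0.5709, 0.1022, 0.0167]
orientation: [-0.705, 0.705, -0.049, 0.049]
force: [-0.5, -0.5, -0.1]
finger_gap: 0.0447
clock: 36.7
tcp_pos: [0.571, 0.1022, 0.0028]
orientation: [0.705, -0.705, 0.049, -0.049]
force: [-0.2, -0.1, 1.0]
finger_gap: 0.0446
```

```bash
python3 -m inch '1 0 4 0 0;1 0 4 0 0;1 0 4 0 0;1 0 0 0 0;1 0 1 0 0;1 0 0 0 0;1 0 1 0 0;1 0 0 0 0';python3 -m inch '-0.45 0 0 0 0;-0.45 0 0 0 0;-0.45 0 0 0 0;-0.45 0 -10 0 0;-0.45 0 -40 0 0;-0.45 0 -40 0 0;-0.45 0 0 0 0;-0.45 0 0 0 0';python3 - <<'E'
from h import *
M,t,s=Rt(); print(t); im=capture('wrist'); cv2.imwrite('pics/w21z.png',cv2.resize(im[50:350,80:480],None,fx=2,fy=2,interpolation=cv2.INTER_CUBIC))
im=capture('top'); cv2.imwrite('pics/top21.png',im); toploc(im)
plan((.5225,-.199,.06),82)
E
```

```text
clock: 37.5
tcp_pos: [0.5708, 0.1022, -0.0114]
orientation: [-0.705, 0.705, -0.049, 0.049]
force: [0.1, -0.6, -1.3]
finger_gap: 0.0453
clock: 38.3
tcp_pos: [0.5718, 0.1023, 0.0801]
orientation: [0.705, -0.705, 0.048, -0.05]
force: [0.2, -0.3, -0.6]
finger_gap: 0.0623
[0.57181079 0.10229432 0.08013571]
bB (array([ 0.4697, -0.2893]), np.float64(0.0238), 28) [386. 248.]
bC (array([ 0.3326, -0.3158]), np.float64(0.0233), 27) [398. 310.]
r1 (array([ 0.6189, -0.2416]), np.float64(0.0239), 90) [361. 187.]
r2 (array([ 0.5214, -0.2008]), np.float64(0.0238), 79) [345. 229.]
r3 (array([ 0.4037, -0.387 ]), np.float64(0.0239), 87) [429. 278.]
c1 (array([ 0.5637, -0.3511]), np.float64(0.0243), 80) [409. 209.]
c2 (array([ 0.4865, -0.4541]), np.float64(0.0241), 69) [456. 241.]
c3 (array([ 0.4382, -0.0306]), np.float64(0.0237), 62) [273. 267.]
turn -0.0 shift [  -5.3   18.1 -304.9] q6 0.19 q1 0.05 gap 0.0619 t 38.4
```

View pics/w21z.png

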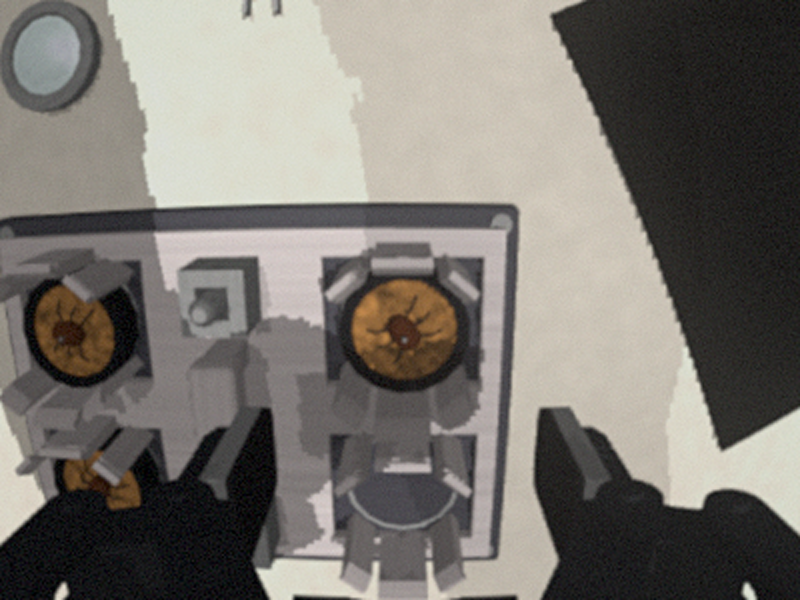

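```bash
python3 -m inch '-1 0 0 -44 0;-1 0 0 -44 0;-1 0 0 -44 0;-1 0 0 -44 0;-1 0 0 -44 0;-1 -3 6 -44 0;-1 -3 12 -41 0;-1 0 0 0 0';python3 -m inch '-1 0 0 0 0;-1 0 0 0 0;-1 0 0 0 0;-1 0 0 0 0;-1 0 0 0 0;-1 0 0 0 0;-1 0 0 0 0;-1 0 0 0 0';python3 - <<'E'
from h import *
M,t,s=Rt(); print(t,s['dq'].round(2)); im=capture('wrist'); cv2.imwrite('pics/w22.png',im)
W=wristloc(im,(.5224,-.199),.012,M,t); print(W)
plan((*W,-.0285),82)
E
```

```text
clock: 39.2
tcp_pos: [0.5198, -0.2027, 0.0581]
orientation: [0.705, -0.705, 0.052, -0.05]
force: [-0.9, -0.5, -0.8]
finger_gap: 0.0855
clock: 40.0
tcp_pos: [0.5224, -0.1989, 0.0606]
orientation: [-0.705, 0.705, -0.049, 0.049]
force: [0.3, -0.1, 0.6]
finger_gap: 0.0857
[ 0.52242497 -0.19888748  0.06064959] [-0.  0. -0.  0.  0. -0.]
front (array([ 524.03, -199.57]), 50, np.float64(0.24)) back (array([ 521.8, -199.1]), 56, np.float64(0.95))
[ 0.522915 -0.199335]
turn -0.0 shift [ 0.5 89.1 -0.3] q6 -0.35 q1 -0.49 gap 0.0855 t 40.05
```

View pics/w22.png

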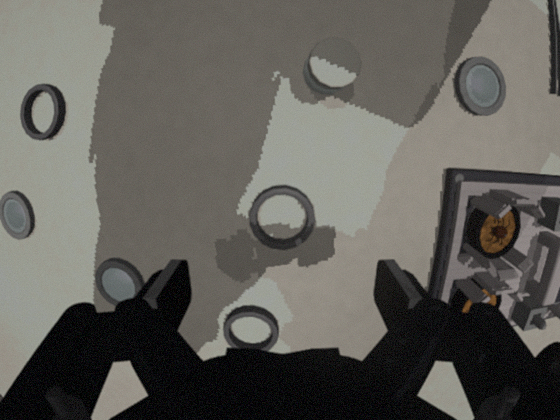

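```bash
python3 -m inch '-1 0.3 20 -0.3 0;-1 0 30 0 0;-1 0 30 0 0;-1 0 9 0 0;-1 0 0 0 0;-1 0 0 0 0;-1 0 0 0 0;-1 0 0 0 0';python3 -m inch '1 0 0 0 0;1 0 0 0 0;1 0 0 0 0;1 0 0 0 0;1 0 -5 0 0;1 0 -30 0 0;1 0 -40 0 0;1 0 -30 0 0';python3 - <<'E'
from h import *
M,t,s=Rt(); print(t,s['finger_gap']); im=capture('wrist'); cv2.imwrite('pics/w23.png',im)
g=gray(im)
print('front',arc(g,(0,0),0,130,230,ptool(-.0280)),'back',arc(g,(0,0),0,-40,40,ptool(-.0400)))
plan((.6228,-.039,.06),82)
E
```

```text
clock: 40.85
tcp_pos: [0.5235, -0.1998, -0.0272]
orientation: [-0.705, 0.706, -0.049, 0.05]
force: [0.8, 0.5, -0.4]
finger_gap: 0.0855
clock: 41.65
tcp_pos: [0.5229, -0.1994, 0.0787]
orientation: [-0.705, 0.705, -0.049, 0.05]
force: [1.5, -0.9, -0.3]
finger_gap: 0.0446
[ 0.5229099  -0.1994429   0.07865293] 0.04459732060691679
front (array([ 1.1 , -0.04]), 50, np.float64(1.12)) back (array([-1.32, -0.  ]), 40, np.float64(0.23))
turn -0.0 shift [ 73.9  23.2 173.7] q6 -0.36 q1 -0.49 gap 0.0445 t 41.7
```

View pics/w23.png

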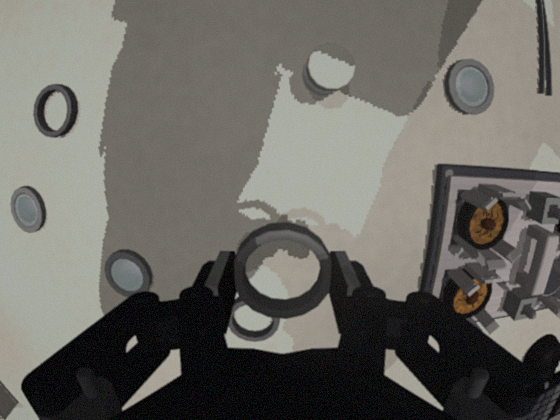

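```bash
python3 -m inch '1 18 0 43 0;1 18 0 43 0;1 18 0 43 0;1 18 0 43 0;1 2 10 1.7 0;1 0 10 0 0;1 0 0 0 0;1 0 0 0 0';python3 -m inch '1 0 0 0 0;1 0 0 0 0;1 0 0 0 0;1 0 0 0 0;1 0 0 0 0;1 0 0 0 0;1 0 0 0 0;1 0 0 0 0';python3 - <<'E'
from h import *
M,t,s=Rt(); print(t,s['finger_gap']); im=capture('wrist'); cv2.imwrite('pics/w24z.png',cv2.resize(im[150:370,140:430],None,fx=2.7,fy=2.7,interpolation=cv2.INTER_CUBIC))
P=np.array([.6228,-.039,0])+M@[.0005,0,0]
plan((*P[:2],.0005),82)
E
```

```text
clock: 42.5
tcp_pos: [0.6191, -0.0387, 0.0562]
orientation: [-0.705, 0.705, -0.05, 0.049]
force: [1.2, -0.8, 0.5]
finger_gap: 0.0444
clock: 43.3
tcp_pos: [0.6201, -0.0376, 0.0566]
orientation: [-0.705, 0.705, -0.049, 0.049]
force: [0.0, 0.1, -0.8]
finger_gap: 0.0446
[ 0.62011906 -0.0375747   0.05658687] 0.04457985507827051
turn -0.0 shift [ 3.4 56.1 -1. ] q6 -0.04 q1 -0.18 gap 0.0447 t 43.35
```

View pics/w24z.png

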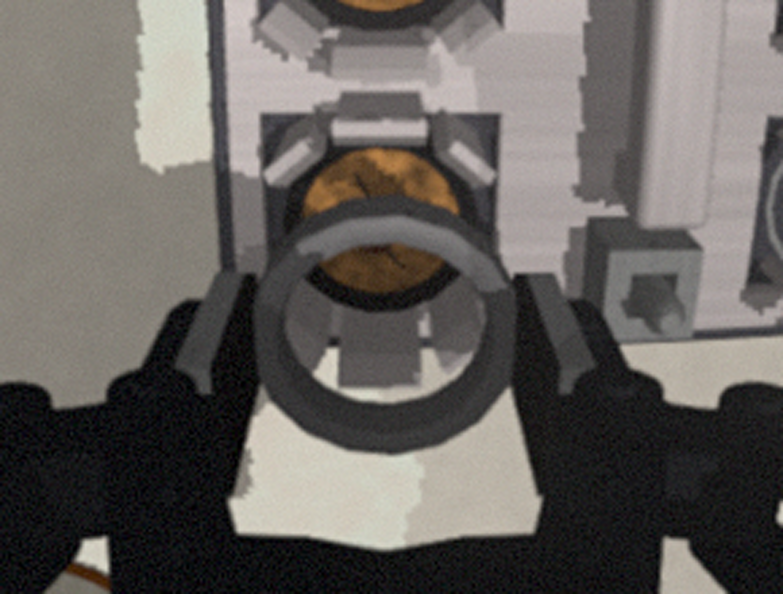

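```bash
python3 -m inch '1 3.3 5 -1 0;1 0 10 0 0;1 0 10 0 0;1 0 5 0 0;1 0 3 0 0;1 0 3 0 0;1 0 0 0 0;1 0 0 0 0';python3 -m inch '1 0 3 0 0;1 0 3 0 0;1 0 3 0 0;1 0 0 0 0;1 0 0 0 0;1 0 0 0 0;1 0 0 0 0;1 0 0 0 0';  python3 -m inch '1 0 4 0 0;1 0 4 0 0;1 0 0 0 0;1 0 0 0 0;1 0 1 0 0;1 0 0 0 0;1 0 0 0 0;1 0 0 0 0'
```

```text
clock: 44.15
tcp_pos: [0.6234, -0.0391, 0.0208]
orientation: [-0.705, 0.705, -0.049, 0.049]
force: [0.5, 0.1, -0.5]
finger_gap: 0.0447
clock: 44.95
tcp_pos: [0.6233, -0.0391, 0.0117]
orientation: [-0.705, 0.705, -0.049, 0.049]
force: [0.6, 0.5, 0.2]
finger_gap: 0.0445
clock: 45.75
tcp_pos: [0.6233, -0.0391, 0.0027]
orientation: [0.705, -0.705, 0.049, -0.049]
force: [-0.7, 0.1, -0.6]
finger_gap: 0.0447
```

```bash
python3 -m inch '1 0 1 0 0;1 0 0 0 0;1 0 1 0 0;1 0 0 0 0;1 0 0 0 0;1 0 0 0 0;1 0 0 0 0;1 0 0 0 0'; python3 -m inch '-0.45 0 0 0 0;-0.45 0 0 0 0;-0.45 0 0 0 0;-0.45 0 -10 0 0;-0.45 0 -40 0 0;-0.45 0 -40 0 0;-0.45 0 0 0 0;-0.45 0 0 0 0';python3 - <<'E'
from h import *
M,t,s=Rt(); print(t); im=capture('wrist'); cv2.imwrite('pics/w25z.png',cv2.resize(im[50:350,80:480],None,fx=2,fy=2,interpolation=cv2.INTER_CUBIC))
im=capture('top'); cv2.imwrite('pics/top25.png',im); toploc(im,['r1','r3','c1','c2','c3'])
plan((.6199,-.2398,.06),82)
E
```

```text
clock: 46.55
tcp_pos: [0.6233, -0.039, 0.0006]
orientation: [-0.705, 0.705, -0.049, 0.049]
force: [-0.0, -0.4, -0.6]
finger_gap: 0.0445
clock: 47.35
tcp_pos: [0.6242, -0.0392, 0.0922]
orientation: [-0.705, 0.705, -0.048, 0.05]
force: [-0.5, -0.2, -0.5]
finger_gap: 0.0619
[ 0.62419246 -0.03920953  0.09220718]
r1 (array([ 0.6194, -0.2414]), np.float64(0.0239), 79) [361. 187.]
r3 (array([ 0.4037, -0.3869]), np.float64(0.024), 81) [429. 278.]
c1 (array([ 0.5636, -0.3514]), np.float64(0.0243), 63) [409. 209.]
c2 (array([ 0.4864, -0.4543]), np.float64(0.024), 72) [456. 241.]
c3 (array([ 0.4396, -0.0452]), np.float64(0.0259), 52) [273. 267.]
turn -0.0 shift [  25.3   30.  -199.3] q6 -0.04 q1 -0.18 gap 0.0619 t 47.45
```

View pics/w25z.png

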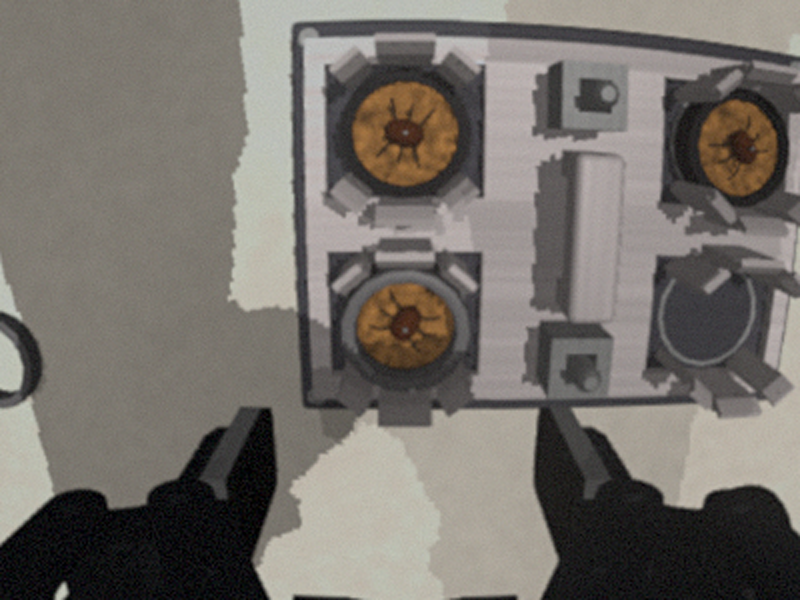

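```bash
python3 -m inch '-1 5 0 -40 0;-1 5 0 -40 0;-1 5 0 -40 0;-1 5 10 -40 0;-1 6 20 -39 0;-1 0 0 0 0;-1 0 0 0 0;-1 0 0 0 0';python3 -m inch '-1 0 0 0 0;-1 0 0 0 0;-1 0 0 0 0;-1 0 0 0 0;-1 0 0 0 0;-1 0 0 0 0;-1 0 0 0 0;-1 0 0 0 0';python3 - <<'E'
from h import *
M,t,s=Rt(); print(t,s['dq'].round(2)); im=capture('wrist'); cv2.imwrite('pics/w26.png',im)
W=wristloc(im,(.6202,-.2397),.012,M,t); print(W)
plan((*W,-.028),82)
E
```

```text
clock: 48.25
tcp_pos: [0.6209, -0.2387, 0.0601]
orientation: [0.706, -0.705, 0.05, -0.049]
force: [0.6, 0.7, 0.0]
finger_gap: 0.0856
clock: 49.05
tcp_pos: [0.6212, -0.2398, 0.0606]
orientation: [0.705, -0.705, 0.049, -0.049]
force: [0.2, 0.0, 0.0]
finger_gap: 0.0855
[ 0.6212386  -0.23977177  0.06059596] [ 0.  0.  0.  0. -0.  0.]
front (array([ 621.85, -240.36]), 50, np.float64(0.2)) back (array([ 619.55, -240.24]), 60, np.float64(1.04))
[ 0.6207 -0.2403]
turn -0.0 shift [-0.5 88.6 -0.6] q6 -0.34 q1 -0.48 gap 0.0853 t 49.1
```

View pics/w26.png

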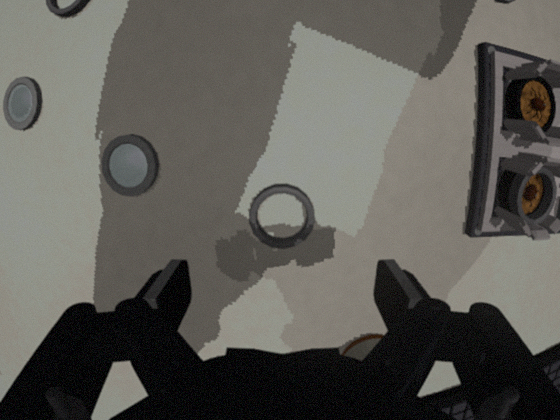

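```bash
python3 -m inch '-1 -0.5 20 -0.6 0;-1 0 30 0 0;-1 0 30 0 0;-1 0 8.5 0 0;-1 0 0 0 0;-1 0 0 0 0;-1 0 0 0 0;-1 0 0 0 0';python3 -m inch '1 0 0 0 0;1 0 0 0 0;1 0 0 0 0;1 0 0 0 0;1 0 -5 0 0;1 0 -30 0 0;1 0 -40 0 0;1 0 -30 0 0';python3 - <<'E'
from h import *
M,t,s=Rt(); print(t,s['finger_gap']); im=capture('wrist'); cv2.imwrite('pics/w27.png',im)
g=gray(im)
print('front',arc(g,(0,0),0,130,230,ptool(-.0280)),'back',arc(g,(0,0),0,-40,40,ptool(-.0400)))
plan((.5521,-.029,.06),82)
E
```

```text
clock: 49.9
tcp_pos: [0.6217, -0.2408, -0.0264]
orientation: [-0.705, 0.706, -0.049, 0.05]
force: [0.1, -0.1, -0.3]
finger_gap: 0.0855
clock: 50.7
tcp_pos: [0.621, -0.2405, 0.0793]
orientation: [-0.705, 0.706, -0.049, 0.05]
force: [0.3, -0.2, 1.0]
finger_gap: 0.0445
[ 0.62104637 -0.24047562  0.07930585] 0.04448587597100857
front (array([0.6 , 0.04]), 50, np.float64(1.22)) back (array([-2.13,  0.01]), 40, np.float64(0.19))
turn -0.0 shift [-100.5   23.2  200.7] q6 -0.34 q1 -0.48 gap 0.0451 t 50.75
```

View pics/w27.png

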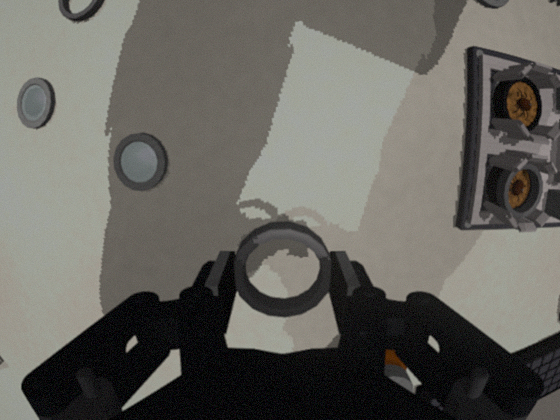

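```bash
python3 -m inch '1 -20 0 40 0;1 -20 0 40 0;1 -20 0 40 0;1 -20 0 40 0;1 -19.5 0 40 0;1 0 10 0.7 0;1 0 10 0 0;1 0 0 0 0';python3 -m inch '1 0 0 0 0;1 0 0 0 0;1 0 0 0 0;1 0 0 0 0;1 0 0 0 0;1 0 0 0 0;1 0 0 0 0;1 0 0 0 0';python3 - <<'E'
from h import *
M,t,s=Rt(); print(t,s['finger_gap']); im=capture('wrist'); cv2.imwrite('pics/w28z.png',cv2.resize(im[150:370,140:430],None,fx=2.7,fy=2.7,interpolation=cv2.INTER_CUBIC))
P=np.array([.5521,-.029,0])+M@[.001,0,0]
plan((*P[:2],.001),82)
E
```

```text
clock: 51.55
tcp_pos: [0.5495, -0.0281, 0.0557]
orientation: [-0.705, 0.705, -0.05, 0.049]
force: [-0.9, 0.2, -0.1]
finger_gap: 0.0444
clock: 52.35
tcp_pos: [0.5502, -0.0276, 0.0571]
orientation: [-0.705, 0.705, -0.049, 0.049]
force: [-0.8, -0.2, 0.2]
finger_gap: 0.0446
[ 0.550156   -0.02764152  0.05712734] 0.04461257009769155
turn -0.0 shift [ 3.2 56.1 -1.1] q6 -0.04 q1 -0.18 gap 0.0449 t 52.4
```

View pics/w28z.png

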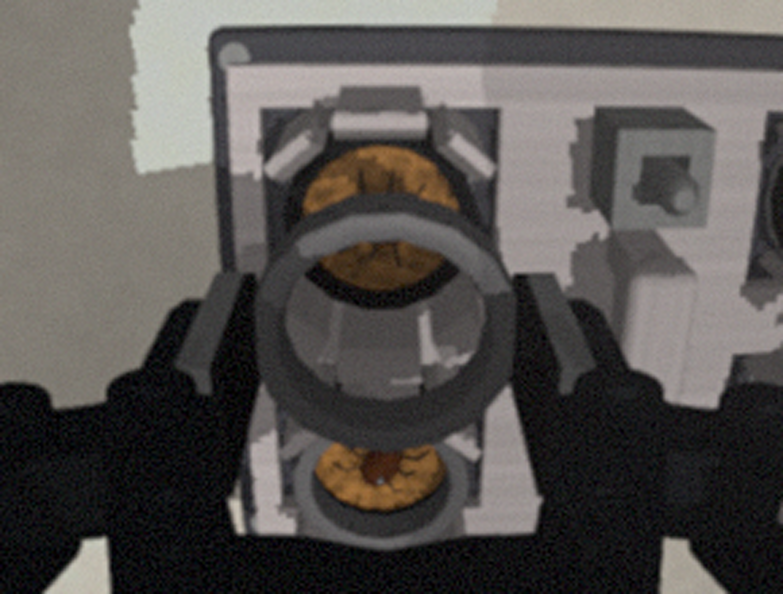

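```bash
python3 -m inch '1 3.2 5 -1.1 0;1 0 10 0 0;1 0 10 0 0;1 0 5 0 0;1 0 3 0 0;1 0 3 0 0;1 0 0 0 0;1 0 0 0 0';python3 -m inch '1 0 3 0 0;1 0 3 0 0;1 0 3 0 0;1 0 0 0 0;1 0 0 0 0;1 0 0 0 0;1 0 0 0 0;1 0 0 0 0';  python3 -m inch '1 0 4 0 0;1 0 4 0 0;1 0 0 0 0;1 0 0 0 0;1 0 1 0 0;1 0 0 0 0;1 0 0 0 0;1 0 0 0 0'
```

```text
clock: 53.2
tcp_pos: [0.5532, -0.0292, 0.0213]
orientation: [-0.705, 0.705, -0.049, 0.049]
force: [-0.0, -0.4, -0.9]
finger_gap: 0.0446
clock: 54.0
tcp_pos: [0.553, -0.0292, 0.0121]
orientation: [0.705, -0.705, 0.049, -0.049]
force: [-2.3, -0.6, -1.1]
finger_gap: 0.0448
clock: 54.8
tcp_pos: [0.5532, -0.0292, 0.0032]
orientation: [-0.705, 0.705, -0.049, 0.049]
force: [-2.5, -1.2, -1.1]
finger_gap: 0.0446
```

```bash
python3 -m inch '1 -0.4 1 0 0;1 0 0 0 0;1 0 0.7 0 0;1 0 0 0 0;1 0 0 0 0;1 0 0 0 0;1 0 0 0 0;1 0 0 0 0'; python3 -m inch '-0.45 0 0 0 0;-0.45 0 0 0 0;-0.45 0 0 0 0;-0.45 0 -10 0 0;-0.45 0 -40 0 0;-0.45 0 -40 0 0;-0.45 0 0 0 0;-0.45 0 0 0 0';python3 - <<'E'
from h import *
M,t,s=Rt(); print(t); im=capture('wrist'); cv2.imwrite('pics/w29z.png',cv2.resize(im[50:350,80:480],None,fx=2,fy=2,interpolation=cv2.INTER_CUBIC))
im=capture('top'); cv2.imwrite('pics/top29.png',im); toploc(im,['r3','c1','c2','c3'])
plan((.4047,-.3851,.06),82)
E
```

```text
clock: 55.6
tcp_pos: [0.5528, -0.0291, 0.0014]
orientation: [-0.705, 0.705, -0.049, 0.049]
force: [-0.8, 0.3, 0.1]
finger_gap: 0.0445
clock: 56.4
tcp_pos: [0.5537, -0.0293, 0.0928]
orientation: [-0.705, 0.705, -0.048, 0.05]
force: [-0.4, -0.3, -0.3]
finger_gap: 0.0621
[ 0.55367293 -0.02928762  0.09283725]
r3 (array([ 0.4035, -0.3871]), np.float64(0.024), 58) [429. 278.]
c1 (array([ 0.5636, -0.3514]), np.float64(0.0242), 77) [409. 209.]
c2 (array([ 0.4863, -0.4541]), np.float64(0.0242), 67) [456. 241.]
c3 (array([ 0.4378, -0.0356]), np.float64(0.0231), 69) [273. 267.]
turn -0.0 shift [ -96.4   31.  -373.1] q6 -0.04 q1 -0.18 gap 0.0619 t 56.5
```

View pics/w29z.png

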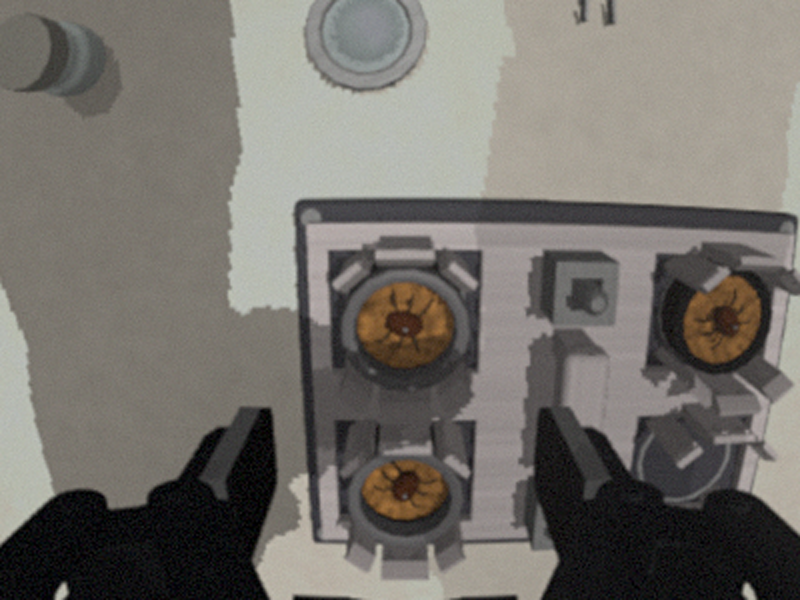

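```bash
python3 -m inch '-1 -11 0 -42 0;-1 -11 0 -42 0;-1 -11 0 -42 0;-1 -11 0 -42 0;-1 -11 0 -42 0;-1 -11 0 -42 0;-1 -11 0 -42 0;-1 -10 15 -42 0';python3 -m inch '-1 -9.5 16 -37 0;-1 0 0 0 0;-1 0 0 0 0;-1 0 0 0 0;-1 0 0 0 0;-1 0 0 0 0;-1 0 0 0 0;-1 0 0 0 0';python3 - <<'E'
from h import *
M,t,s=Rt(); print(t,s['dq'].round(2)); im=capture('wrist'); cv2.imwrite('pics/w30.png',im)
W=wristloc(im,(.4046,-.3853),.012,M,t); print(W)
plan((*W,-.028),82)
E
```

```text
clock: 57.3
tcp_pos: [0.4191, -0.3516, 0.0765]
orientation: [-0.705, 0.706, -0.049, 0.05]
force: [0.9, 0.3, -1.3]
finger_gap: 0.0854
clock: 58.1
tcp_pos: [0.4056, -0.3848, 0.0606]
orientation: [-0.705, 0.705, -0.049, 0.049]
force: [-0.6, 0.0, 0.3]
finger_gap: 0.0851
[ 0.4055551  -0.3848051   0.06064063] [-0.  0. -0.  0. -0. -0.]
front (array([ 404.96, -386.85]), 50, np.float64(0.25)) back (array([ 402.73, -386.49]), 60, np.float64(0.25))
[ 0.403845 -0.38667 ]
turn 0.0 shift [-1.3 88.6 -2. ] q6 -0.75 q1 -0.89 gap 0.0858 t 58.15
```

View pics/w30.png

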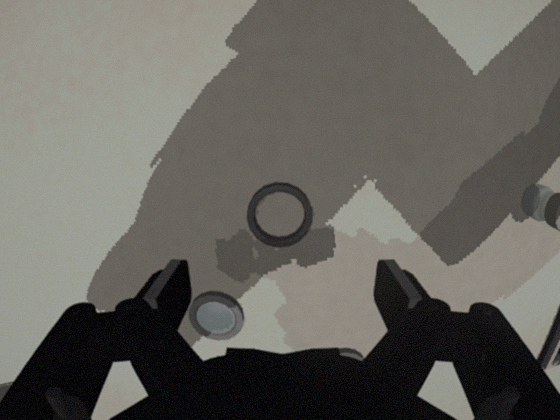

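```bash
python3 -m inch '-1 -1.2 20 -2 0;-1 0 30 0 0;-1 0 30 0 0;-1 0 8.5 0 0;-1 0 0 0 0;-1 0 0 0 0;-1 0 0 0 0;-1 0 0 0 0';python3 -m inch '1 0 0 0 0;1 0 0 0 0;1 0 0 0 0;1 0 0 0 0;1 0 -5 0 0;1 0 -30 0 0;1 0 -40 0 0;1 0 -30 0 0';python3 - <<'E'
from h import *
M,t,s=Rt(); print(t,s['finger_gap']); im=capture('wrist'); cv2.imwrite('pics/w31.png',im)
g=gray(im)
print('front',arc(g,(0,0),0,130,230,ptool(-.0280)),'back',arc(g,(0,0),0,-40,40,ptool(-.0400)))
plan((.5703,.1018,.06),82)
E
```

```text
clock: 58.95
tcp_pos: [0.4044, -0.3877, -0.0269]
orientation: [-0.705, 0.706, -0.049, 0.05]
force: [0.9, -0.4, 0.6]
finger_gap: 0.0855
clock: 59.75
tcp_pos: [0.4039, -0.3871, 0.0789]
orientation: [-0.705, 0.706, -0.049, 0.05]
force: [0.3, -0.4, 0.5]
finger_gap: 0.0447
[ 0.403926   -0.38706162  0.07892275] 0.04470855893473338
front (array([ 0.79, -0.12]), 50, np.float64(0.15)) back (array([-1.84,  0.15]), 40, np.float64(0.19))
turn -0.0 shift [ 94.5  21.4 509.2] q6 -0.75 q1 -0.89 gap 0.0448 t 59.8
```

View pics/w31.png

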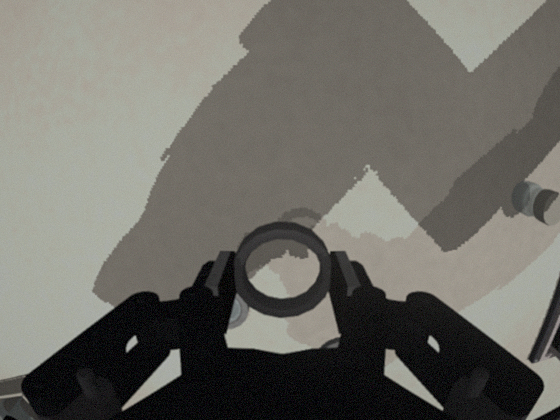

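```bash
python3 -m inch '1 8 0 42 0;1 8 0 42 0;1 8 0 42 0;1 8 0 43 0;1 8 0 43 0;1 8 0 43 0;1 8 0 43 0;1 8 0 43 0';python3 -m inch '1 8 0 42 0;1 8 0 42 0;1 8 0 42 0;1 7 0 42 0;1 0 10 0 0;1 0 10 0 0;1 0 0 0 0;1 0 0 0 0';python3 -m inch '1 0 0 0 0;1 0 0 0 0;1 0 0 0 0;1 0 0 0 0;1 0 0 0 0;1 0 0 0 0;1 0 0 0 0;1 0 0 0 0';python3 - <<'E'
from h import *
M,t,s=Rt(); print(t,s['finger_gap']); im=capture('wrist'); cv2.imwrite('pics/w32z.png',cv2.resize(im[150:370,140:430],None,fx=2.7,fy=2.7,interpolation=cv2.INTER_CUBIC))
P=np.array([.5703,.1018,0])+M@[.0006,0,0]
plan((*P[:2],.001),82)
E
```

```text
clock: 60.6
tcp_pos: [0.515, -0.0563, 0.077]
orientation: [-0.705, 0.705, -0.049, 0.049]
force: [-0.4, -1.1, 0.3]
finger_gap: 0.044
clock: 61.4
tcp_pos: [0.5681, 0.1027, 0.0565]
orientation: [-0.705, 0.705, -0.05, 0.049]
force: [-0.5, 0.5, 0.8]
finger_gap: 0.0444
clock: 62.2
tcp_pos: [0.5687, 0.104, 0.0569]
orientation: [0.705, -0.705, 0.049, -0.049]
force: [0.5, -0.2, 0.0]
finger_gap: 0.0445
[0.56872697 0.10398656 0.05691011] 0.04451269438113448
turn -0.0 shift [ 2.5 55.9 -1.9] q6 0.19 q1 0.05 gap 0.0448 t 62.25
```

View pics/w32z.png

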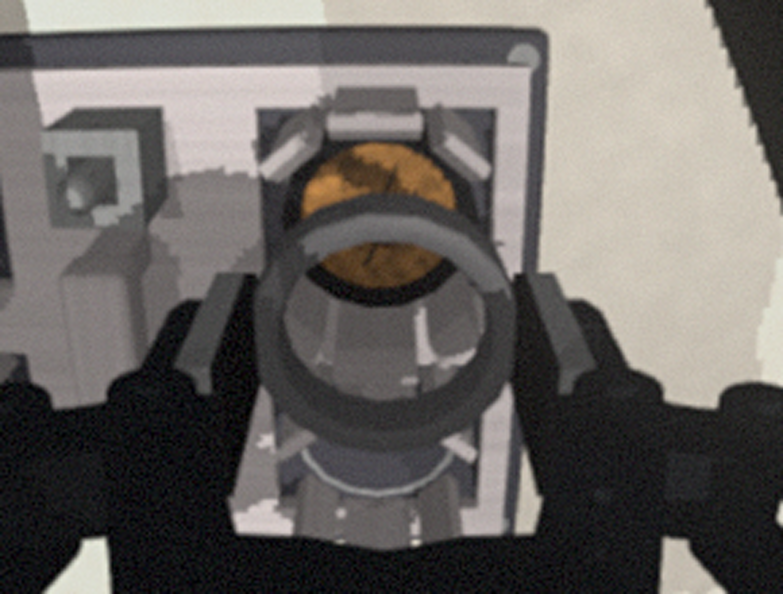

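```bash
python3 -m inch '1 2.4 5 -1.9 0;1 0 10 0 0;1 0 10 0 0;1 0 5 0 0;1 0 3 0 0;1 0 3 0 0;1 0 0 0 0;1 0 0 0 0';python3 -m inch '1 0 3 0 0;1 0 3 0 0;1 0 3 0 0;1 0 0 0 0;1 0 0 0 0;1 0 0 0 0;1 0 0 0 0;1 0 0 0 0';  python3 -m inch '1 0 4 0 0;1 0 4 0 0;1 0 0 0 0;1 0 0 0 0;1 0 1 0 0;1 0 0 0 0;1 0 0 0 0;1 0 0 0 0'
```

```text
clock: 63.05
tcp_pos: [0.571, 0.1018, 0.0211]
orientation: [0.705, -0.705, 0.049, -0.049]
force: [-0.5, -0.8, -0.5]
finger_gap: 0.0444
clock: 63.85
tcp_pos: [0.571, 0.1017, 0.012]
orientation: [0.705, -0.705, 0.049, -0.049]
force: [0.2, -0.5, -0.1]
finger_gap: 0.0448
clock: 64.65
tcp_pos: [0.5709, 0.1017, 0.003]
orientation: [0.705, -0.705, 0.049, -0.049]
force: [0.4, -0.1, 0.4]
finger_gap: 0.0444
```

Now release, then go for cover c3 (closest to the jig).

```bash
python3 -m inch '1 0 1 0 0;1 0 0 0 0;1 0 0.8 0 0;1 0 0 0 0;1 0 0 0 0;1 0 0 0 0;1 0 0 0 0;1 0 0 0 0'; python3 -m inch '-0.45 0 0 0 0;-0.45 0 0 0 0;-0.45 0 0 0 0;-0.45 0 -10 0 0;-0.45 0 -40 0 0;-0.45 0 -40 0 0;-0.45 0 0 0 0;-0.45 0 0 0 0';python3 - <<'E'
from h import *
M,t,s=Rt(); print(t); im=capture('wrist'); cv2.imwrite('pics/w33z.png',cv2.resize(im[50:350,80:480],None,fx=2,fy=2,interpolation=cv2.INTER_CUBIC))
im=capture('top'); cv2.imwrite('pics/top33.png',im); toploc(im,['c1','c2','c3'])
plan((.4392,-.0302,.06),82)
E
```

```text
clock: 65.45
tcp_pos: [0.5709, 0.1017, 0.0011]
orientation: [-0.705, 0.705, -0.049, 0.049]
force: [0.1, 0.2, -0.1]
finger_gap: 0.0445
clock: 66.25
tcp_pos: [0.5718, 0.1018, 0.0926]
orientation: [0.705, -0.705, 0.048, -0.05]
force: [-0.4, -0.9, -0.9]
finger_gap: 0.0622
[0.57180707 0.10177735 0.09258203]
c1 (array([ 0.5636, -0.3514]), np.float64(0.0243), 80) [409. 209.]
c2 (array([ 0.4864, -0.4543]), np.float64(0.0241), 68) [456. 241.]
c3 (array([ 0.4387, -0.0309]), np.float64(0.0233), 74) [273. 267.]
turn -0.0 shift [-111.3   30.7 -148.8] q6 0.19 q1 0.05 gap 0.0619 t 66.35
```

View pics/w33z.png

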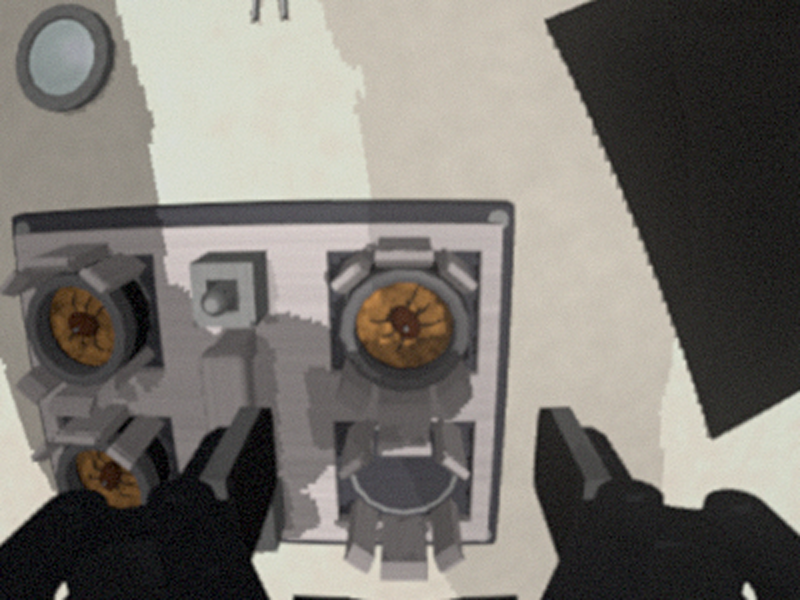

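```bash
python3 -m inch '-1 -28 0 -37 0;-1 -28 0 -37 0;-1 -28 0 -37 0;-1 -27 10 -37 0;-1 0 20 0 0;-1 0 0 0 0;-1 0 0 0 0;-1 0 0 0 0';python3 -m inch '-1 0 0 0 0;-1 0 0 0 0;-1 0 0 0 0;-1 0 0 0 0;-1 0 0 0 0;-1 0 0 0 0;-1 0 0 0 0;-1 0 0 0 0';python3 - <<'E'
from h import *
M,t,s=Rt(); print(t,s['dq'].round(2)); im=capture('wrist'); cv2.imwrite('pics/w34.png',im)
W=wristloc(im,(.4392,-.0302),.008,M,t); print(W)
plan((*W,-.0295),82)
E
```

```text
clock: 67.15
tcp_pos: [0.4411, -0.0289, 0.0614]
orientation: [0.705, -0.705, 0.049, -0.049]
force: [0.2, -1.2, 0.1]
finger_gap: 0.0855
clock: 67.95
tcp_pos: [0.4403, -0.0294, 0.0611]
orientation: [-0.705, 0.705, -0.049, 0.049]
force: [0.4, -0.4, 0.7]
finger_gap: 0.0852
[ 0.44030291 -0.02939881  0.06109404] [ 0.  0. -0.  0.  0.  0.]
front (array([439.47, -28.89]), 50, np.float64(0.23)) back (array([438.05, -28.8 ]), 59, np.float64(1.14))
[ 0.43876  -0.028845]
turn -0.0 shift [-1.6 90.6  0.3] q6 -0.09 q1 -0.23 gap 0.0852 t 68.0
```

View pics/w34.png

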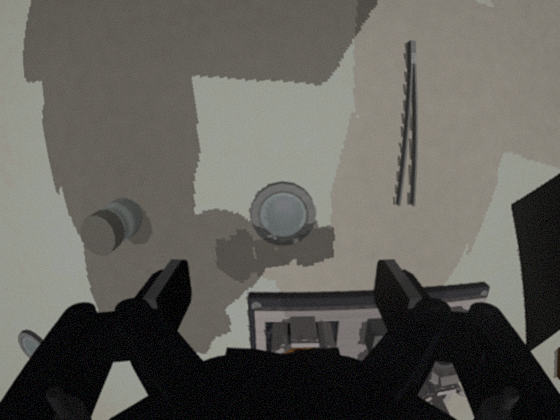

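```bash
python3 -m inch '-1 -1.4 20 0.3 0;-1 0 30 0 0;-1 0 30 0 0;-1 0 8 0 0;-1 0 2 0 0;-1 0 0 0 0;-1 0 0 0 0;-1 0 0 0 0';python3 -m inch '1 0 0 0 0;1 0 0 0 0;1 0 0 0 0;1 0 0 0 0;1 0 0 0 0;1 0 0 0 0;1 0 0 0 0;1 0 0 0 0'
```

```text
clock: 68.8
tcp_pos: [0.4399, -0.0291, -0.0279]
orientation: [-0.705, 0.706, -0.049, 0.05]
force: [0.3, -0.7, -0.2]
finger_gap: 0.0851
clock: 69.6
tcp_pos: [0.4392, -0.0289, -0.0281]
orientation: [-0.705, 0.705, -0.049, 0.05]
force: [-3.9, 0.1, 17.1]
finger_gap: 0.0443
```

```bash
python3 -m inch '1 0 -3 0 0;1 0 -30 0 0;1 0 -40 0 0;1 0 -35 0 0;1 0 0 0 0;1 0 0 0 0;1 0 0 0 0;1 0 0 0 0';python3 - <<'E'
from h import *
M,t,s=Rt(); print(t,s['finger_gap']); im=capture('wrist'); cv2.imwrite('pics/w35.png',im)
g=gray(im)
print('front',arc(g,(0,0),0,130,230,ptool(-.0290)),'back',arc(g,(0,0),0,-40,40,ptool(-.0370)))
plan((.5521,-.029,.06),82)
E
```

```text
clock: 70.4
tcp_pos: [0.438, -0.0287, 0.078]
orientation: [0.706, -0.705, 0.05, -0.049]
force: [0.5, 0.1, -0.4]
finger_gap: 0.0444
[ 0.43797475 -0.02867035  0.07804247] 0.04436626002638872
front (array([-0.05,  0.02]), 50, np.float64(0.75)) back (array([-1.71, -0.57]), 40, np.float64(1.81))
turn -0.0 shift [113.   17.9  15.6] q6 -0.09 q1 -0.23 gap 0.0442 t 70.45
```

View pics/w35.png

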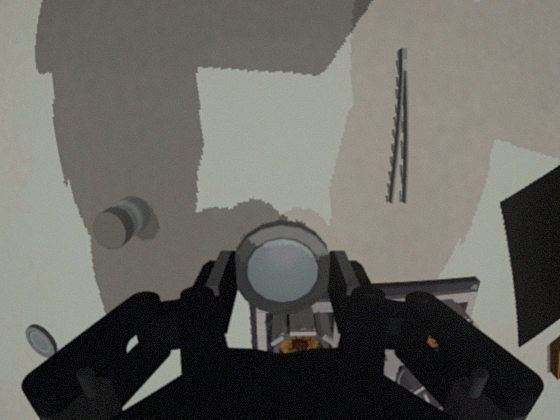

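```bash
python3 -m inch '1 38 0 5 0;1 38 0 5 0;1 38 0 5.6 0;1 0 10 0 0;1 0 8 0 0;1 0 0 0 0;1 0 0 0 0;1 0 0 0 0';python3 -m inch '1 0 0 0 0;1 0 0 0 0;1 0 0 0 0;1 0 0 0 0;1 0 0 0 0;1 0 0 0 0;1 0 0 0 0;1 0 0 0 0';python3 - <<'E'
from h import *
M,t,s=Rt(); print(t,s['finger_gap']); im=capture('wrist'); cv2.imwrite('pics/w36z.png',cv2.resize(im[150:370,140:430],None,fx=2.7,fy=2.7,interpolation=cv2.INTER_CUBIC))
P=np.array([.5521,-.029,0])+M@[.0009,0,0]
plan((*P[:2],.0115),82)
E
```

```text
clock: 71.25
tcp_pos: [0.5535, -0.0293, 0.0614]
orientation: [-0.705, 0.705, -0.049, 0.049]
force: [0.3, -0.2, 0.4]
finger_gap: 0.0439
clock: 72.05
tcp_pos: [0.554, -0.0293, 0.0611]
orientation: [0.705, -0.705, 0.049, -0.049]
force: [-0.5, -0.0, -0.6]
finger_gap: 0.0443
[ 0.55401515 -0.02932095  0.061075  ] 0.04426936125716508
turn -0.0 shift [-1.1 49.6  0.1] q6 -0.04 q1 -0.18 gap 0.0439 t 72.1
```

View pics/w36z.png

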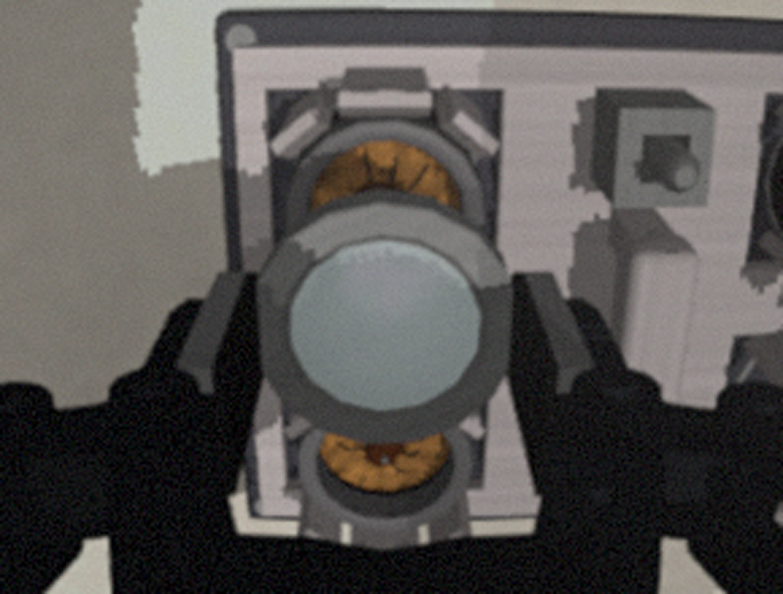

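```bash
python3 -m inch '1 -1 5 0.1 0;1 0 10 0 0;1 0 10 0 0;1 0 7 0 0;1 0 4 0 0;1 0 3 0 0;1 0 0 0 0;1 0 0 0 0';python3 -m inch '1 0 3 0 0;1 0 0 0 0;1 0 3 0 0;1 0 0 0 0;1 0 0 0 0;1 0 0 0 0;1 0 0 0 0;1 0 0 0 0';python3 - <<'E'
from h import *
M,t,s=Rt(); im=capture('wrist'); cv2.imwrite('pics/w37z.png',cv2.resize(im[150:370,140:430],None,fx=2.7,fy=2.7,interpolation=cv2.INTER_CUBIC))
E
```

```text
clock: 72.9
tcp_pos: [0.5532, -0.0291, 0.0223]
orientation: [-0.705, 0.705, -0.049, 0.05]
force: [0.3, -0.7, 0.1]
finger_gap: 0.0444
clock: 73.7
tcp_pos: [0.5531, -0.0291, 0.0161]
orientation: [-0.705, 0.705, -0.049, 0.049]
force: [-0.4, 1.3, 0.2]
finger_gap: 0.0441
```

View pics/w37z.png

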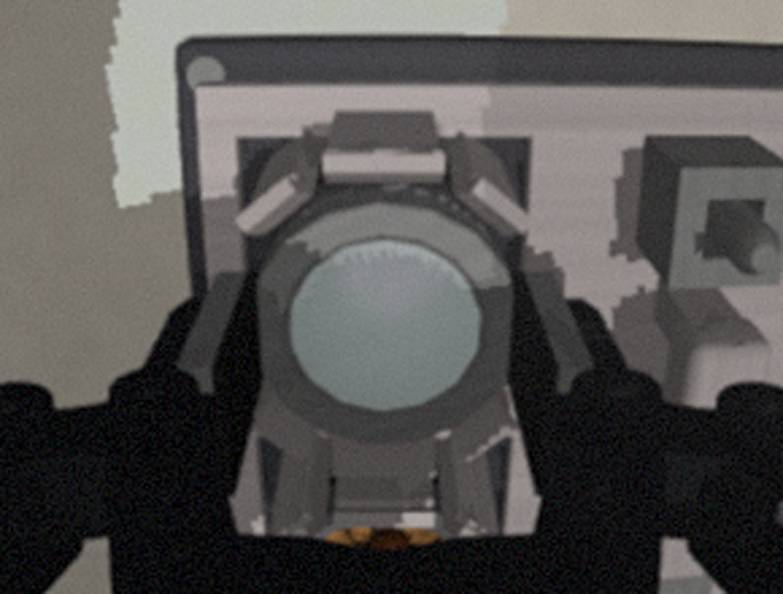

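```bash
python3 -m inch '1 0 2 0 0;1 0 0 0 0;1 0 1 0 0;1 0 0 0 0;1 0 0.7 0 0;1 0 0 0 0;1 0 0 0 0;1 0 0 0 0'
```

```text
clock: 74.55
tcp_pos: [0.5531, -0.0291, 0.0124]
orientation: [0.705, -0.705, 0.049, -0.049]
force: [-0.4, 0.2, -0.4]
finger_gap: 0.0437
```

```bash
python3 -m inch '1 0 0.6 0 0;1 0 0 0 0;1 0 0 0 0;-0.45 0 0 0 0;-0.45 0 0 0 0;-0.45 0 0 0 0;-0.45 0 -10 0 0;-0.45 0 -20 0 0'; python3 -m inch '-0.45 0 -30 0 0;-0.45 0 -30 0 0;-0.45 0 0 0 0;-0.45 0 0 0 0;-0.45 0 0 0 0;-0.45 0 0 0 0;-0.45 0 0 0 0;-0.45 0 0 0 0';python3 - <<'E'
from h import *
M,t,s=Rt(); print(t); im=capture('wrist'); cv2.imwrite('pics/w38z.png',cv2.resize(im[50:350,80:480],None,fx=2,fy=2,interpolation=cv2.INTER_CUBIC))
im=capture('top'); cv2.imwrite('pics/top38.png',im); toploc(im,['c1','c2'])
plan((.5646,-.3496,.06),82)
E
```

```text
clock: 75.35
tcp_pos: [0.5518, -0.0289, 0.0414]
orientation: [0.705, -0.705, 0.05, -0.048]
force: [0.3, 0.4, 0.3]
finger_gap: 0.0619
clock: 76.15
tcp_pos: [0.5527, -0.029, 0.1013]
orientation: [0.705, -0.705, 0.05, -0.049]
force: [-0.3, 0.7, -0.9]
finger_gap: 0.0619
[ 0.55271641 -0.02901739  0.1012819 ]
c1 (array([ 0.5636, -0.3514]), np.float64(0.0242), 77) [409. 209.]
c2 (array([ 0.4866, -0.4542]), np.float64(0.024), 58) [456. 241.]
turn -0.0 shift [  56.3   41.4 -315.8] q6 -0.04 q1 -0.18 gap 0.0618 t 76.25
```

View pics/w38z.png

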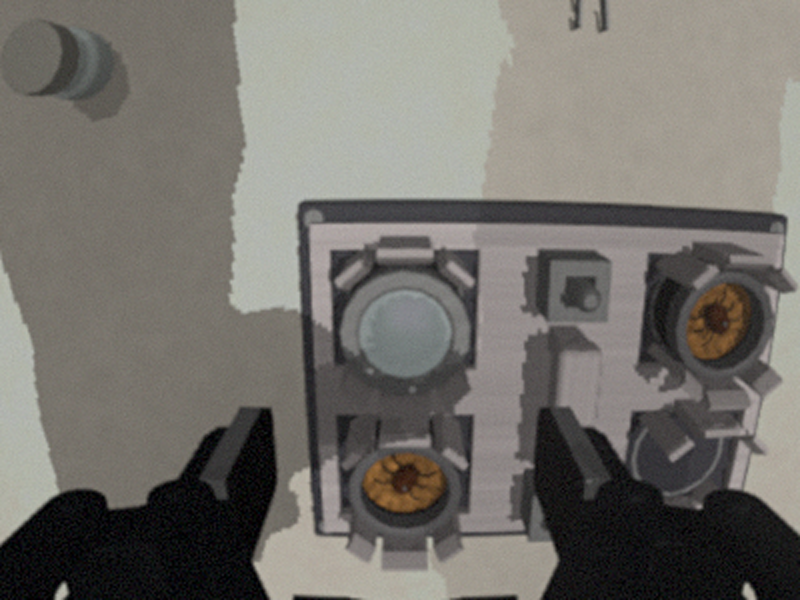

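Cover seated. Next cover c1.

```bash
python3 -m inch '-1 7 0 -42 0;-1 8 0 -42 0;-1 8 0 -42 0;-1 8 0 -42 0;-1 8 0 -42 0;-1 8 10 -42 0;-1 8 15 -42 0;-1 1.5 16 -22 0';python3 -m inch '-1 0 0 0 0;-1 0 0 0 0;-1 0 0 0 0;-1 0 0 0 0;-1 0 0 0 0;-1 0 0 0 0;-1 0 0 0 0;-1 0 0 0 0';python3 - <<'E'
from h import *
M,t,s=Rt(); print(t,s['dq'].round(2)); im=capture('wrist'); cv2.imwrite('pics/w39.png',im)
W=wristloc(im,(.5646,-.3496),.008,M,t); print(W)
plan((*W,-.0295),82)
E
```

```text
clock: 77.05
tcp_pos: [0.5651, -0.3537, 0.0603]
orientation: [-0.705, 0.706, -0.05, 0.051]
force: [-0.6, 0.2, -0.9]
finger_gap: 0.0852
clock: 77.85
tcp_pos: [0.5651, -0.3498, 0.0609]
orientation: [-0.705, 0.705, -0.049, 0.049]
force: [-0.1, 1.2, 0.4]
finger_gap: 0.0854
[ 0.56506867 -0.34975539  0.06092468] [-0.  0. -0.  0.  0.  0.]
front (array([ 565.62, -350.49]), 50, np.float64(0.23)) back (array([ 564.12, -350.5 ]), 60, np.float64(1.19))
[ 0.56487  -0.350495]
turn -0.0 shift [-0.1 90.4 -0.7] q6 -0.52 q1 -0.66 gap 0.0852 t 77.9
```

View pics/w39.png

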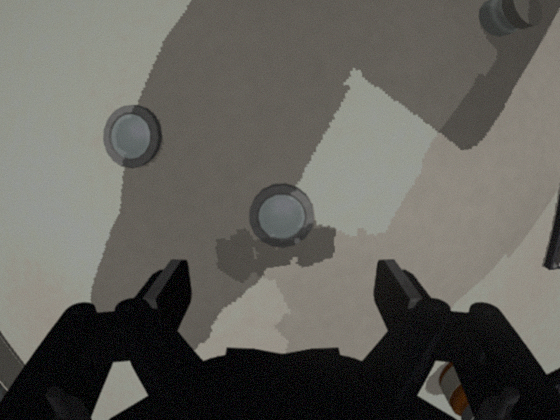

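```bash
python3 -m inch '-1 0 20 -0.7 0;-1 0 30 0 0;-1 0 30 0 0;-1 0 8 0 0;-1 0 2 0 0;-1 0 0 0 0;-1 0 0 0 0;-1 0 0 0 0';python3 -m inch '1 0 0 0 0;1 0 0 0 0;1 0 0 0 0;1 0 0 0 0;1 0 0 0 0;1 0 -3 0 0;1 0 0 0 0;1 0 0 0 0'; python3 -m inch '1 0 -30 0 0;1 0 -40 0 0;1 0 -35 0 0;1 0 0 0 0;1 0 0 0 0;1 0 0 0 0;1 0 0 0 0;1 0 0 0 0';python3 - <<'E'
from h import *
M,t,s=Rt(); print(t,s['finger_gap']); im=capture('wrist'); cv2.imwrite('pics/w40.png',im)
g=gray(im)
print('front',arc(g,(0,0),0,130,230,ptool(-.0290)),'back',arc(g,(0,0),0,-40,40,ptool(-.0370)))
plan((.6228,-.039,.06),82)
E
```

```text
clock: 78.7
tcp_pos: [0.5657, -0.3512, -0.0278]
orientation: [-0.705, 0.706, -0.049, 0.05]
force: [0.1, 0.1, -0.9]
finger_gap: 0.0854
clock: 79.5
tcp_pos: [0.5649, -0.3506, -0.0262]
orientation: [-0.705, 0.705, -0.049, 0.049]
force: [0.9, 0.8, 0.2]
finger_gap: 0.0443
clock: 80.3
tcp_pos: [0.5643, -0.3501, 0.0776]
orientation: [0.706, -0.705, 0.05, -0.049]
force: [-0.8, 0.4, -0.1]
finger_gap: 0.0441
[ 0.564261   -0.35010987  0.07759138] 0.044114864427890345
front (array([0.1 , 0.11]), 50, np.float64(0.97)) back (array([-1.43, -0.03]), 40, np.float64(0.2))
turn -0.0 shift [ 14.5  18.1 316.3] q6 -0.53 q1 -0.67 gap 0.0442 t 80.35
```

View pics/w40.png

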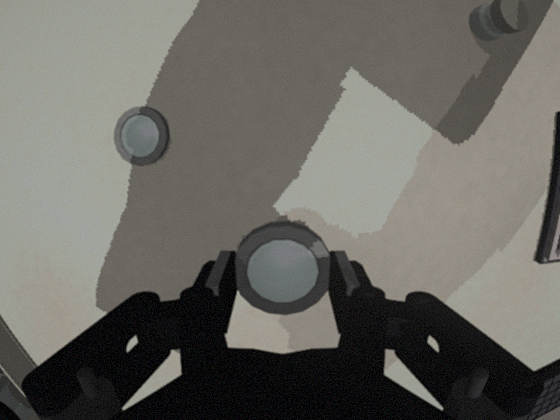

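```bash
python3 -m inch '1 2 0 40 0;1 2 0 40 0;1 2 0 40 0;1 2 0 40 0;1 2 0 40 0;1 2 0 40 0;1 2 0 40 0;1 1 8 36 0';python3 -m inch '1 0 10 0 0;1 0 0 0 0;1 0 0 0 0;1 0 0 0 0;1 0 0 0 0;1 0 0 0 0;1 0 0 0 0;1 0 0 0 0';python3 - <<'E'
from h import *
M,t,s=Rt(); print(t,s['finger_gap']); im=capture('wrist'); cv2.imwrite('pics/w41z.png',cv2.resize(im[150:370,140:430],None,fx=2.7,fy=2.7,interpolation=cv2.INTER_CUBIC))
P=np.array([.6228,-.039,0])+M@[.0008,0,0]
plan((*P[:2],.0115),82)
E
```

```text
clock: 81.15
tcp_pos: [0.6246, -0.0379, 0.0714]
orientation: [-0.705, 0.705, -0.049, 0.05]
force: [-0.6, -0.4, -0.5]
finger_gap: 0.0444
clock: 81.95
tcp_pos: [0.6238, -0.0399, 0.0609]
orientation: [-0.705, 0.705, -0.049, 0.05]
force: [-0.7, -0.3, -0.8]
finger_gap: 0.0441
[ 0.62377563 -0.03991336  0.06091281] 0.04405290829939765
turn -0.0 shift [-0.3 49.4  0.7] q6 -0.04 q1 -0.18 gap 0.0438 t 82.0
```

View pics/w41z.png

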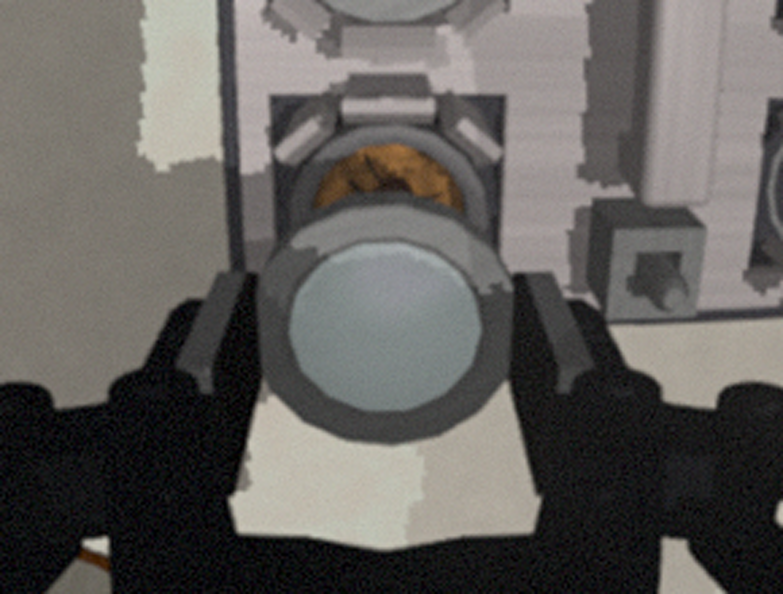

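```bash
python3 -m inch '1 -0.2 5 0.7 0;1 0 10 0 0;1 0 10 0 0;1 0 7 0 0;1 0 4 0 0;1 0 3 0 0;1 0 0 0 0;1 0 0 0 0';python3 -m inch '1 0 3 0 0;1 0 0 0 0;1 0 3 0 0;1 0 0 0 0;1 0 0 0 0;1 0 0 0 0;1 0 0 0 0;1 0 0 0 0';python3 -m inch '1 0 2 0 0;1 0 0 0 0;1 0 1 0 0;1 0 0 0 0;1 0 0.7 0 0;1 0 0 0 0;1 0 0 0 0;1 0 0 0 0'
```

```text
clock: 82.8
tcp_pos: [0.6238, -0.0391, 0.022]
orientation: [-0.705, 0.705, -0.049, 0.05]
force: [-0.4, 0.6, 0.4]
finger_gap: 0.0444
clock: 83.6
tcp_pos: [0.6237, -0.039, 0.0159]
orientation: [-0.705, 0.705, -0.049, 0.049]
force: [0.1, -1.1, -0.4]
finger_gap: 0.0443
clock: 84.4
tcp_pos: [0.6237, -0.039, 0.0121]
orientation: [-0.705, 0.705, -0.049, 0.049]
force: [1.3, 0.1, -0.1]
finger_gap: 0.0439
```

```bash
python3 -m inch '1 0 0.4 0 0;1 0 0 0 0;1 0 0 0 0;-0.45 0 0 0 0;-0.45 0 0 0 0;-0.45 0 0 0 0;-0.45 0 -10 0 0;-0.45 0 -20 0 0'; python3 -m inch '-0.45 0 -30 0 0;-0.45 0 -30 0 0;-0.45 0 0 0 0;-0.45 0 0 0 0;-0.45 0 0 0 0;-0.45 0 0 0 0;-0.45 0 0 0 0;-0.45 0 0 0 0';python3 - <<'E'
from h import *
M,t,s=Rt(); print(t); im=capture('wrist'); cv2.imwrite('pics/w42z.png',cv2.resize(im[50:350,80:480],None,fx=2,fy=2,interpolation=cv2.INTER_CUBIC))
im=capture('top'); cv2.imwrite('pics/top42.png',im); toploc(im,['c2'])
plan((.4872,-.4530,.06),82)
E
```

```text
clock: 85.2
tcp_pos: [0.6224, -0.0388, 0.0412]
orientation: [0.705, -0.705, 0.05, -0.048]
force: [-0.5, -0.1, 0.0]
finger_gap: 0.0619
clock: 86.0
tcp_pos: [0.6234, -0.039, 0.1011]
orientation: [0.705, -0.705, 0.05, -0.049]
force: [-1.4, 0.3, -1.2]
finger_gap: 0.062
[ 0.62335081 -0.03897184  0.10113932]
c2 (array([ 0.4864, -0.4545]), np.float64(0.0242), 82) [456. 241.]
turn -0.0 shift [ -77.3   41.4 -428.9] q6 -0.04 q1 -0.18 gap 0.0616 t 86.1
```

View pics/w42z.png

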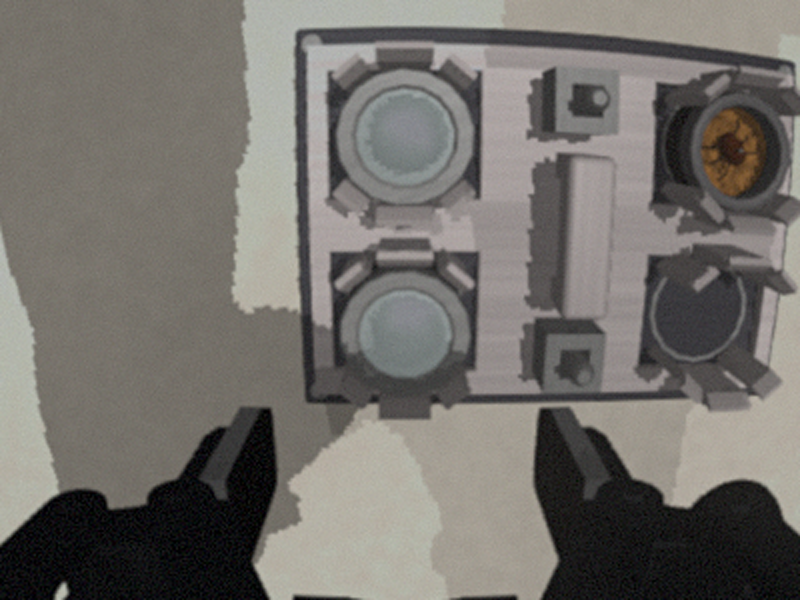

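```bash
python3 -m inch '-1 -8 0 -43 0;-1 -8 0 -43 0;-1 -8 0 -43 0;-1 -8 0 -43 0;-1 -8 0 -43 0;-1 -8 0 -43 0;-1 -8 0 -43 0;-1 -8 10 -43 0';python3 -m inch '-1 -7 15 -43 0;-1 -6.5 16 -43 0;-1 0 0 0 0;-1 0 0 0 0;-1 0 0 0 0;-1 0 0 0 0;-1 0 0 0 0;-1 0 0 0 0';python3 - <<'E'
from h import *
M,t,s=Rt(); print(t,s['dq'].round(2)); im=capture('wrist'); cv2.imwrite('pics/w43.png',im)
W=wristloc(im,(.487,-.454),.008,M,t); print(W)
plan((*W,-.0295),82)
E
```

```text
clock: 86.9
tcp_pos: [0.5124, -0.3731, 0.0928]
orientation: [-0.705, 0.706, -0.049, 0.05]
force: [0.7, -0.3, -1.3]
finger_gap: 0.0854
clock: 87.7
tcp_pos: [0.4876, -0.4535, 0.0612]
orientation: [-0.705, 0.706, -0.049, 0.049]
force: [-0.2, -0.0, 0.2]
finger_gap: 0.0854
[ 0.48759815 -0.45348491  0.06118209] [-0.01  0.    0.    0.   -0.   -0.  ]
front (array([ 487.96, -453.87]), 50, np.float64(0.23)) back (array([ 486.69, -453.74]), 60, np.float64(0.31))
[ 0.487325 -0.453805]
turn 0.001 shift [-0.1 90.6 -0.3] q6 -0.72 q1 -0.86 gap 0.0855 t 87.75
```

View pics/w43.png

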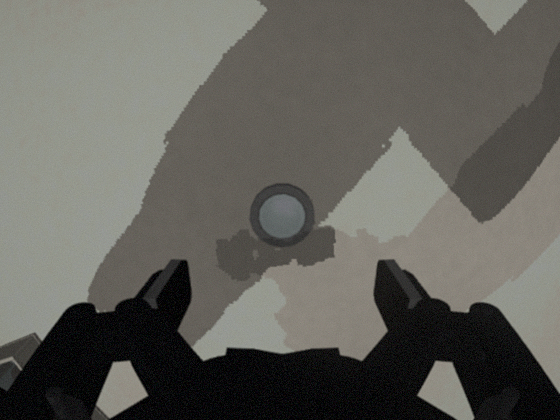

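```bash
python3 -m inch '-1 0 20 -0.3 0;-1 0 30 0 0;-1 0 30 0 0;-1 0 8 0 0;-1 0 2 0 0;-1 0 0 0 0;-1 0 0 0 0;-1 0 0 0 0';python3 -m inch '1 0 0 0 0;1 0 0 0 0;1 0 0 0 0;1 0 0 0 0;1 0 0 0 0;1 0 -3 0 0;1 0 0 0 0;1 0 0 0 0'; python3 -m inch '1 0 -30 0 0;1 0 -40 0 0;1 0 -35 0 0;1 0 0 0 0;1 0 0 0 0;1 0 0 0 0;1 0 0 0 0;1 0 0 0 0';python3 - <<'E'
from h import *
M,t,s=Rt(); print(t,s['finger_gap']); im=capture('wrist'); cv2.imwrite('pics/w44.png',im)
g=gray(im)
print('front',arc(g,(0,0),0,130,230,ptool(-.0290)),'back',arc(g,(0,0),0,-40,40,ptool(-.0370)))
plan((.5703,.1018,.06),82)
E
```

```text
clock: 88.55
tcp_pos: [0.4877, -0.4551, -0.0278]
orientation: [-0.705, 0.706, -0.049, 0.05]
force: [0.2, 0.8, 1.0]
finger_gap: 0.0853
clock: 89.35
tcp_pos: [0.4869, -0.4543, -0.0264]
orientation: [0.705, -0.705, 0.049, -0.049]
force: [-0.1, 0.5, 0.8]
finger_gap: 0.0441
clock: 90.15
tcp_pos: [0.4865, -0.4537, 0.0775]
orientation: [0.706, -0.705, 0.05, -0.049]
force: [0.5, 1.5, -0.3]
finger_gap: 0.0443
[ 0.48647891 -0.45374635  0.07748859] 0.04427207569840228
front (array([ 0.63, -0.04]), 50, np.float64(0.2)) back (array([-1.09,  0.05]), 40, np.float64(0.18))
turn -0.0 shift [  5.6  18.3 561.9] q6 -0.72 q1 -0.86 gap 0.0441 t 90.2
```

View pics/w44.png

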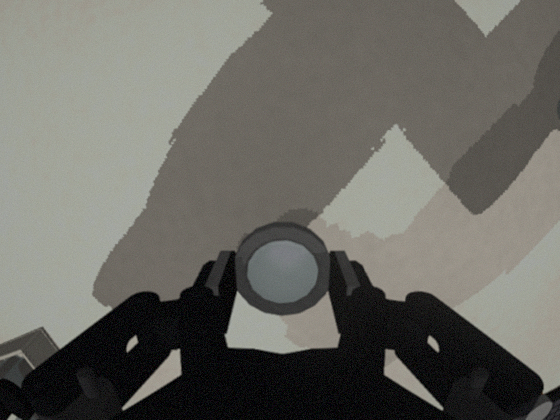

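```bash
python3 -m inch '1 1 0 43 0;1 1 0 43 0;1 0 0 43 0;1 0 0 43 0;1 1 0 43 0;1 0 0 43 0;1 1 0 43 0;1 0 0 43 0';python3 -m inch '1 1 0 43 0;1 0 0 43 0;1 1 0 43 0;1 0 0 43 0;1 0 0 43 0;1 0 8 2 0;1 0 10 0 0;1 0 0 0 0';python3 -m inch '1 0 0 0 0;1 0 0 0 0;1 0 0 0 0;1 0 0 0 0;1 0 0 0 0;1 0 0 0 0;1 0 0 0 0;1 0 0 0 0';python3 - <<'E'
from h import *
M,t,s=Rt(); print(t,s['finger_gap']); im=capture('wrist'); cv2.imwrite('pics/w45z.png',cv2.resize(im[150:370,140:430],None,fx=2.7,fy=2.7,interpolation=cv2.INTER_CUBIC))
P=np.array([.5703,.1018,0])+M@[.0005,0,0]
plan((*P[:2],.0115),82)
E
```

```text
clock: 91.0
tcp_pos: [0.5389, -0.1125, 0.0785]
orientation: [0.705, -0.705, 0.049, -0.049]
force: [1.5, -0.3, 0.6]
finger_gap: 0.0442
clock: 91.8
tcp_pos: [0.5695, 0.0995, 0.0588]
orientation: [-0.705, 0.706, -0.051, 0.048]
force: [-0.8, -0.8, -1.1]
finger_gap: 0.0449
clock: 92.6
tcp_pos: [0.571, 0.1004, 0.0607]
orientation: [-0.705, 0.705, -0.049, 0.049]
force: [-0.3, -0.3, 0.8]
finger_gap: 0.0447
[0.57104713 0.10040589 0.06069852] 0.0447309996722808
turn -0.0 shift [-0.5 49.2  1.3] q6 0.19 q1 0.05 gap 0.0446 t 92.65
```

View pics/w45z.png

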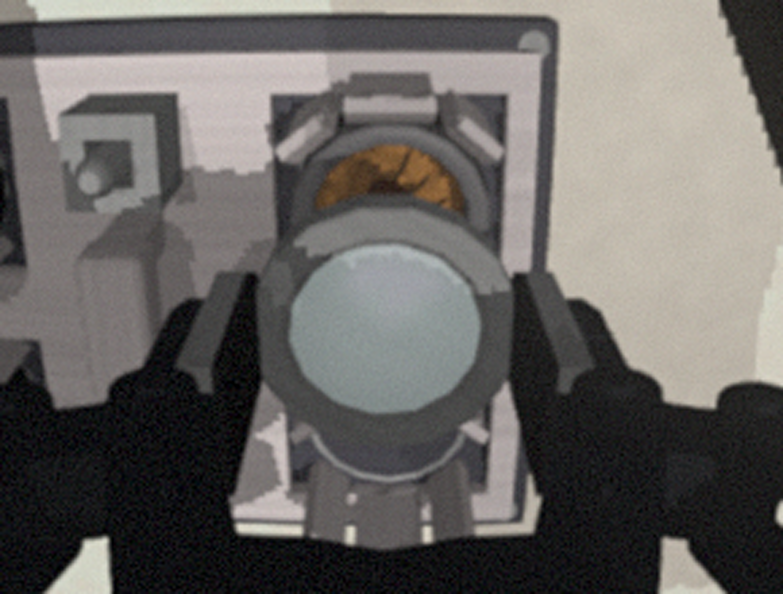

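```bash
python3 -m inch '1 -0.4 5 1.3 0;1 0 10 0 0;1 0 10 0 0;1 0 7 0 0;1 0 4 0 0;1 0 3 0 0;1 0 0 0 0;1 0 0 0 0';python3 -m inch '1 0 3 0 0;1 0 0 0 0;1 0 3 0 0;1 0 0 0 0;1 0 0 0 0;1 0 0 0 0;1 0 0 0 0;1 0 0 0 0';python3 -m inch '1 0 2 0 0;1 0 0 0 0;1 0 1 0 0;1 0 0 0 0;1 0 0.6 0 0;1 0 0 0 0;1 0 0 0 0;1 0 0 0 0'
```

```text
clock: 93.45
tcp_pos: [0.571, 0.1017, 0.0219]
orientation: [0.705, -0.705, 0.049, -0.05]
force: [0.5, 0.7, -0.5]
finger_gap: 0.0441
clock: 94.25
tcp_pos: [0.5709, 0.1017, 0.0158]
orientation: [0.705, -0.705, 0.049, -0.049]
force: [0.2, 0.0, -0.6]
finger_gap: 0.0439
clock: 95.05
tcp_pos: [0.5709, 0.1017, 0.0121]
orientation: [-0.705, 0.705, -0.049, 0.049]
force: [0.1, -0.2, 0.4]
finger_gap: 0.0444
```

```bash
python3 -m inch '1 0 0.4 0 0;1 0 0 0 0;1 0 0 0 0;-0.45 0 0 0 0;-0.45 0 0 0 0;-0.45 0 0 0 0;-0.45 0 -10 0 0;-0.45 0 -20 0 0'; python3 -m inch '-0.45 0 -30 0 0;-0.45 0 -30 0 0;-0.45 0 0 0 0;-0.45 0 0 0 0;-0.45 0 0 0 0;-0.45 0 0 0 0;-0.45 0 0 0 0;-0.45 0 0 0 0';python3 - <<'E'
from h import *
M,t,s=Rt(); print(t); 
im=capture('top'); cv2.imwrite('pics/top46.png',im)
C=np.mean([[.5521,-.029],[.5703,.1018],[.6228,-.039],[.6415,.0918]],0); print(C)
plan((*C,.11),82)
E
```

```text
clock: 95.85
tcp_pos: [0.5696, 0.1016, 0.0413]
orientation: [-0.705, 0.705, -0.05, 0.048]
force: [0.3, 0.1, 0.7]
finger_gap: 0.0618
clock: 96.65
tcp_pos: [0.5706, 0.1017, 0.1012]
orientation: [-0.705, 0.705, -0.05, 0.049]
force: [-0.4, -0.6, -0.6]
finger_gap: 0.0619
[0.57056151 0.10168256 0.10117512]
[0.596675 0.0314  ]
turn -0.0 shift [ 35.6  -8.7 -66. ] q6 0.19 q1 0.05 gap 0.0618 t 96.7
```

```bash
python3 -m inch '0.06 12 -3 -22 0;0.06 12 -3 -22 0;0.06 11.6 -3 -22 0;0.06 0 0 0 0;0.06 0 0 0 0;0.06 0 0 0 0;0.06 0 0 0 0;0.06 0 0 0 0';python3 - <<'E'
from h import *
M,t,s=Rt(); print(t,s['finger_gap']);np.savez('pose47.npz',M=M,t=t)
im=capture('wrist'); cv2.imwrite('pics/w47.png',im); cv2.imwrite('pics/w47z.png',cv2.resize(im[50:350,80:480],None,fx=2,fy=2,interpolation=cv2.INTER_CUBIC))
print(w2wr([[.5967,.0314,.052]],M,t))
E
```

```text
clock: 97.5
tcp_pos: [0.5966, 0.0321, 0.1106]
orientation: [0.705, -0.705, 0.049, -0.049]
force: [-0.2, -0.2, 0.3]
finger_gap: 0.0402
[0.59664374 0.03211107 0.11064466] 0.040170687146350414
[[281.15082367 214.83940206]]
```

View pics/w47z.png

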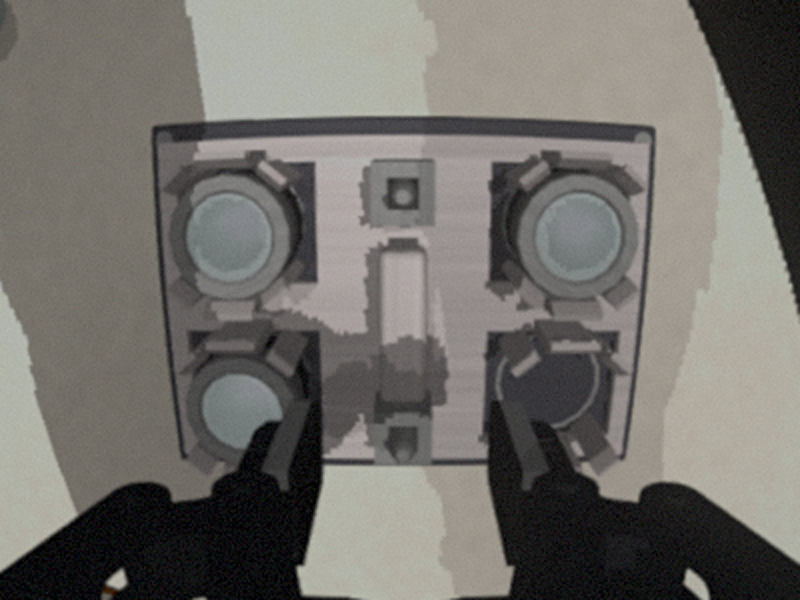

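View pics/top46.png

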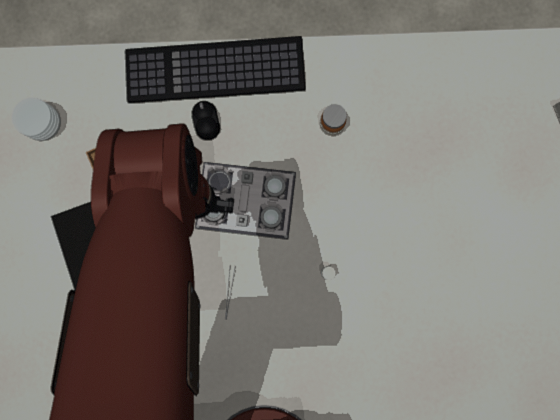

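```bash
python3 -m inch '0.06 0 25 -0.6 0;0.06 0 25 0 0;0.06 0 25 0 0;0.06 0 15 0 0;0.06 0 0 0 0;0.06 0 0 0 0;0.06 0 0 0 0;0.06 0 0 0 0';python3 - <<'E'
from h import *
M,t,s=Rt(); print(t,s['finger_gap'],s['force'])
im=capture('wrist'); cv2.imwrite('pics/w48z.png',cv2.resize(im[50:350,80:480],None,fx=2,fy=2,interpolation=cv2.INTER_CUBIC))
plan((.5967,.0314,-.005),82)
E
```

```text
clock: 98.35
tcp_pos: [0.5977, 0.0308, 0.0218]
orientation: [0.705, -0.705, 0.049, -0.05]
force: [-0.3, 0.1, 0.1]
finger_gap: 0.0405
[0.59767622 0.03082017 0.02179705] 0.04049438658768509 [-0.34202891  0.10012089  0.12427195]
turn -0.0 shift [-1.  26.7  0.5] q6 0.07 q1 -0.07 gap 0.0403 t 98.4
```

View pics/w48z.png

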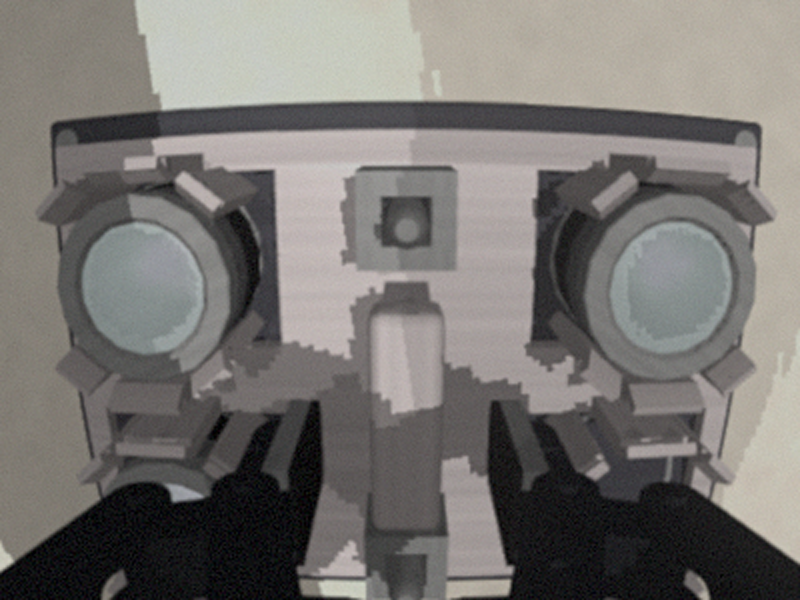

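Run:
```python
from h import *
p=camera_params('wrist');K=p['intrinsics'];T=p['T_tool_cam']
def tool_at_x(uv,x):
    d=np.array(uv)-K[:2,2]; r=np.linalg.norm(d); th=r/K[0,0]
    c=np.r_[d*np.sin(th)/r,np.cos(th)]; d=T[:3,:3]@c; o=T[:3,3]
    return ((o+(x-o[0])/d[0]*d)*1000).round(1)
for uv in [(80+120/2,50+490/2),(80+165/2,50+490/2),(80+60/2,50+510/2),(80+270/2,50+425/2),(80+215/2,50+490/2)]:
    print(uv,[tool_at_x(uv,x/1000).tolist() for x in (-15,-11,0)])
```

```text
(140.0, 295.0) [[-15.0, -84.2, -48.2], [-11.0, -77.9, -51.6], [0.0, -60.4, -61.1]]
(162.5, 295.0) [[-15.0, -83.1, -40.2], [-11.0, -76.7, -43.0], [0.0, -59.0, -50.9]]
(110.0, 305.0) [[-15.0, -92.1, -56.2], [-11.0, -86.4, -60.2], [0.0, -70.4, -71.3]]
(215.0, 262.5) [[-15.0, -56.3, -27.0], [-11.0, -47.9, -28.9], [0.0, -24.9, -34.2]]
(187.5, 295.0) [[-15.0, -82.1, -31.5], [-11.0, -75.6, -33.7], [0.0, -57.7, -39.9]]
```

```bash
python3 -m inch '0.06 -0.8 6 0.4 0;0.06 0 6 0 0;0.06 0 6 0 0;0.06 0 5 0 0;0.06 0 3 0 0;0.06 0 0 0 0;0.06 0 0 0 0;0.06 0 0 0 0'; python3 -m inch '0.5 0 0 0 0;0.5 0 0 0 0;0.5 0 0 0 0;1 0 0 0 0;1 0 0 0 0;1 0 0 0 0;1 0 0 0 0;1 0 0 0 0'
```

```text
clock: 99.2
tcp_pos: [0.5963, 0.0313, -0.0051]
orientation: [-0.705, 0.705, -0.049, 0.05]
force: [-0.2, -0.3, 0.5]
finger_gap: 0.0401
clock: 100.0
tcp_pos: [0.5962, 0.0313, -0.005]
orientation: [-0.705, 0.705, -0.049, 0.049]
force: [-0.9, -0.3, 4.8]
finger_gap: 0.017
```

```bash
python3 -m inch '1 0 -1 0 0;1 0 0 0 0;1 0 -1 0 0;1 0 0 0 0;1 0 -1 0 0;1 0 0 0 0;1 0 0 0 0;1 0 0 0 0'; python3 -c "
from workcell import *;s=state();print(s['force'],s['ft_torque'])"
```

```text
clock: 100.8
tcp_pos: [0.596, 0.0313, -0.0023]
orientation: [0.705, -0.705, 0.049, -0.049]
force: [-0.3, 0.4, -5.3]
finger_gap: 0.0168
[-0.3497444   0.41002273 -5.32670435] [-0.01251933 -0.00489915  0.02369586]
```

Weight 5.3 N, no side load. Keep lifting slowly.

```bash
python3 -m inch '1 0 -2 0 0;1 0 -2 0 0;1 0 -2 0 0;1 0 -2 0 0;1 0 -2 0 0;1 0 -2 0 0;1 0 0 0 0;1 0 0 0 0'; python3 -m inch '1 0 -3 0 0;1 0 -3 0 0;1 0 -3 0 0;1 0 -3 0 0;1 0 -3 0 0;1 0 -3 0 0;1 0 0 0 0;1 0 0 0 0'
python3 - <<'E'
from h import *
M,t,s=Rt(); print(t,s['finger_gap'],s['force'],s['ft_torque'])
im=capture('wrist'); cv2.imwrite('pics/w49z.png',cv2.resize(im[50:350,80:480],None,fx=2,fy=2,interpolation=cv2.INTER_CUBIC))
cv2.imwrite('pics/s49.png',cv2.resize(capture('scene')[190:340,200:370],None,fx=4,fy=4,interpolation=cv2.INTER_CUBIC))
E
```

```text
clock: 101.6
tcp_pos: [0.5962, 0.0313, 0.0098]
orientation: [0.705, -0.705, 0.049, -0.049]
force: [-1.4, 0.6, -5.6]
finger_gap: 0.017
clock: 102.4
tcp_pos: [0.5961, 0.0313, 0.0278]
orientation: [-0.705, 0.705, -0.049, 0.049]
force: [-0.1, 0.4, -5.6]
finger_gap: 0.0167
[0.59613964 0.03132797 0.02778125] 0.01668510806866017 [-0.146697    0.3570935  -5.62299517] [-0.03684205  0.06038726  0.00943887]
```

View pics/w49z.png

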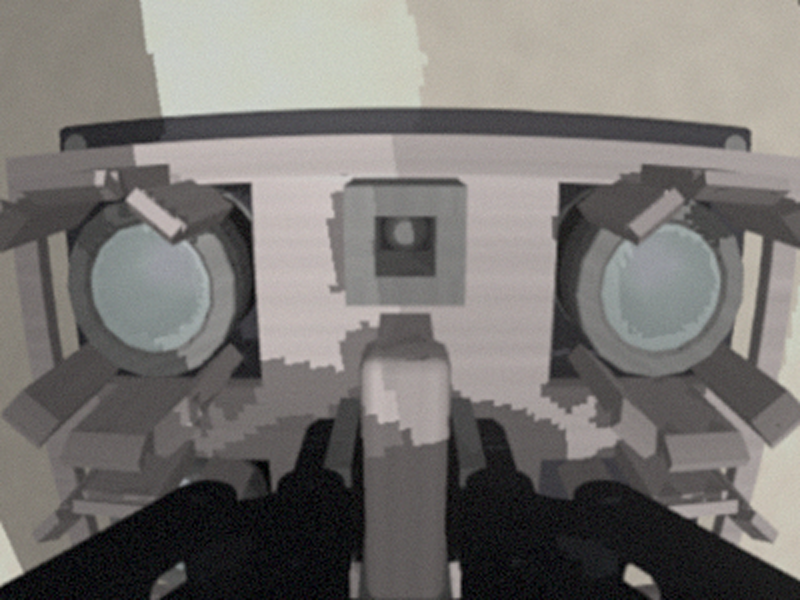

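View pics/s49.png

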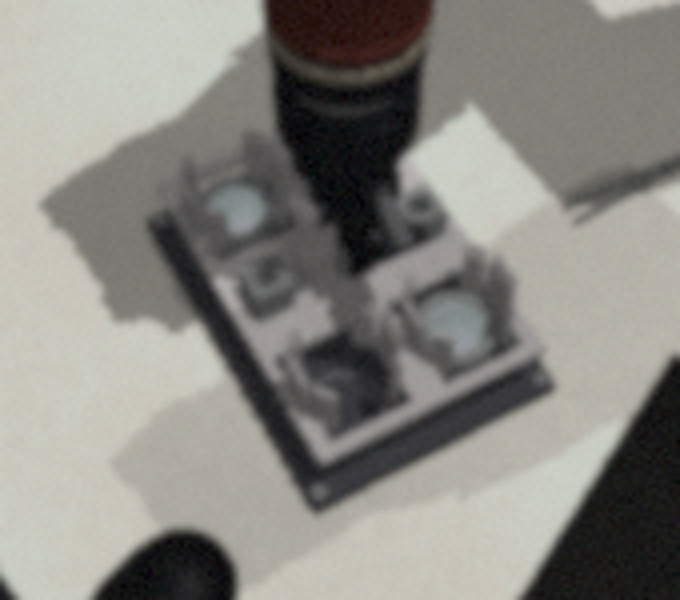

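```bash
python3 -m inch '1 0 -3 0 0;1 0 -3 0 0;1 0 -3 0 0;1 0 -3 0 0;1 0 -3 0 0;1 0 -3 0 0;1 0 -3 0 0;1 0 -3 0 0'; python3 -m inch '1 0 -3 0 0;1 0 -3 0 0;1 0 -3 0 0;1 0 -4 0 0;1 0 -4 0 0;1 0 -5 0 0;1 0 -5 0 0;1 0 -6 0 0'; python3 -m inch '1 0 -8 0 0;1 0 -8 0 0;1 0 -8 0 0;1 0 -8 0 0;1 0 -8 0 0;1 0 0 0 0;1 0 0 0 0;1 0 0 0 0'
python3 - <<'E'
from h import *
M,t,s=Rt(); print(t,s['finger_gap'],s['force'],s['ft_torque'])
im=capture('wrist'); cv2.imwrite('pics/w50z.png',cv2.resize(im[50:350,80:480],None,fx=2,fy=2,interpolation=cv2.INTER_CUBIC))
cv2.imwrite('pics/s50.png',cv2.resize(capture('scene')[150:340,180:400],None,fx=3,fy=3,interpolation=cv2.INTER_CUBIC))
im=cv2.imread('pics/top0.png'); m=(cv2.cvtColor(im,cv2.COLOR_BGR2GRAY)<25).astype(np.uint8); m[:170]=0;m[:,195:]=0;m[300:]=0
m=cv2.morphologyEx(m,cv2.MORPH_OPEN,np.ones((5,5)))
c=max(cv2.findContours(m,0,2)[0],key=cv2.contourArea); r=cv2.minAreaRect(c); print(r)
B=top2w(cv2.boxPoints(r),.003); print(B.round(4),B.mean(0).round(4))
for i in range(4): d=B[(i+1)%4]-B[i]; print(np.linalg.norm(d).round(3),np.degrees(np.arctan2(d[1],d[0])).round(1))
E
```

```text
clock: 103.3
tcp_pos: [0.5961, 0.0313, 0.052]
orientation: [0.705, -0.705, 0.049, -0.049]
force: [-0.1, 0.2, -5.7]
finger_gap: 0.0168
clock: 104.1
tcp_pos: [0.596, 0.0313, 0.0851]
orientation: [-0.705, 0.705, -0.049, 0.049]
force: [-0.1, -0.4, -5.3]
finger_gap: 0.017
clock: 104.9
tcp_pos: [0.5958, 0.0314, 0.1243]
orientation: [-0.705, 0.705, -0.05, 0.049]
force: [-1.1, -1.2, -5.4]
finger_gap: 0.0171
[0.59576128 0.03135845 0.12427163] 0.017063947169095088 [-1.14538603 -1.23223389 -5.39187975] [ 0.07047025  0.01090175 -0.01456938]
((117.14251708984375, 237.79776000976562), (86.28273010253906, 114.76197814941406), 69.86369323730469)
[[0.5675 0.4965 0.003 ]
 [0.6548 0.2396 0.003 ]
 [0.4619 0.1703 0.003 ]
 [0.3761 0.4233 0.003 ]] [0.5151 0.3324 0.003 ]
0.271 -71.2
0.205 -160.2
0.267 108.7
0.205 20.9
```

View pics/w50z.png

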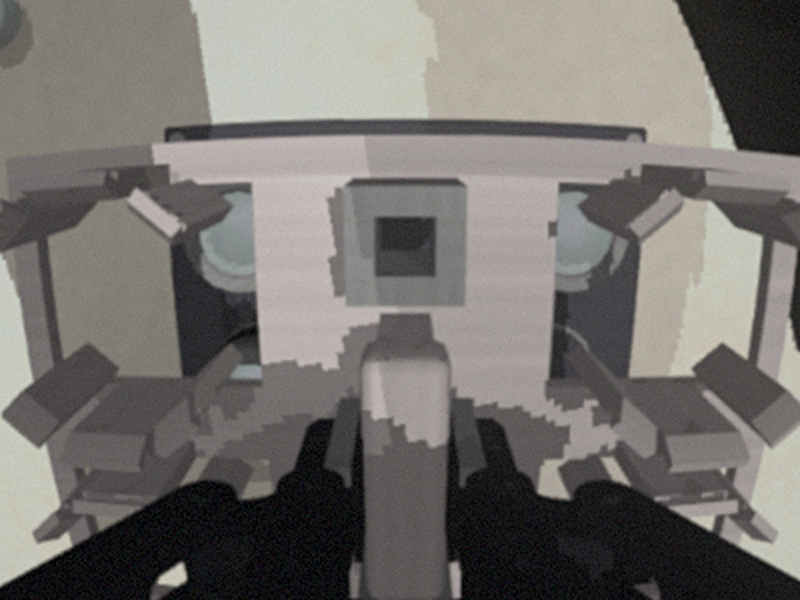

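View pics/s50.png

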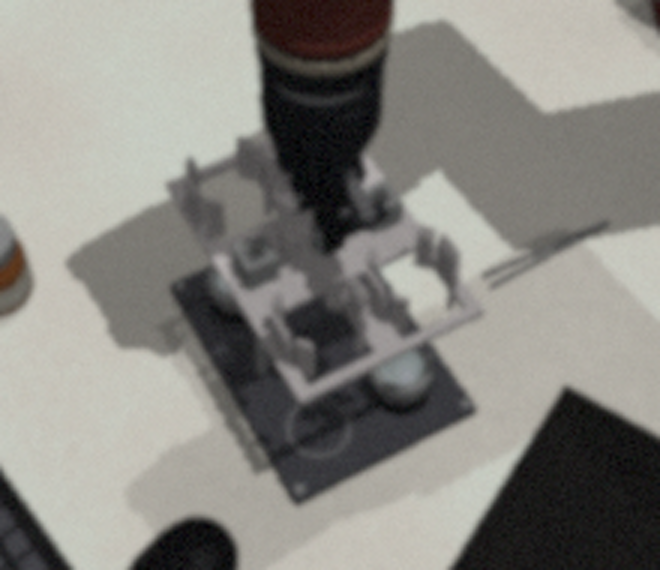

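```bash
python3 -m inch '1 0 0 0 -0.08;1 0 0 0 -0.08;1 0 0 0 -0.08;1 0 0 0 -0.08;1 0 0 0 -0.08;1 0 0 0 -0.07;1 0 0 0 0;1 0 0 0 0'
python3 - <<'E'
from h import *
plan((.515,.334,.124),109)
E
```

```text
clock: 105.8
tcp_pos: [0.5959, 0.0313, 0.1245]
orientation: [0.698, -0.698, -0.115, 0.116]
force: [-0.4, 0.3, -6.1]
finger_gap: 0.0171
turn -0.003 shift [ 22.    0.5 312.5] q6 -0.4 q1 -0.07 gap 0.0171 t 105.8
```

```bash
python3 -m inch '1 1 0 15 0;1 2 0 25 0;1 2 0 25 0;1 2 0 25 0;1 2 0 25 0;1 2 0 25 0;1 2 0 25 0;1 2 0 25 0'; python3 -m inch '1 2 0 25 0;1 2 0 25 0;1 2 0 25 0;1 1 0 25 0;1 0 0 15 0;1 0 0 7 0;1 0 0 0 0;1 0 0 0 0'
python3 - <<'E'
from h import *
plan((.515,.334,.124),109)
M,t,s=Rt(); print(t)
im=capture('wrist'); cv2.imwrite('pics/w51.png',im)
cv2.imwrite('pics/top51.png',capture('top')); cv2.imwrite('pics/s51.png',capture('scene'))
E
```

```text
clock: 106.6
tcp_pos: [0.5478, 0.2176, 0.1247]
orientation: [0.698, -0.697, -0.116, 0.116]
force: [-0.3, 0.4, -5.2]
finger_gap: 0.0171
clock: 107.4
tcp_pos: [0.5159, 0.3329, 0.1246]
orientation: [-0.697, 0.698, 0.116, -0.116]
force: [0.1, 0.2, -5.5]
finger_gap: 0.0169
turn -0.002 shift [-0.5  0.6  1.4] q6 0.12 q1 0.45 gap 0.0169 t 107.4
[0.51586862 0.3328711  0.12461017]
```

View pics/top51.png

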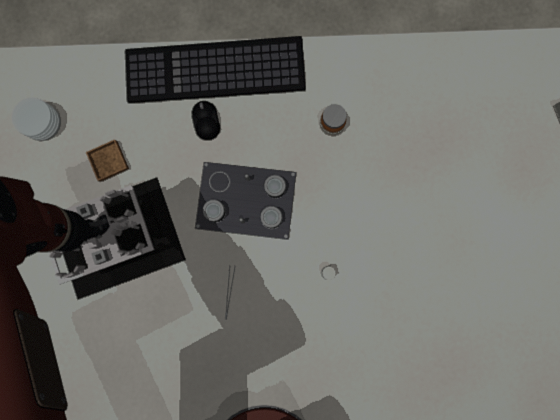

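View pics/s51.png

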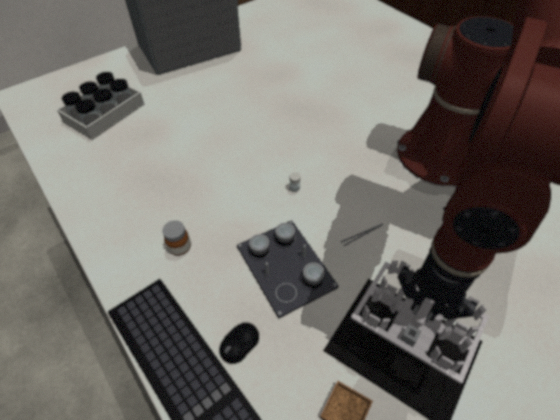

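View pics/w51.png

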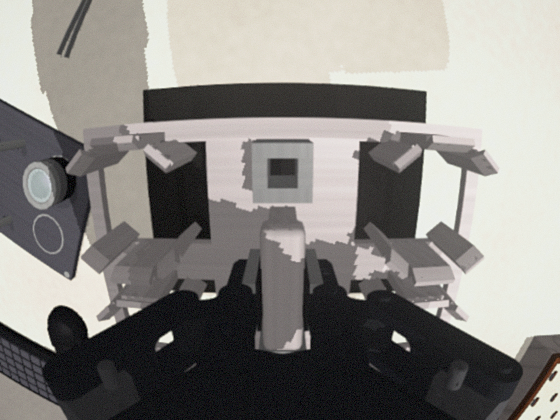

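```bash
python3 - <<'E'
from h import *
M,t,s=Rt()
P=wr2w([[144,91],[426,94]],.003,M,t); print(P.round(4))
m=P.mean(0); ax=M[:,0]; print('mat centre est', (m+ax*.105).round(4), np.linalg.norm(P[1]-P[0]))
E
python3 -m inch '1 0 10 0 0;1 0 15 0 0;1 0 15 0 0;1 0 15 0 0;1 0 15 0 0;1 0 15 0 0;1 0 10 0 0;1 0 10 0 0'; python3 -m inch '1 0 8 0 0;1 0 6 0 0;1 0 5 0 0;1 0 4 0 0;1 0 3 0 0;1 0 0 0 0;1 0 0 0 0;1 0 0 0 0'
```

```text
[[0.4617 0.1767 0.003 ]
 [0.3775 0.4299 0.003 ]]
mat centre est [0.519  0.3372 0.003 ] 0.26687901748532966
clock: 108.35
tcp_pos: [0.5157, 0.3332, 0.0188]
orientation: [-0.697, 0.698, 0.116, -0.116]
force: [-0.0, -0.0, -6.4]
finger_gap: 0.0171
clock: 109.15
tcp_pos: [0.516, 0.3337, -0.006]
orientation: [0.698, -0.697, -0.116, 0.116]
force: [0.1, -0.1, -5.6]
finger_gap: 0.0172
```

Within 4 mm of the mat centre. Now lower the last ~8 mm.

```bash
python3 -m inch '1 0 2 0 0;1 0 2 0 0;1 0 2 0 0;1 0 0 0 0;1 0 0 0 0;1 0 1 0 0;1 0 0 0 0;1 0 0 0 0'; python3 -m inch '1 0 0.5 0 0;1 0 0 0 0;1 0 0 0 0;1 0 0.5 0 0;1 0 0 0 0;1 0 0 0 0;1 0 0 0 0;1 0 0 0 0'
```

```text
clock: 109.95
tcp_pos: [0.5157, 0.3336, -0.0133]
orientation: [0.698, -0.697, -0.116, 0.116]
force: [-0.1, -0.4, -5.6]
finger_gap: 0.0171
clock: 110.75
tcp_pos: [0.5158, 0.3336, -0.014]
orientation: [0.698, -0.697, -0.116, 0.116]
force: [-1.8, -0.8, 2.9]
finger_gap: 0.0167
```

```bash
python3 -m inch '0.06 0 0 0 0;0.06 0 0 0 0;0.06 0 0 0 0;0.06 0 0 0 0;0.06 0 -5 0 0;0.06 0 -15 0 0;0.06 0 -20 0 0;0.06 0 -30 0 0'; python3 -m inch '0.06 0 -40 0 0;0.06 0 -40 0 0;0.06 -20 -30 0 0;0.06 -30 0 -20 0;0.06 -30 0 -30 0;0.06 0 0 0 0;0.06 0 0 0 0;0.06 0 0 0 0'
python3 - <<'E'
from h import *
M,t,s=Rt(); print(t,s['finger_gap'])
cv2.imwrite('pics/w52.png',capture('wrist'))
im=capture('top');cv2.imwrite('pics/top52.png',im)
cv2.imwrite('pics/s52.png',cv2.resize(capture('scene')[170:420,220:520],None,fx=2.6,fy=2.4,interpolation=cv2.INTER_CUBIC))
g=gray(im,.6)
for W in [(.552,-.029),(.5702,.1018),(.6228,-.039)]: print(disc(g,(W[0]-.001,W[1]-.003),.048,.020,.028,w2top,'edge',-1))
E
```

```text
clock: 111.55
tcp_pos: [0.5148, 0.3331, 0.0556]
orientation: [-0.697, 0.698, 0.115, -0.117]
force: [0.8, -0.3, 0.1]
finger_gap: 0.0403
clock: 112.35
tcp_pos: [0.4571, 0.2609, 0.1662]
orientation: [0.698, -0.697, -0.117, 0.116]
force: [-0.4, 0.7, 0.5]
finger_gap: 0.04
[0.45707638 0.26091014 0.16617992] 0.04004881400674121
(array([ 0.5513, -0.0314]), np.float64(0.023), 67)
(array([0.5696, 0.0991]), np.float64(0.0233), 95)
(array([ 0.6223, -0.0412]), np.float64(0.0232), 72)
```

View pics/top52.png

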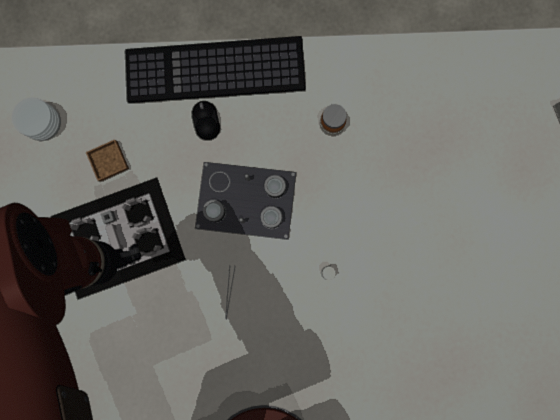

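View pics/s52.png

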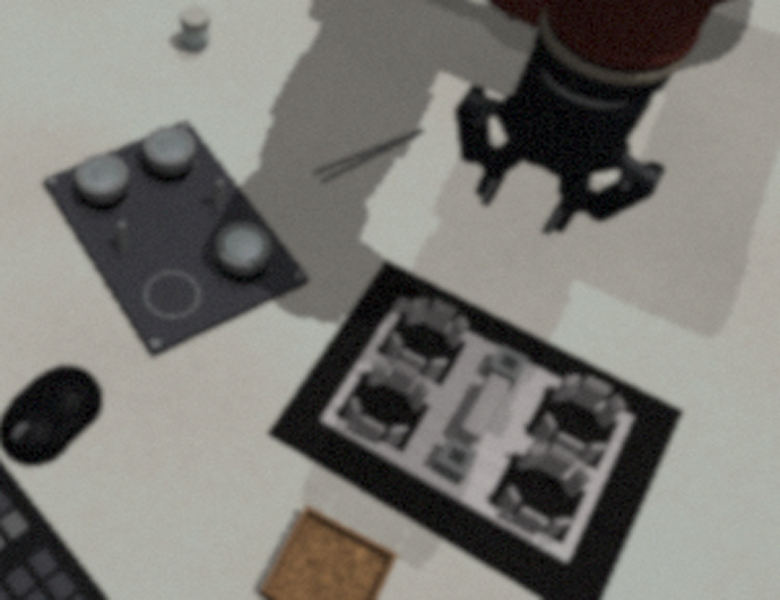

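View pics/w52.png

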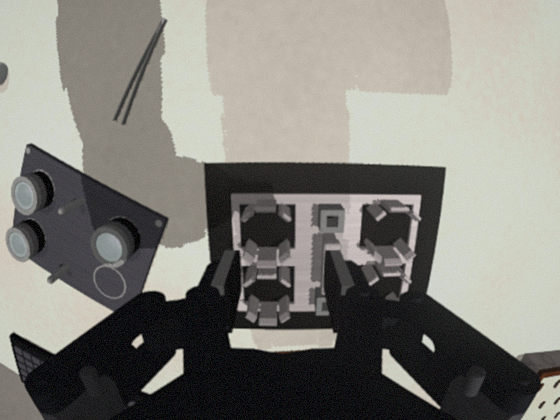

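```bash
python3 -c "
from workcell import *
job_done(); s=state(); print(s['clock'],s['force'])"
```

```text
the job is handed in; nothing more can be done
the job is handed in; nothing more can be done
```

The job is done and handed in at about 112 s of the 210 s allowed. Nothing failed in my checks, but `job_done` gives no verdict.

**What I did:**
- I stacked base, ring and cover in three pockets (stations 0, 1 and 2). All three bases were present, so all rings and covers were used.
- I lifted the nest plate straight up off its pins. The wrist force held at its weight, about 5.5 N, and side forces stayed near 1 N.
- I set it down on the mat, turned to line up with the mat's edges, and backed the gripper clear.

**Last checks:**
- The final pictures show three cells standing on the jig. Their covers are within about 1 mm of the stations, once a 1–3 mm offset of the top camera is taken out.
- The nest plate lies flat on the mat, with its handle about 3–5 mm from the mat's centre.
- By eye, the vial, jar, mouse and forceps are where they started.

**What disagreed or went differently:**
- **TCP offset:** the fingertips are about 30 mm short of the TCP the robot reports. The first grasp closed above a base without touching it. I found the offset by touching the bench lightly (11 N) and corrected every height afterwards.
- **Knocked base:** one base was shifted about 3 cm during the run. I located it again before picking it up.
- **Minor contact:** closing on one base and one cover pushed it down onto the bench with 15–17 N. One ring brushed a pocket cheek with about 2.5 N.

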